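# Fit the guard rail to the jar shelf and fill the shelf

### The arm

A 6-joint arm with a two-finger parallel gripper is mounted at the origin on the work surface. World frame = base frame: x ahead of the robot, y to its left, z up, the work surface at z = 0. Lengths are in m, angles in rad, forces in N, time in s.
With the tool pointing down it reaches from about 0.3 to 0.775 m from the base axis. Payload 14.6 kg.
Tool frame: the origin (TCP) lies at the very end of the fingers, on their centre line; the grasp point (between the pads) lies 19 mm behind it; z points along the fingers, y is the direction in which the jaws open and shut (so a half turn about z gives the same grasp; the last joint's range is limited). The gripper opens to 94 mm and grips with 3 to 60 N. Pads are 16 mm wide; open, the fingers measure 119 mm over their backs; the gripper's body (75 mm by 177 mm) begins 78 mm behind the grasp point.
Start: joints at [-1.169, 0.3, 1.521, -0, 1.321, -0.067], TCP at [0.248, -0.491, 0.181] pointing down, gripper open.
Joint ranges: [-3.03, 3.03], [-0.79, 2.21], [0.23, 2.52], [-1.04, 4.18], [0, 3.07], [-2.55, 2.55]. Speed limits (rad/s): [2.22, 2.22, 2.57, 3.14, 3.14, 3.14].

### API

Orientations are given as [roll, pitch, yaw] about the fixed x, y, z axes, in that order (R = Rz(yaw) Ry(pitch) Rx(roll)).
In Python, from station import ctrl, vision, ticket gives the robot as it stands.
- The arm moves only by the tool step_arm, never from a script. Its argument "steps" is a list of rows, each an object of numbers: "x", "y", "z": the shift along the tool's x, y, z in m; "ax", "ay", "az": the turn, a rotation vector about the tool's x, y, z in degrees; "claw": the finger opening in m, from 0 to 0.094. A call has 1 to 5 rows; each row shifts and turns the pose as measured when the row begins, along the tool's axes as they then stand; what a row does not reach is not made up. A row lasts 1/12 s, in which the tool goes at most 41.7 mm and 7.16 degrees, less where a joint would pass 70% of its speed; a pose out of reach is approached as far as the arm can. A call with a gripper value outside its range is refused whole. The fingers move at their own pace and stop on an object; "grip_force" is the grip in N (left out, the last holds). Time passes only in rows, so rows that do not move let the fingers close. It gives the time, the measured TCP pose, the force and the opening at its end, in the units of the state.
- ctrl.get_obs(): the state, without advancing time (a new reading comes with each control period).
- vision.camera(name): name is "scene" or "top" or "wrist"; returns (picture, depth): 384x512x3 uint8, red, green, blue; 384x512 float32, m along the optical axis (not along the pixel's ray), 0 where there is no reading.
- vision.camera_params(name): a dict with "fov_y" (degrees; the focal length in pixels is half the picture's height over the tangent of half this angle, whatever the lens; pixels are square), "cx", "cy" (the principal point, pixels), "origin" and "attitude" of the camera in the world; the wrist camera has in their place "mount" (4x4, takes a point from camera to tool coordinates, whose origin is the TCP and whose axes are the flange's). Camera axes: x right, y up, looking along -z (the intrinsics and any distortion apply to the point x, -y, -z); pixel columns grow to the right and rows downward; lengths in m; the calibration is good to about 2 mm. A picture is of the moment at which its call begins: read the wrist's pose just before it. camera_params takes no time and is no camera call.
- ticket.hand_in(): hands the job in, once; it reports no verdict.
The state is a dict: "time_s": time; "qpos": joint angles; "joint_vel": joint speeds; "tau": joint torques, N m; "ee_pos": TCP position; "eef_rot": TCP orientation; "force": force on the tool from outside, world axes, zero at the start; "moment": the same for the moment, N m; "grip_width": finger opening in m.
Only numpy, scipy, OpenCV 4.12 (cv2) and the standard library are available. Lean on these libraries where they do the work, as an engineer would, in place of code of your own. Each camera call takes 0.05 s, during which the arm holds its last target.

### The job

Fit the loose metal guard rail to the front of the low jar shelf: lay it on the two brackets with its end holes lined up over theirs, then put a thumbscrew down through each pair of holes until its head sits flush. Stand all the small spice jars upright on the shelf in one neat row behind the rail, one centred on each cork disc, beginning at the end panel and leaving no disc empty between them. Leave the little white dish where it is.

Things in the scene. Friction and masses are not known exactly. Their poses are not given: they have to be found in the camera images.
- shelf: low fixed jar shelf: wooden board 165 mm deep (x), 330 mm long (y), top 25 mm above the drainboard. Origin at z = 0 under the middle of its length; x to the back, y towards the end panel (steel plate, y 160 to 165 mm, 62 mm high), z up. Past each front corner a steel bracket with a flange 40 x 40 x 8 mm, top 40 mm high, with a vertical 12 mm through hole, open below
- spot1 (a point): centre of cork disc 1 of 5 (54 mm wide, flush in the top of the board, 25 mm above the drainboard); discs lie in a row 62 mm apart, disc 1 next to the end panel; row line 65 mm behind the line of the bracket holes
- spot2 (a point): centre of cork disc 2 of 5 (54 mm wide, flush in the top of the board, 25 mm above the drainboard); discs lie in a row 62 mm apart, disc 1 next to the end panel; row line 65 mm behind the line of the bracket holes
- spot3 (a point): centre of cork disc 3 of 5 (54 mm wide, flush in the top of the board, 25 mm above the drainboard); discs lie in a row 62 mm apart, disc 1 next to the end panel; row line 65 mm behind the line of the bracket holes
- spot4 (a point): centre of cork disc 4 of 5 (54 mm wide, flush in the top of the board, 25 mm above the drainboard); discs lie in a row 62 mm apart, disc 1 next to the end panel; row line 65 mm behind the line of the bracket holes
- spot5 (a point): centre of cork disc 5 of 5 (54 mm wide, flush in the top of the board, 25 mm above the drainboard); discs lie in a row 62 mm apart, disc 1 next to the end panel; row line 65 mm behind the line of the bracket holes
- bracket_panel (a point): centre of the hole in the bracket at the end-panel end, at the flange's top face
- bracket_open (a point): centre of the hole in the other bracket, at the flange's top face; the two holes are 368 mm apart
- bracket_mid (a point): point midway between the two bracket holes, level with the flanges' top faces; the fitted guard rail's origin belongs here
- guard: loose aluminium guard rail, about 250 g, lying right way up: upright strip 10 mm thick (x), 334 mm long (y), 16 mm high, with a flat tab 36 x 36 x 8 mm at each end, each with a vertical 12 mm through hole. Origin at the middle of its underside, which strip and tabs share. Both ends alike. Grip it across the strip at the middle
- guard_hole_a (a point): centre of the guard's hole at y = +184 mm, at the tab's top face (8 mm above the guard's underside)
- guard_hole_b (a point): centre of the guard's hole at y = -184 mm, at the tab's top face
- caddy: fixed grey plastic block 40 x 85 x 40 mm (x, y, z) holding the two thumbscrews upright in holes at y = +22.5 and -22.5 mm; origin under its centre
- screw1: loose steel thumbscrew, 40 g, standing in the caddy: round knob 20 mm wide and 24 mm high on a plain shank 8 mm thick and 30 mm long with a tapered tip (no thread: it goes straight down). Origin on its axis at the underside of the knob, z up towards the knob
- screw2: loose steel thumbscrew, 40 g, standing in the caddy: round knob 20 mm wide and 24 mm high on a plain shank 8 mm thick and 30 mm long with a tapered tip (no thread: it goes straight down). Origin on its axis at the underside of the knob, z up towards the knob
- jar1: small closed spice jar with black cap, 48 mm wide, 60 mm high, heavy-bottomed, about 130 g, all alike; origin at the centre of its underside, z up. Three to five are present
- jar2: small closed spice jar with black cap, 48 mm wide, 60 mm high, heavy-bottomed, about 130 g, all alike; origin at the centre of its underside, z up. Three to five are present
- jar3: small closed spice jar with black cap, 48 mm wide, 60 mm high, heavy-bottomed, about 130 g, all alike; origin at the centre of its underside, z up. Three to five are present
- jar4: small closed spice jar with black cap, 48 mm wide, 60 mm high, heavy-bottomed, about 130 g, all alike; origin at the centre of its underside, z up. Three to five are present
- jar5: small closed spice jar with black cap, 48 mm wide, 60 mm high, heavy-bottomed, about 130 g, all alike; origin at the centre of its underside, z up. Three to five are present
- ramekin: bystander: little white ceramic dish 64 mm wide, 30 mm high, standing on the left nearest the robot; origin under its centre
Things that resemble listed ones, but are neither listed nor needed, are in the scene too. Leave any purple look-alike of the jar4 alone.

How it is judged:
By the outcome, as a careful person would: the job done as asked, in the order asked, and still so for the second after the job is handed in, with the robot touching nothing.
Of jar1, jar2, jar3, jar4, jar5 only 3 to 5 are there at a start; the rules pass over those that are not, and their reading is None.
At some moment in a run one of jar1, jar2, jar3, jar4, jar5 may be knocked a few centimetres aside while the robot is not near it.
It also fails if it takes over 210 s, if anything falls off the work surface, if the arm or the gripper's body presses on something with over 40 N, if the wrist force passes 120 N, or if a joint passes its speed limit or range.

## Working session

There is one attempt and no reset: what is moved stays moved. The work goes in short steps, Python scripts to look and compute and a tool call to move; the robot and the scene stay as the last step left them, time stands still between calls to the robot, and variables do not carry over. Pictures are saved under pics/ and viewed, and the job is handed in when it is done.

Besides the shell and the picture viewer there is one more tool, called after "Request:" as a command line: name --argument value ..., lists and objects as JSON in quotes. step_arm: Moves the arm, as the interface text tells. Its arguments: {"type":"object","properties":{"steps":{"type":"array"},"grip_force":{"type":"number"}},"required":["steps"]}

```bash
ls; mkdir -p pics; python3 - <<'E'
from station import ctrl,vision,ticket
import cv2,numpy as np
o=ctrl.get_obs();print(o)
for n in ("scene","top","wrist"):
    print(n,vision.camera_params(n))
    im,d=vision.camera(n)
    cv2.imwrite(f"pics/{n}0.png",cv2.resize(im[:,:,::-1],(800,600),interpolation=cv2.INTER_CUBIC)); np.savez(f"pics/{n}0.npz",im=im,d=d)
E
```

```text
pics
{'time_s': 0.0, 'qpos': array([-1.16859937e+00,  3.00483026e-01,  1.52159427e+00, -2.64404470e-05,
        1.32067236e+00, -6.65872540e-02]), 'joint_vel': array([1.10236440e-04, 5.02184995e-05, 1.49223028e-03, 1.13136939e-03,
       6.81464312e-04, 9.01645068e-04]), 'tau': array([-3.44359971e-03, -5.31816852e+01, -3.52738345e+01,  7.07440870e-02,
        2.44933198e-02, -9.54093798e-05]), 'ee_pos': array([ 0.2483743 , -0.49039936,  0.18077422]), 'eef_rot': array([-3.14043650e+00, -5.14318454e-05,  4.68790745e-01]), 'force': array([-0.38798732, -0.50450289, -0.5232513 ]), 'moment': array([ 0.02443043, -0.02613534, -0.02595966]), 'grip_width': 0.0941868253924496}
scene {'fov_y': 52.24149867593244, 'cx': 257.0468059483836, 'cy': 194.8216952966798, 'origin': array([1.34397   , 0.12095667, 0.62244652]), 'attitude': array([ 0.99918681, -0.01708737,  1.68540422])}
top {'fov_y': 42.63114098928642, 'cx': 247.13788308039977, 'cy': 185.7280478104516, 'origin': array([0.20261522, 0.03208385, 1.55895429]), 'attitude': array([ 1.91221458e-01, -2.91174309e-04, -1.55216977e+00])}
wrist {'fov_y': 71.25933450410963, 'cx': 254.75053148905343, 'cy': 191.88767608386053, 'mount': array([[ 1.01936175e-03,  9.63049654e-01,  2.69321972e-01,
         7.86088695e-02],
       [ 9.99999462e-01, -1.03375162e-03, -8.83962682e-05,
        -2.59478821e-04],
       [ 1.93282029e-04,  2.69321917e-01, -9.63050190e-01,
        -2.02665964e-01],
       [ 0.00000000e+00,  0.00000000e+00,  0.00000000e+00,
         1.00000000e+00]])}
```

```bash
cat > h.py <<'E'
from station import ctrl,vision,ticket
import cv2,numpy as np
from scipy.spatial.transform import Rotation as R
def pose(o): 
    T=np.eye(4);T[:3,:3]=R.from_euler('xyz',o['eef_rot']).as_matrix();T[:3,3]=o['ee_pos'];return T
def camT(n,o=None):
    p=vision.camera_params(n)
    if n=='wrist': T=pose(o)@p['mount']
    else:
        T=np.eye(4);T[:3,:3]=R.from_euler('xyz',p['attitude']).as_matrix();T[:3,3]=p['origin']
    f=192/np.tan(np.radians(p['fov_y']/2))
    return T,f,p['cx'],p['cy']
def ray(C,u,v,z):
    T,f,cx,cy=C
    d=T[:3,:3]@np.array([(u-cx)/f,-(v-cy)/f,-1]);o=T[:3,3]
    return o+d*(z-o[2])/d[2]
def proj(C,P):
    T,f,cx,cy=C
    q=T[:3,:3].T@(np.asarray(P)-T[:3,3]);return np.array([cx+f*q[0]/-q[2],cy-f*q[1]/-q[2]])
def cloud(C,d):
    T,f,cx,cy=C
    v,u=np.mgrid[0:d.shape[0],0:d.shape[1]]
    X=np.stack([(u-cx)/f*d,-(v-cy)/f*d,-d],-1)
    P=X@T[:3,:3].T+T[:3,3];P[d==0]=np.nan;return P
E
python3 - <<'E'
from h import *
C=camT('top');z=np.load('pics/top0.npz')
P=cloud(C,z['d']);s=.64
pts={'j_a':(242,258,.06),'j_b':(207,317,.06),'j_c':(261,317,.06),'j_d':(588,252,.06),'j_e':(614,314,.06),'ram':(274,365,.03),
'sp_l':(346,225,.025),'sp_2':(376,223,.025),'sp3':(406,221,.025),'sp4':(436,220,.025),'sp_r':(466,218,.025),'brp':(317,258,.04),'bro':(500,246,.04),'gl':(314,318,.008),'gr':(494,312,.008),'gmid':(404,315,.016),
's1':(544,328,.064),'s2':(567,327,.064),'pur1':(198,239,.06),'pur2':(169,267,.06)}
for k,(u,v,h) in pts.items(): print(k,ray(C,u*s,v*s,h).round(4),P[int(v*s),int(u*s)].round(3))
E
```

```text
j_a [0.553  0.3268 0.06  ] [0.553 0.33  0.06 ]
j_b [0.4323 0.3893 0.06  ] [0.435 0.392 0.057]
j_c [0.4343 0.2829 0.06  ] [0.437 0.283 0.058]
j_d [ 0.5783 -0.3662  0.06  ] [ 0.58  -0.366  0.058]
j_e [ 0.4533 -0.4136  0.06  ] [ 0.456 -0.411  0.061]
ram [0.343  0.2573 0.03  ] [0.347 0.262 0.004]
sp_l [0.6352 0.1227 0.025 ] [0.634 0.124 0.029]
sp_2 [0.6406 0.0608 0.025 ] [0.644 0.063 0.022]
sp3 [ 0.646  -0.0012  0.025 ] [0.648 0.002 0.023]
sp4 [ 0.6494 -0.0632  0.025 ] [ 0.654 -0.063  0.019]
sp_r [ 0.6548 -0.1252  0.025 ] [ 0.657 -0.125  0.022]
brp [0.5605 0.1786 0.04  ] [0.56  0.181 0.044]
bro [ 0.5926 -0.1928  0.04  ] [ 0.603 -0.198  0.003]
gl [0.4423 0.1833 0.008 ] [0.445 0.187 0.001]
gr [ 0.4616 -0.184   0.008 ] [ 0.465 -0.185 -0.002]
gmid [ 0.4506 -0.      0.016 ] [0.453 0.002 0.015]
s1 [ 0.4222 -0.274   0.064 ] [ 0.425 -0.273  0.064]
s2 [ 0.4251 -0.3192  0.064 ] [ 0.426 -0.317  0.06 ]
pur1 [0.5906 0.4174 0.06  ] [0.593 0.419 0.063]
pur2 [0.5318 0.4716 0.06  ] [0.535 0.472 0.06 ]
```

Request:
step_arm --steps '[{"z": -0.02,"az": -6.6},{"z": -0.02,"az": -6.6},{"z": -0.02,"az": -6.6},{"z": -0.02,"az": -6.6},{"az": -6.6}]' --grip_force 20

```text
validation failed for argument at $.st...
```

Request:
step_arm --steps '[{"az": -6.6},{"az": -6.6},{"az": -6.6},{"az": -6.6},{"az": -6.6}]'

```text
validation failed for argument at $.st...
```

```bash
cat >> h.py <<'E'
def plan(x,y,z,yaw,o=None,rp=(np.pi,0)):
    o=o or ctrl.get_obs();T=pose(o)
    d=T[:3,:3].T@(np.array([x,y,z])-T[:3,3])
    Rt=R.from_euler('xyz',[rp[0],rp[1],yaw]).as_matrix()
    rv=R.from_matrix(T[:3,:3].T@Rt).as_rotvec(degrees=True)
    print('t',round(o['time_s'],2),'p',o['ee_pos'].round(4),'rpy',np.degrees(o['eef_rot']).round(2),'F',o['force'].round(1),'w',round(o['grip_width'],4))
    print('shift mm',(d*1e3).round(1),'turn',rv.round(2),'rows>=',round(max(np.linalg.norm(d)/.0417,np.linalg.norm(rv)/7.16),1))
E
python3 -c "
from h import *
plan(.4515,0,.25,np.radians(93))"
```

```text
t 0.15 p [ 0.2484 -0.4905  0.1809] rpy [-179.95   -0.     26.86] F [ 0.  -0.3 -0.5] w 0.0942
shift mm [ 402.8 -345.9  -68.8] turn [-4.000e-02 -3.000e-02 -6.614e+01] rows>= 12.8
```

Request:
step_arm --steps '[{"x": 0,"y": 0,"z": -0.02,"ax": 0,"ay": 0,"az": -6.6,"claw": 0.094},{"x": 0,"y": 0,"z": -0.02,"ax": 0,"ay": 0,"az": -6.6,"claw": 0.094},{"x": 0,"y": 0,"z": -0.02,"ax": 0,"ay": 0,"az": -6.6,"claw": 0.094},{"x": 0,"y": 0,"z": -0.02,"ax": 0,"ay": 0,"az": -6.6,"claw": 0.094},{"x": 0,"y": 0,"z": 0,"ax": 0,"ay": 0,"az": -6.6,"claw": 0.094}]' --grip_force 20

```text
time_s: 0.57
ee_pos: [0.248, -0.4894, 0.2618]
eef_rot: [-3.136, -0.004, 1.065]
force: [0.1, 0.4, 0.8]
grip_width: 0.0937
```

Request:
step_arm --steps '[{"x": 0,"y": 0,"z": 0,"ax": 0,"ay": 0,"az": -6.4,"claw": 0.05},{"x": 0,"y": 0,"z": 0,"ax": 0,"ay": 0,"az": -6.4,"claw": 0.05},{"x": 0,"y": 0,"z": 0,"ax": 0,"ay": 0,"az": -6.4,"claw": 0.05},{"x": 0,"y": 0,"z": 0,"ax": 0,"ay": 0,"az": -6.4,"claw": 0.05},{"x": 0,"y": 0,"z": 0,"ax": 0,"ay": 0,"az": -6.4,"claw": 0.05}]'

```text
time_s: 0.98
ee_pos: [0.248, -0.4894, 0.2624]
eef_rot: [-3.14, -0.006, 1.653]
force: [0.5, 0.3, -0.6]
grip_width: 0.0637
```

```bash
python3 -c "
from h import *
plan(.4515,0,.25,np.radians(93))"
```

```text
t 0.98 p [ 0.248  -0.4894  0.2624] rpy [-179.89   -0.35   94.7 ] F [ 0.5  0.3 -0.6] w 0.0637
shift mm [471.  242.9  14.8] turn [-0.12 -0.35  1.7 ] rows>= 12.7
```

Request:
step_arm --steps '[{"x": 0.035,"y": 0.018,"z": 0,"ax": 0,"ay": 0,"az": 0,"claw": 0.05},{"x": 0.035,"y": 0.018,"z": 0,"ax": 0,"ay": 0,"az": 0,"claw": 0.05},{"x": 0.035,"y": 0.018,"z": 0,"ax": 0,"ay": 0,"az": 0,"claw": 0.05},{"x": 0.035,"y": 0.018,"z": 0,"ax": 0,"ay": 0,"az": 0,"claw": 0.05},{"x": 0.035,"y": 0.018,"z": 0,"ax": 0,"ay": 0,"az": 0,"claw": 0.05}]'

```text
time_s: 1.4
ee_pos: [0.3207, -0.3046, 0.2598]
eef_rot: [-3.137, -0.011, 1.656]
force: [1.4, -0.0, 0.2]
grip_width: 0.0504
```

Request:
step_arm --steps '[{"x": 0.035,"y": 0.018,"z": 0,"ax": 0,"ay": 0,"az": 0,"claw": 0.05},{"x": 0.035,"y": 0.018,"z": 0,"ax": 0,"ay": 0,"az": 0,"claw": 0.05},{"x": 0.035,"y": 0.018,"z": 0,"ax": 0,"ay": 0,"az": 0,"claw": 0.05},{"x": 0.035,"y": 0.018,"z": 0,"ax": 0,"ay": 0,"az": 0,"claw": 0.05},{"x": 0.035,"y": 0.018,"z": 0,"ax": 0,"ay": 0,"az": 0,"claw": 0.05}]'

```text
time_s: 1.82
ee_pos: [0.3961, -0.113, 0.2612]
eef_rot: [-3.137, -0.011, 1.654]
force: [0.9, -0.8, -0.2]
grip_width: 0.0499
```

```bash
cat >> h.py <<'E'
def snap(n,tag,scale=1.5625,crop=None):
    o=ctrl.get_obs();im,d=vision.camera(n)
    np.savez(f'pics/{tag}.npz',im=im,d=d,p=o['ee_pos'],r=o['eef_rot'])
    b=im[:,:,::-1]
    if crop: u0,v0,u1,v1=crop;b=b[v0:v1,u0:u1]
    cv2.imwrite(f'pics/{tag}.png',cv2.resize(b,None,fx=scale,fy=scale,interpolation=cv2.INTER_CUBIC))
    return o
def load(tag,n='wrist'):
    z=np.load(f'pics/{tag}.npz');o=dict(ee_pos=z['p'],eef_rot=z['r']);return z['im'],z['d'],camT(n,o)
E
python3 -c "
from h import *
plan(.4515,0,.25,np.radians(93)); snap('wrist','w1')"
```

```text
t 1.82 p [ 0.3961 -0.113   0.2612] rpy [-179.74   -0.62   94.77] F [ 0.9 -0.8 -0.2] w 0.0499
shift mm [107.8  64.7  12.1] turn [-0.27 -0.62  1.77] rows>= 3.0
```

Request:
step_arm --steps '[{"x": 0.036,"y": 0.0215,"z": 0,"ax": 0,"ay": 0,"az": 0,"claw": 0.05},{"x": 0.036,"y": 0.0215,"z": 0,"ax": 0,"ay": -0.3,"az": 0.9,"claw": 0.05},{"x": 0.036,"y": 0.0215,"z": 0,"ax": 0,"ay": -0.3,"az": 0.9,"claw": 0.05},{"x": 0,"y": 0,"z": 0,"ax": 0,"ay": 0,"az": 0,"claw": 0.05}]'

```text
time_s: 2.2
ee_pos: [0.4509, 0.0046, 0.262]
eef_rot: [-3.138, -0.001, 1.628]
force: [0.1, -1.0, -0.4]
grip_width: 0.0499
```

```bash

python3 -c "
from h import *
plan(.4515,0,.25,np.radians(93)); snap('wrist','w2')
plan(.4515,0,.25,np.radians(93))"
```

```text
t 2.2 p [0.4509 0.0046 0.262 ] rpy [-1.7981e+02 -8.0000e-02  9.3300e+01] F [ 0.1 -1.  -0.4] w 0.0499
shift mm [-4.6  0.3 12. ] turn [-0.19 -0.08  0.3 ] rows>= 0.3
t 2.25 p [0.4501 0.0025 0.2619] rpy [-1.7978e+02 -5.0000e-02  9.3330e+01] F [-0.4 -0.1  0.4] w 0.0501
shift mm [-2.5  1.3 11.9] turn [-0.22 -0.05  0.33] rows>= 0.3
```

```bash
python3 -c "
from h import *
a=np.load('pics/w1.npz')['im'][:,:,::-1];b=np.load('pics/w2.npz')['im'][:,:,::-1]
def c(im,u,v,r=24): return cv2.resize(im[v-r:v+r,u-r:u+r],(384,384),interpolation=cv2.INTER_CUBIC)
cv2.imwrite('pics/c1.png',np.hstack([c(b,257,51),c(b,344,53)]))
cv2.imwrite('pics/c2.png',np.hstack([c(a,291,208),c(a,368,223)]))
"
python3 -c "
from h import *
_,_,A=load('w1');b,_,B=load('w2')
ga=ray(B,257.15,50,.008);bp=ray(B,343.3,52.7,.04);gb=ray(A,290.2,208,.008);bo=ray(A,369,222,.04)
gb2=ray(B,401*.64-.3,411*.64-.3,.008)
print(ga,gb,gb2,bp,bo,np.linalg.norm(ga-gb),np.linalg.norm(ga-gb2),np.linalg.norm(bp-bo))
for u,v in [(594,151),(587,215),(581,274),(575,328),(571,380)]: print(ray(B,u*.64-.3,v*.64-.3,.025).round(4))
d=bp-bo;print(np.degrees(np.arctan2(-d[0],d[1])));d=ga-gb2;print(np.degrees(np.arctan2(-d[0],d[1])), (ga+gb2)/2)
"
```

```text
[0.44352756 0.18303322 0.008     ] [ 0.46482346 -0.18310304  0.008     ] [ 0.46437467 -0.18405048  0.008     ] [0.56753793 0.17968776 0.04      ] [ 0.59511596 -0.1861687   0.04      ] 0.3667550682418598 0.3676751926372934 0.3668944016504833
[0.6372 0.1255 0.025 ]
[0.6415 0.0634 0.025 ]
[0.6462 0.0015 0.025 ]
[ 0.6502 -0.0595  0.025 ]
[ 0.6565 -0.1225  0.025 ]
4.310767406899734
3.250403161126452 [ 0.45395112 -0.00050863  0.008     ]
```

```bash

python3 -c "
from h import *
plan(.454,-.0005,.004,np.radians(93.25))"
```

```text
t 2.25 p [0.4501 0.0025 0.2619] rpy [-1.7978e+02 -5.0000e-02  9.3330e+01] F [-0.4 -0.1  0.4] w 0.0501
shift mm [ -3.4   4.7 257.9] turn [-0.22 -0.05  0.08] rows>= 6.2
```

Request:
step_arm --steps '[{"x": -0.003,"y": 0.005,"z": 0.04,"ax": -0.2,"ay": 0,"az": 0,"claw": 0.05},{"x": 0,"y": 0,"z": 0.04,"ax": 0,"ay": 0,"az": 0,"claw": 0.05},{"x": 0,"y": 0,"z": 0.04,"ax": 0,"ay": 0,"az": 0,"claw": 0.05},{"x": 0,"y": 0,"z": 0.04,"ax": 0,"ay": 0,"az": 0,"claw": 0.05},{"x": 0,"y": 0,"z": 0.03,"ax": 0,"ay": 0,"az": 0,"claw": 0.05}]' --grip_force 40

```text
time_s: 2.67
ee_pos: [0.4584, -0.0032, 0.0717]
eef_rot: [3.128, 0.002, 1.631]
force: [1.7, 0.3, -0.0]
grip_width: 0.0502
```

```bash

python3 -c "
from h import *
plan(.454,-.0005,.004,np.radians(93.25))"
```

```text
t 2.67 p [ 0.4584 -0.0032  0.0717] rpy [1.7921e+02 1.1000e-01 9.3450e+01] F [ 1.7  0.3 -0. ] w 0.0502
shift mm [ 3.1 -5.1 67.6] turn [0.79 0.11 0.2 ] rows>= 1.6
```

Request:
step_arm --steps '[{"x": 0.003,"y": -0.005,"z": 0.02,"ax": 0.8,"ay": 0.1,"az": 0.2,"claw": 0.05},{"x": 0,"y": 0,"z": 0.02,"ax": 0,"ay": 0,"az": 0,"claw": 0.05},{"x": 0,"y": 0,"z": 0,"ax": 0,"ay": 0,"az": 0,"claw": 0.05}]'

```text
time_s: 2.92
ee_pos: [0.4482, -0.0035, 0.024]
eef_rot: [-3.131, -0.001, 1.625]
force: [-0.6, 0.6, -0.3]
grip_width: 0.0499
```

```bash

python3 -c "
from h import *
plan(.454,-.0005,.004,np.radians(93.25))"
```

```text
t 2.92 p [ 0.4482 -0.0035  0.024 ] rpy [-1.7938e+02 -6.0000e-02  9.3090e+01] F [-0.6  0.6 -0.3] w 0.0499
shift mm [ 2.6  6.2 19.9] turn [-0.62 -0.06 -0.16] rows>= 0.5
```

Request:
step_arm --steps '[{"x": 0.001,"y": 0.003,"z": 0.007,"ax": -0.3,"ay": 0,"az": -0.1,"claw": 0.05},{"x": 0,"y": 0,"z": 0,"ax": 0,"ay": 0,"az": 0,"claw": 0.05}]'

```text
time_s: 3.08
ee_pos: [0.4511, -0.0037, 0.0172]
eef_rot: [-3.136, -0.001, 1.625]
force: [-0.3, 0.2, 0.5]
grip_width: 0.0502
```

```bash

python3 -c "
from h import *
plan(.454,-.0005,.004,np.radians(93.25))"
```

```text
t 3.08 p [ 0.4511 -0.0037  0.0172] rpy [-1.7967e+02 -6.0000e-02  9.3100e+01] F [-0.3  0.2  0.5] w 0.0502
shift mm [ 3.   3.1 13.2] turn [-0.33 -0.06 -0.15] rows>= 0.3
```

Request:
step_arm --steps '[{"x": 0.003,"y": 0.003,"z": 0.007,"ax": -0.3,"ay": 0,"az": -0.1,"claw": 0.05},{"x": 0,"y": 0,"z": 0.006,"ax": 0,"ay": 0,"az": 0,"claw": 0.05},{"x": 0,"y": 0,"z": 0,"ax": 0,"ay": 0,"az": 0,"claw": 0.05}]'

```text
time_s: 3.33
ee_pos: [0.4562, -0.0011, 0.0059]
eef_rot: [3.136, -0.0, 1.626]
force: [0.1, 0.0, -0.1]
grip_width: 0.05
```

```bash

python3 -c "
from h import *
plan(.454,-.0005,.004,np.radians(93.25))"
```

```text
t 3.33 p [ 0.4562 -0.0011  0.0059] rpy [ 1.7969e+02 -2.0000e-02  9.3190e+01] F [ 0.1  0.  -0.1] w 0.05
shift mm [ 0.7 -2.2  1.9] turn [ 0.31 -0.02 -0.06] rows>= 0.1
```

Request:
step_arm --steps '[{"x": 0,"y": -0.001,"z": 0.002,"ax": 0.1,"ay": 0,"az": 0,"claw": 0.05},{"x": 0,"y": 0,"z": 0,"ax": 0,"ay": 0,"az": 0,"claw": 0.0},{"x": 0,"y": 0,"z": 0,"ax": 0,"ay": 0,"az": 0,"claw": 0.0},{"x": 0,"y": 0,"z": 0,"ax": 0,"ay": 0,"az": 0,"claw": 0.0},{"x": 0,"y": 0,"z": 0,"ax": 0,"ay": 0,"az": 0,"claw": 0.0}]' --grip_force 40

```text
time_s: 3.75
ee_pos: [0.4561, -0.001, 0.005]
eef_rot: [3.136, -0.0, 1.627]
force: [0.4, 0.4, -0.5]
grip_width: 0.0266
```

Request:
step_arm --steps '[{"x": 0,"y": 0,"z": 0,"ax": 0,"ay": 0,"az": 0,"claw": 0.0},{"x": 0,"y": 0,"z": 0,"ax": 0,"ay": 0,"az": 0,"claw": 0.0},{"x": 0,"y": 0,"z": 0,"ax": 0,"ay": 0,"az": 0,"claw": 0.0}]' --grip_force 40

```text
time_s: 4.0
ee_pos: [0.4563, -0.001, 0.0054]
eef_rot: [3.135, 0.0, 1.627]
force: [0.7, 0.4, 0.3]
grip_width: 0.0067
```

```bash

python3 -c "
from h import *
plan(.454,-.0005,.004,np.radians(93.25));snap('wrist','w3')"
```

```text
t 4.0 p [ 0.4563 -0.001   0.0054] rpy [179.64   0.    93.22] F [0.7 0.4 0.3] w 0.0067
shift mm [ 0.7 -2.2  1.3] turn [ 0.36  0.   -0.03] rows>= 0.1
```

Request:
step_arm --steps '[{"x": 0,"y": 0,"z": -0.01,"ax": 0,"ay": 0,"az": 0,"claw": 0.0},{"x": 0,"y": 0,"z": -0.02,"ax": 0,"ay": 0,"az": 0,"claw": 0.0},{"x": 0,"y": 0,"z": -0.03,"ax": 0,"ay": 0,"az": 0,"claw": 0.0},{"x": 0,"y": 0,"z": -0.02,"ax": 0,"ay": 0,"az": 0,"claw": 0.0},{"x": 0,"y": 0,"z": 0,"ax": 0,"ay": 0,"az": 0,"claw": 0.0}]' --grip_force 40

```text
time_s: 4.47
ee_pos: [0.4547, -0.001, 0.0901]
eef_rot: [3.138, -0.0, 1.627]
force: [1.1, -1.0, 0.6]
grip_width: 0.0003
```

```bash

python3 -c "
from h import *
plan(.581,-.0033,.1,np.radians(94.35));snap('wrist','w4');plan(.581,-.0033,.1,np.radians(94.35))"
```

```text
t 4.47 p [ 0.4547 -0.001   0.0901] rpy [ 1.7982e+02 -2.0000e-02  9.3220e+01] F [ 1.1 -1.   0.6] w 0.0003
shift mm [ -9.4 126.   -9.5] turn [ 0.18 -0.02 -1.13] rows>= 3.0
t 4.52 p [ 0.4542 -0.001   0.0886] rpy [ 1.7988e+02 -3.0000e-02  9.3220e+01] F [0.4 0.5 0.5] w 0.0002
shift mm [ -9.5 126.5 -11.1] turn [ 0.12 -0.03 -1.13] rows>= 3.1
```

```bash

python3 -c "
from h import *
for t in ('w3','w4'):
  im,d,C=load(t);P=cloud(C,d)
  for u,v in [(253,100),(254,150),(254,200),(254,225),(254,245),(230,150)]+[(243,225),(268,225),(243,240)]: print(t,u,v,im[v,u],P[v,u].round(4))
"
```

```text
w3 253 100 [165 165 166] [0.4499 0.0887 0.0149]
w3 254 150 [164 163 163] [0.4525 0.0548 0.0149]
w3 254 200 [161 160 160] [0.4546 0.0173 0.0148]
w3 254 225 [158 157 158] [ 0.4558 -0.003   0.0147]
w3 254 245 [157 156 156] [ 0.4567 -0.0195  0.0158]
w3 230 150 [133 135 127] [ 0.4341  0.0519 -0.001 ]
w3 243 225 [138 134 129] [0.4478 0.0089 0.0442]
w3 268 225 [137 134 129] [0.4641 0.01   0.0448]
w3 243 240 [137 134 129] [0.4485 0.0088 0.0661]
w4 253 100 [162 161 161] [0.4478 0.0937 0.0143]
w4 254 150 [161 159 160] [0.4516 0.045  0.0155]
w4 254 200 [158 156 156] [ 0.4546 -0.0091  0.0147]
w4 254 225 [51 48 49] [0.4536 0.0075 0.1246]
w4 254 245 [45 43 44] [0.4536 0.0073 0.1535]
w4 230 150 [133 134 127] [ 0.4255  0.0414 -0.002 ]
w4 243 225 [135 132 127] [0.4462 0.0083 0.1276]
w4 268 225 [135 131 127] [0.4628 0.0095 0.128 ]
w4 243 240 [135 131 126] [0.4471 0.0084 0.1501]
```

Request:
step_arm --steps '[{"x": 0,"y": 0,"z": 0.02,"ax": 0,"ay": 0,"az": 0,"claw": 0.03},{"x": 0,"y": 0,"z": 0.01,"ax": 0,"ay": 0,"az": 0,"claw": 0.03},{"x": 0,"y": 0,"z": 0,"ax": 0,"ay": 0,"az": 0,"claw": 0.03},{"x": 0,"y": 0,"z": 0.02,"ax": 0,"ay": 0,"az": 0,"claw": 0.03},{"x": 0,"y": 0,"z": 0.02,"ax": 0,"ay": 0,"az": 0,"claw": 0.03}]'

```text
time_s: 4.93
ee_pos: [0.4554, -0.001, 0.0182]
eef_rot: [3.136, -0.0, 1.627]
force: [-0.2, 0.1, -0.9]
grip_width: 0.0288
```

```bash

python3 -c "
from h import *
plan(.4547,-.0005,.0015,np.radians(93.25))"
```

```text
t 4.93 p [ 0.4554 -0.001   0.0182] rpy [179.66  -0.    93.22] F [-0.2  0.1 -0.9] w 0.0288
shift mm [ 0.5 -0.7 16.7] turn [ 0.34 -0.   -0.03] rows>= 0.4
```

Request:
step_arm --steps '[{"x": 0,"y": 0,"z": 0.007,"ax": 0.1,"ay": 0,"az": 0,"claw": 0.03},{"x": 0,"y": 0,"z": 0.006,"ax": 0,"ay": 0,"az": 0,"claw": 0.03},{"x": 0,"y": 0,"z": 0,"ax": 0,"ay": 0,"az": 0,"claw": 0.03},{"x": 0,"y": 0,"z": 0.003,"ax": 0,"ay": 0,"az": 0,"claw": 0.03},{"x": 0,"y": 0,"z": 0,"ax": 0,"ay": 0,"az": 0,"claw": 0.03}]'

```text
time_s: 5.35
ee_pos: [0.4534, -0.0008, -0.001]
eef_rot: [-3.139, -0.001, 1.627]
force: [-0.2, -0.1, 0.4]
grip_width: 0.0299
```

```bash

python3 -c "
from h import *
plan(.4547,-.0005,.001,np.radians(93.25))"
```

```text
t 5.35 p [ 0.4534 -0.0008 -0.001 ] rpy [-1.7983e+02 -5.0000e-02  9.3220e+01] F [-0.2 -0.1  0.4] w 0.0299
shift mm [ 0.2  1.3 -2. ] turn [-0.17 -0.05 -0.03] rows>= 0.1
```

Request:
step_arm --steps '[{"x": 0,"y": 0.001,"z": 0,"ax": 0,"ay": 0,"az": 0,"claw": 0.0},{"x": 0,"y": 0,"z": 0,"ax": 0,"ay": 0,"az": 0,"claw": 0.0},{"x": 0,"y": 0,"z": 0,"ax": 0,"ay": 0,"az": 0,"claw": 0.0},{"x": 0,"y": 0,"z": 0,"ax": 0,"ay": 0,"az": 0,"claw": 0.0},{"x": 0,"y": 0,"z": 0,"ax": 0,"ay": 0,"az": 0,"claw": 0.0}]' --grip_force 40

```text
time_s: 5.77
ee_pos: [0.4559, -0.0009, 0.0012]
eef_rot: [3.141, -0.0, 1.627]
force: [-0.1, -0.3, -0.2]
grip_width: 0.0017
```

Request:
step_arm --steps '[{"x": 0,"y": 0,"z": 0,"ax": 0,"ay": 0,"az": 0,"claw": 0.0},{"x": 0,"y": 0,"z": 0,"ax": 0,"ay": 0,"az": 0,"claw": 0.0}]'

```text
time_s: 5.93
ee_pos: [0.4561, -0.0008, 0.0015]
eef_rot: [3.14, -0.0, 1.627]
force: [-1.2, 0.9, 0.5]
grip_width: 0.0003
```

```bash

python3 -c "
from h import *
print(ctrl.get_obs()['grip_width'])
snap('wrist','w5',6,(200,190,312,280));snap('scene','s5',5,(180,130,340,250))"
```

```text
0.00031327431636930705
```

```bash

python3 -c "
from h import *
C=camT('scene');o=ctrl.get_obs();p=o['ee_pos'];print(p)
for z in (0,.016,.03): 
  q=proj(C,[p[0],p[1],p[2]+z]); print(z,q,(q-[180,130])*5)
im,d,_=load('s5');P=cloud(C,d)
for u,v in [(337,300),(337,330),(337,350),(337,360),(337,368),(337,375),(337,385)]: print(v,P[130+v//5,180+u//5].round(4))
im,d,W=load('w5')
print(proj(W,p),proj(W,p+[0,0,.016]))
P=cloud(W,d)
for v in range(212,262,4): print(v,P[v,243].round(4),P[v,268].round(4))
"
```

```text
[ 0.45602684 -0.00083081  0.00137831]
0 [246.24382786 208.20506603] [331.21913931 391.02533013]
0.016 [246.25636815 203.43740038] [331.28184077 367.1870019 ]
0.03 [246.26750683 199.20261123] [331.33753416 346.01305616]
300 [0.4717 0.0032 0.0712]
330 [0.467  0.0026 0.0492]
350 [0.4667 0.0026 0.0361]
360 [0.4593 0.0017 0.0246]
368 [ 0.427  -0.0027 -0.0007]
375 [0.4596 0.0017 0.0148]
385 [0.4585 0.0016 0.0074]
[254.61186593 218.21464947] [254.63496792 225.96823469]
212 [ 0.4463  0.0029 -0.0016] [ 4.666e-01  4.500e-03 -2.000e-04]
216 [ 4.465e-01 -0.000e+00 -1.000e-04] [ 0.4669  0.0009 -0.0008]
220 [0.4474 0.0084 0.0299] [ 0.4671 -0.0025 -0.0005]
224 [0.4477 0.0089 0.0383] [0.4644 0.0096 0.0375]
228 [0.4479 0.0086 0.0442] [0.464  0.0096 0.0443]
232 [0.4482 0.0092 0.0517] [0.4638 0.0092 0.0498]
236 [0.4484 0.0084 0.0557] [0.4634 0.0099 0.057 ]
240 [0.4487 0.009  0.0623] [0.4632 0.0094 0.0615]
244 [0.4489 0.0087 0.0668] [0.4629 0.0096 0.0671]
248 [0.4491 0.0085 0.0711] [0.4626 0.0097 0.0721]
252 [0.4493 0.0094 0.0773] [0.4625 0.0094 0.076 ]
256 [0.4494 0.0084 0.0797] [0.4623 0.0094 0.0803]
260 [0.4496 0.009  0.0849] [0.462  0.0099 0.0852]
```

```bash

python3 -c "
from h import *
im,d,W=load('w5');z=np.load('pics/w5.npz');T=pose(dict(ee_pos=z['p'],eef_rot=z['r']))
for zz in (0,-.01,-.015,-.02,-.025,-.03): print(zz,proj(W,(T@[.008,.0,zz,1])[:3]),proj(W,(T@[.008,.0125,zz,1])[:3]))
"
```

```text
0 [254.6678865  208.89947442] [270.29599962 208.9121349 ]
-0.01 [254.67006319 213.22807395] [271.03361419 213.24113967]
-0.015 [254.67123022 215.5488356 ] [271.42908214 215.56211153]
-0.02 [254.67245487 217.98420763] [271.8440793  217.99769885]
-0.025 [254.67374154 220.54289499] [272.28008889 220.55660657]
-0.03 [254.67509506 223.23450711] [272.73874824 223.24844404]
```

```bash

python3 -c "
from h import *
plan(.4547,-.0005,-.015,np.radians(93.25))"
```

```text
t 6.03 p [ 0.456  -0.0008  0.0014] rpy [ 1.7994e+02 -3.0000e-02  9.3220e+01] F [-0.  -0.4  0.3] w 0.0005
shift mm [ 0.4 -1.3 16.4] turn [ 0.06 -0.03 -0.03] rows>= 0.4
```

Request:
step_arm --steps '[{"x": 0,"y": -0.001,"z": 0,"ax": 0,"ay": 0,"az": 0,"claw": 0.035},{"x": 0,"y": 0,"z": 0,"ax": 0,"ay": 0,"az": 0,"claw": 0.035},{"x": 0,"y": 0,"z": 0,"ax": 0,"ay": 0,"az": 0,"claw": 0.035},{"x": 0,"y": 0,"z": 0,"ax": 0,"ay": 0,"az": 0,"claw": 0.035},{"x": 0,"y": 0,"z": 0,"ax": 0,"ay": 0,"az": 0,"claw": 0.035}]'

```text
time_s: 6.45
ee_pos: [0.4548, -0.0009, 0.0013]
eef_rot: [3.141, -0.0, 1.627]
force: [-0.4, 0.3, 0.5]
grip_width: 0.0303
```

Request:
step_arm --steps '[{"x": 0,"y": 0,"z": 0.006,"ax": 0,"ay": 0,"az": 0,"claw": 0.035},{"x": 0,"y": 0,"z": 0.005,"ax": 0,"ay": 0,"az": 0,"claw": 0.035},{"x": 0,"y": 0,"z": 0,"ax": 0,"ay": 0,"az": 0,"claw": 0.035}]'

```text
time_s: 6.7
ee_pos: [0.4549, -0.0009, -0.0107]
eef_rot: [3.14, -0.0, 1.627]
force: [0.3, 0.9, 0.2]
grip_width: 0.0348
```

```bash

python3 -c "
from h import *
plan(.4547,-.0005,-.015,np.radians(93.25))"
```

```text
t 6.7 p [ 0.4549 -0.0009 -0.0107] rpy [ 1.7993e+02 -2.0000e-02  9.3220e+01] F [0.3 0.9 0.2] w 0.0348
shift mm [ 0.4 -0.2  4.3] turn [ 0.07 -0.02 -0.03] rows>= 0.1
```

Request:
step_arm --steps '[{"x": 0,"y": 0,"z": 0.004,"ax": 0,"ay": 0,"az": 0,"claw": 0.035},{"x": 0,"y": 0,"z": 0,"ax": 0,"ay": 0,"az": 0,"claw": 0.0},{"x": 0,"y": 0,"z": 0,"ax": 0,"ay": 0,"az": 0,"claw": 0.0},{"x": 0,"y": 0,"z": 0,"ax": 0,"ay": 0,"az": 0,"claw": 0.0},{"x": 0,"y": 0,"z": 0,"ax": 0,"ay": 0,"az": 0,"claw": 0.0}]' --grip_force 40

```text
time_s: 7.12
ee_pos: [0.4545, -0.0009, -0.0159]
eef_rot: [-3.141, -0.001, 1.627]
force: [0.4, 0.0, -0.0]
grip_width: 0.0119
```

Request:
step_arm --steps '[{"x": 0,"y": 0,"z": 0,"ax": 0,"ay": 0,"az": 0,"claw": 0.0},{"x": 0,"y": 0,"z": 0,"ax": 0,"ay": 0,"az": 0,"claw": 0.0}]'

```text
time_s: 7.28
ee_pos: [0.4544, -0.0009, -0.0159]
eef_rot: [-3.141, -0.001, 1.627]
force: [-0.4, -0.1, -1.9]
grip_width: 0.0093
```

Request:
step_arm --steps '[{"x": 0,"y": 0,"z": -0.01,"ax": 0,"ay": 0,"az": 0,"claw": 0.0},{"x": 0,"y": 0,"z": -0.02,"ax": 0,"ay": 0,"az": 0,"claw": 0.0},{"x": 0,"y": 0,"z": -0.03,"ax": 0,"ay": 0,"az": 0,"claw": 0.0},{"x": 0,"y": 0,"z": -0.02,"ax": 0,"ay": 0,"az": 0,"claw": 0.0},{"x": 0,"y": 0,"z": 0,"ax": 0,"ay": 0,"az": 0,"claw": 0.0}]' --grip_force 45

```text
time_s: 7.7
ee_pos: [0.4527, -0.0008, 0.0682]
eef_rot: [-3.137, -0.001, 1.627]
force: [-0.1, -0.3, -1.7]
grip_width: 0.0091
```

```bash

python3 -c "
from h import *
plan(.581,-.0033,.07,np.radians(94.35));snap('wrist','w6')"
```

```text
t 7.7 p [ 0.4527 -0.0008  0.0682] rpy [-1.7972e+02 -7.0000e-02  9.3220e+01] F [-0.1 -0.3 -1.7] w 0.0091
shift mm [ -9.7 127.9  -2.5] turn [-0.28 -0.08 -1.13] rows>= 3.1
```

Request:
step_arm --steps '[{"x": -0.0025,"y": 0.025,"z": 0,"ax": 0,"ay": 0,"az": -0.4,"claw": 0.0},{"x": -0.0025,"y": 0.035,"z": 0,"ax": 0,"ay": 0,"az": -0.4,"claw": 0.0},{"x": -0.0025,"y": 0.035,"z": 0,"ax": 0,"ay": 0,"az": -0.3,"claw": 0.0},{"x": -0.0015,"y": 0.018,"z": 0,"ax": 0,"ay": 0,"az": 0,"claw": 0.0},{"x": 0,"y": 0,"z": 0,"ax": 0,"ay": 0,"az": 0,"claw": 0.0}]'

```text
time_s: 8.17
ee_pos: [0.5666, -0.0021, 0.0598]
eef_rot: [-3.13, -0.002, 1.647]
force: [0.2, -0.2, -2.9]
grip_width: 0.0092
```

```bash

python3 -c "
from h import *
plan(.5813,-.0035,.04,np.radians(94.35))"
```

```text
t 8.17 p [ 0.5666 -0.0021  0.0598] rpy [-1.7933e+02 -1.4000e-01  9.4360e+01] F [ 0.2 -0.2 -2.9] w 0.0092
shift mm [-2.6 14.7 19.6] turn [-0.67 -0.14  0.01] rows>= 0.6
```

Request:
step_arm --steps '[{"x": -0.002,"y": 0.012,"z": 0,"ax": -0.5,"ay": -0.1,"az": 0,"claw": 0.0},{"x": 0,"y": 0,"z": 0,"ax": 0,"ay": 0,"az": 0,"claw": 0.0},{"x": 0,"y": 0,"z": 0,"ax": 0,"ay": 0,"az": 0,"claw": 0.0}]'

```text
time_s: 8.42
ee_pos: [0.5765, -0.003, 0.0542]
eef_rot: [-3.131, -0.002, 1.647]
force: [-0.2, 0.1, -3.7]
grip_width: 0.0096
```

```bash

python3 -c "
from h import *
plan(.5813,-.0035,.028,np.radians(94.35));snap('scene','s6',5,(140,190,340,290))
C=camT('scene')
import math
"
```

```text
t 8.42 p [ 0.5765 -0.003   0.0542] rpy [-1.7941e+02 -1.0000e-01  9.4370e+01] F [-0.2  0.1 -3.7] w 0.0096
shift mm [-0.9  5.  26.2] turn [-0.59 -0.1   0.02] rows>= 0.6
```

```bash

python3 -c "
from h import *
C=camT('scene')
f=lambda u,v,z: ray(C,140+(u+.5)/5-.5,190+(v+.5)/5-.5,z)
bo=f(128,161,.04);bp=f(876,190,.04)
zg=.0542+.016+.008
g1=f(126,94,zg);g2=f(882,121,zg)
print(bo,bp,(bo+bp)/2,np.linalg.norm(bo-bp));print(g1,g2,(g1+g2)/2,np.linalg.norm(g1-g2))
for d in (bp-bo,g2-g1): print(np.degrees(np.arctan2(-d[0],d[1])))
"
```

```text
[ 0.5972958  -0.18313061  0.04      ] [0.57036431 0.18399106 0.04      ] [5.83830057e-01 4.30224250e-04 4.00000000e-02] 0.36810816484222214
[ 0.59404235 -0.18085371  0.0782    ] [0.56596522 0.18321552 0.0782    ] [0.58000379 0.00118091 0.0782    ] 0.36515028276080613
4.19561616912537
4.409938393452895
```

Request:
step_arm --steps '[{"x": -0.0005,"y": 0.005,"z": 0,"ax": -0.4,"ay": 0,"az": 0,"claw": 0.0},{"x": 0,"y": 0,"z": 0.005,"ax": 0,"ay": 0,"az": 0,"claw": 0.0},{"x": 0,"y": 0,"z": 0,"ax": 0,"ay": 0,"az": 0,"claw": 0.0}]'

```text
time_s: 8.72
ee_pos: [0.5799, -0.003, 0.0483]
eef_rot: [-3.137, -0.002, 1.647]
force: [-0.1, 0.4, -2.9]
grip_width: 0.0089
```

```bash

python3 -c "
from h import *
plan(.581,-.0036,.028,np.radians(94.3))
"
```

```text
t 8.72 p [ 0.5799 -0.003   0.0483] rpy [-1.7976e+02 -1.1000e-01  9.4370e+01] F [-0.1  0.4 -2.9] w 0.0089
shift mm [-0.7  1.1 20.3] turn [-0.24 -0.11  0.07] rows>= 0.5
```

Request:
step_arm --steps '[{"x": -0.0005,"y": 0.0015,"z": 0.005,"ax": -0.2,"ay": -0.1,"az": 0,"claw": 0.0},{"x": 0,"y": 0,"z": 0.005,"ax": 0,"ay": 0,"az": 0,"claw": 0.0},{"x": 0,"y": 0,"z": 0,"ax": 0,"ay": 0,"az": 0,"claw": 0.0}]'

```text
time_s: 8.97
ee_pos: [0.5811, -0.0034, 0.0374]
eef_rot: [-3.141, -0.0, 1.647]
force: [0.4, 0.4, -3.8]
grip_width: 0.0096
```

```bash

python3 -c "
from h import *
plan(.581,-.0036,.024,np.radians(94.3));snap('scene','s7',5,(140,190,340,290))
"
```

```text
t 8.97 p [ 0.5811 -0.0034  0.0374] rpy [-179.99   -0.     94.37] F [ 0.4  0.4 -3.8] w 0.0096
shift mm [-0.2 -0.1 13.4] turn [-0.01 -0.    0.07] rows>= 0.3
```

```bash

python3 -c "
from h import *
C=camT('scene')
f=lambda u,v,z: ray(C,140+(u+.5)/5-.5,190+(v+.5)/5-.5,z)
print(f(126,128,.0614)-f(128,161,.04),f(880,156,.0614)-f(876,190,.04))
"
```

```text
[0.0016426  0.00193868 0.0214    ] [ 0.0010567 -0.0001523  0.0214   ]
```

Request:
step_arm --steps '[{"x": 0,"y": 0,"z": 0.005,"ax": 0,"ay": 0,"az": 0,"claw": 0.0},{"x": 0,"y": 0,"z": 0.004,"ax": 0,"ay": 0,"az": 0,"claw": 0.0},{"x": 0,"y": 0,"z": 0,"ax": 0,"ay": 0,"az": 0,"claw": 0.0}]'

```text
time_s: 9.27
ee_pos: [0.5813, -0.0034, 0.0281]
eef_rot: [3.141, 0.0, 1.647]
force: [-0.5, -0.9, -2.4]
grip_width: 0.0091
```

```bash

python3 -c "
from h import *
plan(.581,-.0036,.024,np.radians(94.3))
"
```

```text
t 9.27 p [ 0.5813 -0.0034  0.0281] rpy [1.7997e+02 1.0000e-02 9.4370e+01] F [-0.5 -0.9 -2.4] w 0.0091
shift mm [-0.2 -0.4  4.1] turn [0.03 0.01 0.07] rows>= 0.1
```

Request:
step_arm --steps '[{"x": -0.0005,"y": -0.0007,"z": 0.002,"ax": 0,"ay": 0,"az": 0,"claw": 0.0},{"x": 0,"y": 0,"z": 0.0015,"ax": 0,"ay": 0,"az": 0,"claw": 0.0},{"x": 0,"y": 0,"z": 0,"ax": 0,"ay": 0,"az": 0,"claw": 0.0}]'

```text
time_s: 9.52
ee_pos: [0.5807, -0.004, 0.0241]
eef_rot: [3.141, 0.0, 1.647]
force: [0.8, -0.3, -3.9]
grip_width: 0.0094
```

```bash

python3 -c "
from h import *
plan(.5807,-.0038,.024,np.radians(94.3))
"
```

```text
t 9.52 p [ 0.5807 -0.004   0.0241] rpy [1.7997e+02 1.0000e-02 9.4370e+01] F [ 0.8 -0.3 -3.9] w 0.0094
shift mm [0.2 0.  0.1] turn [0.03 0.01 0.07] rows>= 0.0
```

Lower until contact (force sign change).

Request:
step_arm --steps '[{"x": 0,"y": 0,"z": 0.0015,"ax": 0,"ay": 0,"az": 0,"claw": 0.0},{"x": 0,"y": 0,"z": 0,"ax": 0,"ay": 0,"az": 0,"claw": 0.0}]'

```text
time_s: 9.68
ee_pos: [0.5809, -0.004, 0.0246]
eef_rot: [3.14, 0.0, 1.647]
force: [-0.4, -0.4, -2.6]
grip_width: 0.0093
```

Request:
step_arm --steps '[{"x": 0,"y": 0,"z": 0.0015,"ax": 0,"ay": 0,"az": 0,"claw": 0.0},{"x": 0,"y": 0,"z": 0,"ax": 0,"ay": 0,"az": 0,"claw": 0.0}]'

```text
time_s: 9.85
ee_pos: [0.5814, -0.0041, 0.0243]
eef_rot: [3.139, 0.0, 1.647]
force: [0.2, -0.9, -3.2]
grip_width: 0.009
```

```bash

python3 -c "
from h import *
plan(.5807,-.0038,.024,np.radians(94.3));snap('scene','s8',5,(140,190,340,290))
"
```

```text
t 9.85 p [ 0.5814 -0.0041  0.0243] rpy [1.7985e+02 3.0000e-02 9.4370e+01] F [ 0.2 -0.9 -3.2] w 0.009
shift mm [ 0.3 -0.7  0.3] turn [0.15 0.03 0.07] rows>= 0.0
```

Request:
step_arm --steps '[{"x": 0,"y": 0,"z": 0.003,"ax": 0,"ay": 0,"az": 0,"claw": 0.0},{"x": 0,"y": 0,"z": 0,"ax": 0,"ay": 0,"az": 0,"claw": 0.0}]'

```text
time_s: 10.07
ee_pos: [0.5818, -0.0041, 0.0248]
eef_rot: [3.138, 0.001, 1.647]
force: [0.0, 0.3, -2.4]
grip_width: 0.0094
```

```bash

python3 -c "
from h import *
plan(.5807,-.0038,.024,np.radians(94.3))
"
```

```text
t 10.07 p [ 0.5818 -0.0041  0.0248] rpy [1.7978e+02 5.0000e-02 9.4380e+01] F [ 0.   0.3 -2.4] w 0.0094
shift mm [ 0.4 -1.1  0.8] turn [0.22 0.05 0.08] rows>= 0.0
```

Request:
step_arm --steps '[{"x": 0,"y": -0.001,"z": 0.004,"ax": 0.2,"ay": 0,"az": 0,"claw": 0.0}]'

```text
time_s: 10.15
ee_pos: [0.5822, -0.0042, 0.0236]
eef_rot: [3.138, 0.001, 1.647]
force: [-22.7, 2.0, 64.5]
grip_width: 0.0095
```

Request:
step_arm --steps '[{"x": 0,"y": 0,"z": 0.004,"ax": 0,"ay": 0,"az": 0,"claw": 0.0}]'

```text
time_s: 10.23
ee_pos: [0.5823, -0.0043, 0.0235]
eef_rot: [3.138, 0.002, 1.648]
force: [-42.0, 1.3, 71.6]
grip_width: 0.0093
```

Request:
step_arm --steps '[{"x": 0,"y": 0,"z": -0.004,"ax": 0,"ay": 0,"az": 0,"claw": 0.0},{"x": 0,"y": -0.0012,"z": 0,"ax": 0.2,"ay": 0,"az": 0,"claw": 0.0},{"x": 0,"y": 0,"z": 0,"ax": 0,"ay": 0,"az": 0,"claw": 0.0}]'

```text
time_s: 10.48
ee_pos: [0.5812, -0.0044, 0.0286]
eef_rot: [3.14, 0.002, 1.648]
force: [-0.5, 0.0, -2.9]
grip_width: 0.0096
```

```bash

python3 -c "
from h import *
plan(.581,-.0038,.024,np.radians(94.3))
"
```

```text
t 10.48 p [ 0.5812 -0.0044  0.0286] rpy [1.7991e+02 1.1000e-01 9.4400e+01] F [-0.5  0.  -2.9] w 0.0096
shift mm [ 0.6 -0.2  4.6] turn [0.09 0.11 0.1 ] rows>= 0.1
```

Request:
step_arm --steps '[{"x": 0.0005,"y": 0,"z": 0.0033,"ax": 0,"ay": 0.1,"az": 0,"claw": 0.0},{"x": 0,"y": 0,"z": 0,"ax": 0,"ay": 0,"az": 0,"claw": 0.0}]'

```text
time_s: 10.65
ee_pos: [0.5811, -0.0038, 0.0239]
eef_rot: [3.14, -0.0, 1.648]
force: [-1.2, 0.4, -0.4]
grip_width: 0.0095
```

```bash

python3 -c "
from h import *
plan(.581,-.0038,.024,np.radians(94.3))
"
```

```text
t 10.65 p [ 0.5811 -0.0038  0.0239] rpy [179.93  -0.    94.4 ] F [-1.2  0.4 -0.4] w 0.0095
shift mm [ 0.1 -0.1 -0.1] turn [ 0.07 -0.    0.1 ] rows>= 0.0
```

Seated; release and rise, shifting −y/+y later for a look.

Request:
step_arm --steps '[{"x": 0,"y": 0,"z": 0,"ax": 0,"ay": 0,"az": 0,"claw": 0.03},{"x": 0,"y": 0,"z": 0,"ax": 0,"ay": 0,"az": 0,"claw": 0.03},{"x": 0,"y": 0,"z": 0,"ax": 0,"ay": 0,"az": 0,"claw": 0.03},{"x": 0,"y": 0,"z": -0.02,"ax": 0,"ay": 0,"az": 0,"claw": 0.03},{"x": 0,"y": 0,"z": -0.04,"ax": 0,"ay": 0,"az": 0,"claw": 0.03}]'

```text
time_s: 11.07
ee_pos: [0.577, -0.0037, 0.0763]
eef_rot: [-3.129, -0.002, 1.647]
force: [0.1, 0.2, 0.0]
grip_width: 0.0297
```

Request:
step_arm --steps '[{"x": 0,"y": 0,"z": -0.04,"ax": 0,"ay": 0,"az": 0,"claw": 0.03},{"x": 0,"y": 0,"z": -0.04,"ax": 0,"ay": 0,"az": 0,"claw": 0.03},{"x": 0,"y": 0,"z": -0.04,"ax": 0,"ay": 0,"az": 0,"claw": 0.03},{"x": 0,"y": 0,"z": -0.02,"ax": 0,"ay": 0,"az": 0,"claw": 0.03},{"x": 0,"y": 0,"z": 0,"ax": 0,"ay": 0,"az": 0,"claw": 0.03}]'

```text
time_s: 11.48
ee_pos: [0.5794, -0.0039, 0.2291]
eef_rot: [-3.136, -0.001, 1.647]
force: [0.5, -0.2, 0.7]
grip_width: 0.03
```

```bash

python3 -c "
from h import *
plan(.581,-.0038,.024,np.radians(94.3));snap('wrist','w9')
im=np.load('pics/w9.npz')['im'][:,:,::-1]
"
```

```text
t 11.48 p [ 0.5794 -0.0039  0.2291] rpy [-1.7967e+02 -6.0000e-02  9.4390e+01] F [ 0.5 -0.2  0.7] w 0.03
shift mm [-2.000e-01  2.800e+00  2.051e+02] turn [-0.33 -0.06  0.09] rows>= 4.9
```

```bash
python3 -c "
from h import *
im,d,C=load('w9');b=im[:,:,::-1]
def c(im,u,v,r=20): return cv2.resize(im[v-r:v+r,u-r:u+r],(400,400),interpolation=cv2.INTER_CUBIC)
cv2.imwrite('pics/c9.png',np.hstack([c(b,257,31),c(b,257,281)]))
"
python3 -c "
from h import *
im,d,C=load('w9')
a=ray(C,256.75,31.35,.048);b=ray(C,256.35,282.15,.048);print(a,b,np.linalg.norm(a-b),(a+b)/2)
dd=a-b;print(np.degrees(np.arctan2(-dd[0],dd[1])))
for u,v in [(475,131),(471,202),(468,267),(465.5,326)]: print(ray(C,u*.64-.3,v*.64-.3,.025).round(4))
plan(.4235,-.26,.23,np.radians(94.3))
"
```

```text
[0.56675472 0.17973488 0.048     ] [ 0.59523749 -0.18543936  0.048     ] 0.3662833505646734 [ 0.5809961  -0.00285224  0.048     ]
4.459912344737667
[0.6378 0.1256 0.025 ]
[0.642 0.063 0.025]
[0.6467 0.0007 0.025 ]
[ 0.6517 -0.0605  0.025 ]
t 11.53 p [ 0.5791 -0.0039  0.2273] rpy [-1.7959e+02 -7.0000e-02  9.4390e+01] F [-0.9  0.   0.1] w 0.03
shift mm [-243.4 -174.7   -1.7] turn [-0.41 -0.07  0.09] rows>= 7.2
```

```bash

python3 -c "
from h import *
plan(.43,-.365,.2,np.radians(94.3))
"
```

```text
t 11.53 p [ 0.5791 -0.0039  0.2273] rpy [-1.7959e+02 -7.0000e-02  9.4390e+01] F [-0.9  0.   0.1] w 0.03
shift mm [-348.7 -176.1   28.2] turn [-0.41 -0.07  0.09] rows>= 9.4
```

Request:
step_arm --steps '[{"x": -0.034,"y": -0.018,"z": 0,"ax": 0,"ay": 0,"az": 0,"claw": 0.05},{"x": -0.034,"y": -0.018,"z": 0,"ax": 0,"ay": 0,"az": 0,"claw": 0.05},{"x": -0.034,"y": -0.018,"z": 0,"ax": 0,"ay": 0,"az": 0,"claw": 0.05},{"x": -0.034,"y": -0.018,"z": 0,"ax": 0,"ay": 0,"az": 0,"claw": 0.05},{"x": -0.034,"y": -0.018,"z": 0,"ax": 0,"ay": 0,"az": 0,"claw": 0.05}]'

```text
time_s: 11.95
ee_pos: [0.4996, -0.1798, 0.2189]
eef_rot: [-3.126, -0.006, 1.658]
force: [0.3, -0.8, -1.2]
grip_width: 0.0497
```

Request:
step_arm --steps '[{"x": -0.034,"y": -0.016,"z": 0,"ax": 0,"ay": 0,"az": 0,"claw": 0.05},{"x": -0.034,"y": -0.016,"z": 0,"ax": 0,"ay": 0,"az": 0,"claw": 0.05},{"x": -0.034,"y": -0.016,"z": 0,"ax": 0,"ay": 0,"az": 0,"claw": 0.05},{"x": -0.034,"y": -0.016,"z": 0,"ax": 0,"ay": 0,"az": 0,"claw": 0.05},{"x": 0,"y": 0,"z": 0,"ax": 0,"ay": 0,"az": 0,"claw": 0.05}]'

```text
time_s: 12.37
ee_pos: [0.4385, -0.3303, 0.2088]
eef_rot: [-3.116, -0.013, 1.654]
force: [-0.3, 0.7, -0.3]
grip_width: 0.0496
```

```bash

python3 -c "
from h import *
plan(.43,-.365,.2,np.radians(94.3));snap('wrist','w10')
"
```

```text
t 12.37 p [ 0.4385 -0.3303  0.2088] rpy [-178.51   -0.76   94.75] F [-0.3  0.7 -0.3] w 0.0496
shift mm [-33.9 -11.1   8.7] turn [-1.49 -0.76  0.46] rows>= 0.9
```

```bash

python3 -c "
from h import *
im,d,C=load('w10');b=im[:,:,::-1]
def c(u,v,r=25): return cv2.resize(b[v-r:v+r,u-r:u+r],(400,400),interpolation=cv2.INTER_CUBIC)
cv2.imwrite('pics/c10.png',np.hstack([c(253,154,32),c(393,77,12)]))
P=cloud(C,d);
for u,v in [(253,137),(252,170),(253,154)]:print(P[v,u])
"
```

```text
[ 0.42799469 -0.27497695  0.06395108]
[ 0.43019164 -0.31770717  0.06352565]
[ 0.42923184 -0.29961665  0.0388463 ]
```

```bash

python3 -c "
from h import *
im,d,C=load('w10')
for a in [(252.6,136.1,.064),(251.6,170.9,.064),(392,76.1,.048),(558*.64-.3,332*.64-.3,.06),(415*.64-.3,371*.64-.3,.06)]: print(ray(C,*a).round(4))
plan(.428,-.275,.15,np.radians(94.3))
"
```

```text
[ 0.4274 -0.2739  0.064 ]
[ 0.4298 -0.3189  0.064 ]
[ 0.5943 -0.1868  0.048 ]
[ 0.5786 -0.3641  0.06  ]
[ 0.4569 -0.4132  0.06  ]
t 12.42 p [ 0.4393 -0.3282  0.2085] rpy [-178.5    -0.83   94.76] F [ 0.3 -0.4 -0.7] w 0.0501
shift mm [53.1 -5.3 59.4] turn [-1.51 -0.82  0.48] rows>= 1.9
```

Request:
step_arm --steps '[{"x": 0.027,"y": -0.004,"z": 0.01,"ax": -0.7,"ay": -0.4,"az": 0.2,"claw": 0.05},{"x": 0.02,"y": -0.002,"z": 0.03,"ax": -0.5,"ay": -0.3,"az": 0.2,"claw": 0.05},{"x": 0,"y": 0,"z": 0.02,"ax": 0,"ay": 0,"az": 0,"claw": 0.05},{"x": 0,"y": 0,"z": 0,"ax": 0,"ay": 0,"az": 0,"claw": 0.05}]' --grip_force 20

```text
time_s: 12.75
ee_pos: [0.427, -0.2774, 0.1421]
eef_rot: [-3.133, -0.006, 1.645]
force: [0.2, 0.1, 0.3]
grip_width: 0.05
```

```bash

python3 -c "
from h import *
plan(.4274,-.2739,.06,np.radians(94.3))
"
```

```text
t 12.75 p [ 0.427  -0.2774  0.1421] rpy [-179.53   -0.34   94.24] F [0.2 0.1 0.3] w 0.05
shift mm [ 3.   1.3 82.1] turn [-0.47 -0.34 -0.06] rows>= 2.0
```

Request:
step_arm --steps '[{"x": 0.003,"y": 0.001,"z": 0.03,"ax": -0.3,"ay": -0.3,"az": 0,"claw": 0.05},{"x": 0,"y": 0,"z": 0.03,"ax": 0,"ay": 0,"az": 0,"claw": 0.04},{"x": 0,"y": 0,"z": 0.015,"ax": 0,"ay": 0,"az": 0,"claw": 0.04},{"x": 0,"y": 0,"z": 0,"ax": 0,"ay": 0,"az": 0,"claw": 0.04}]'

```text
time_s: 13.08
ee_pos: [0.4286, -0.2711, 0.0646]
eef_rot: [-3.138, -0.002, 1.648]
force: [0.0, 0.2, -1.6]
grip_width: 0.0404
```

```bash

python3 -c "
from h import *
plan(.4274,-.2739,.023,np.radians(94.3))
"
```

```text
t 13.08 p [ 0.4286 -0.2711  0.0646] rpy [-1.798e+02 -1.000e-01  9.445e+01] F [ 0.   0.2 -1.6] w 0.0404
shift mm [-2.8 -1.3 41.6] turn [-0.2  -0.09  0.15] rows>= 1.0
```

Request:
step_arm --steps '[{"x": -0.0015,"y": -0.001,"z": 0.015,"ax": -0.1,"ay": 0,"az": 0,"claw": 0.04},{"x": 0,"y": 0,"z": 0.015,"ax": 0,"ay": 0,"az": 0,"claw": 0.04},{"x": 0,"y": 0,"z": 0.003,"ax": 0,"ay": 0,"az": 0,"claw": 0.04},{"x": 0,"y": 0,"z": 0,"ax": 0,"ay": 0,"az": 0,"claw": 0.04}]'

```text
time_s: 13.42
ee_pos: [0.4298, -0.2722, 0.0337]
eef_rot: [-3.141, -0.001, 1.65]
force: [-0.5, 0.2, -0.3]
grip_width: 0.0399
```

```bash

python3 -c "
from h import *
plan(.4274,-.2739,.023,np.radians(94.3))
"
```

```text
t 13.42 p [ 0.4298 -0.2722  0.0337] rpy [-1.7995e+02 -8.0000e-02  9.4570e+01] F [-0.5  0.2 -0.3] w 0.0399
shift mm [-1.5 -2.5 10.7] turn [-0.05 -0.07  0.27] rows>= 0.3
```

Request:
step_arm --steps '[{"x": -0.001,"y": -0.0025,"z": 0.005,"ax": 0,"ay": 0,"az": 0.2,"claw": 0.04},{"x": 0,"y": 0,"z": 0.004,"ax": 0,"ay": 0,"az": 0,"claw": 0.04},{"x": 0,"y": 0,"z": 0,"ax": 0,"ay": 0,"az": 0,"claw": 0.04}]'

```text
time_s: 13.67
ee_pos: [0.4287, -0.2742, 0.027]
eef_rot: [3.14, 0.001, 1.647]
force: [-1.2, 0.0, -0.4]
grip_width: 0.04
```

```bash

python3 -c "
from h import *
plan(.4274,-.2739,.023,np.radians(94.3))
"
```

```text
t 13.67 p [ 0.4287 -0.2742  0.027 ] rpy [1.7991e+02 5.0000e-02 9.4370e+01] F [-1.2  0.  -0.4] w 0.04
shift mm [ 0.4 -1.2  4. ] turn [0.09 0.05 0.07] rows>= 0.1
```

Request:
step_arm --steps '[{"x": 0,"y": -0.001,"z": 0.003,"ax": 0,"ay": 0,"az": 0,"claw": 0.04},{"x": 0,"y": 0,"z": 0,"ax": 0,"ay": 0,"az": 0,"claw": 0.0},{"x": 0,"y": 0,"z": 0,"ax": 0,"ay": 0,"az": 0,"claw": 0.0},{"x": 0,"y": 0,"z": 0,"ax": 0,"ay": 0,"az": 0,"claw": 0.0},{"x": 0,"y": 0,"z": 0,"ax": 0,"ay": 0,"az": 0,"claw": 0.0}]' --grip_force 20

```text
time_s: 14.08
ee_pos: [0.4282, -0.2748, 0.0252]
eef_rot: [3.138, 0.002, 1.647]
force: [-0.5, 0.7, -1.3]
grip_width: 0.0196
```

```bash

python3 -c "
from h import *
plan(.4274,-.2739,.023,np.radians(94.3))
"
```

```text
t 14.08 p [ 0.4282 -0.2748  0.0252] rpy [1.7981e+02 1.3000e-01 9.4360e+01] F [-0.5  0.7 -1.3] w 0.0196
shift mm [ 1.  -0.7  2.2] turn [0.19 0.13 0.06] rows>= 0.1
```

Request:
step_arm --steps '[{"x": 0,"y": 0,"z": -0.008,"ax": 0,"ay": 0,"az": 0,"claw": 0.0},{"x": 0,"y": 0,"z": -0.015,"ax": 0,"ay": 0,"az": 0,"claw": 0.0},{"x": 0,"y": 0,"z": -0.03,"ax": 0,"ay": 0,"az": 0,"claw": 0.0},{"x": 0,"y": 0,"z": -0.03,"ax": 0,"ay": 0,"az": 0,"claw": 0.0},{"x": 0,"y": 0,"z": 0,"ax": 0,"ay": 0,"az": 0,"claw": 0.0}]'

```text
time_s: 14.5
ee_pos: [0.427, -0.274, 0.1125]
eef_rot: [3.141, -0.0, 1.647]
force: [0.1, 0.6, 0.4]
grip_width: 0.0195
```

```bash

python3 -c "
from h import *
plan(.595,-.1875,.11,np.radians(94.3)); snap('wrist','w11',6,(200,190,312,280));
plan(.595,-.1875,.11,np.radians(94.3)); 
"
```

```text
t 14.5 p [ 0.427  -0.274   0.1125] rpy [179.97  -0.    94.37] F [0.1 0.6 0.4] w 0.0195
shift mm [ 73.4 174.1   2.5] turn [ 0.03 -0.    0.07] rows>= 4.5
t 14.55 p [ 0.4264 -0.2735  0.1101] rpy [-1.7994e+02 -8.0000e-02  9.4370e+01] F [-0.  -0.1 -1.5] w 0.0196
shift mm [ 72.9 174.7   0. ] turn [-0.06 -0.08  0.07] rows>= 4.5
```

```bash

python3 -c "
from h import *
im,d,C=load('w11');z=np.load('pics/w11.npz');T=pose(dict(ee_pos=z['p'],eef_rot=z['r']))
q=ray(C,254.75,237.4,z['p'][2]+.0388);print(q,np.linalg.inv(T)@np.append(q,1))
P=cloud(C,d);print(P[236,254],P[240,255])
"
```

```text
[ 0.42696458 -0.27248619  0.15125271] [ 1.46776195e-03  6.18452267e-05 -3.87999148e-02  1.00000000e+00]
[ 0.4263851  -0.27146801  0.15134555] [ 0.42730712 -0.27472656  0.15049975]
```

Request:
step_arm --steps '[{"x": 0.014,"y": 0.033,"z": 0,"ax": 0,"ay": 0,"az": 0,"claw": 0.0},{"x": 0.014,"y": 0.033,"z": 0,"ax": 0,"ay": 0,"az": 0,"claw": 0.0},{"x": 0.014,"y": 0.033,"z": -0.002,"ax": 0,"ay": 0,"az": 0,"claw": 0.0},{"x": 0.014,"y": 0.033,"z": -0.002,"ax": 0,"ay": 0,"az": 0,"claw": 0.0},{"x": 0.01,"y": 0.02,"z": 0,"ax": 0,"ay": 0,"az": 0,"claw": 0.0}]'

```text
time_s: 14.97
ee_pos: [0.5746, -0.1952, 0.1125]
eef_rot: [-3.138, -0.002, 1.64]
force: [-0.8, 0.4, -0.6]
grip_width: 0.0194
```

```bash

python3 -c "
from h import *
plan(.5949,-.1878,.085,np.radians(94.3)); 
"
```

```text
t 14.97 p [ 0.5746 -0.1952  0.1125] rpy [-1.7982e+02 -1.0000e-01  9.3960e+01] F [-0.8  0.4 -0.6] w 0.0194
shift mm [ 5.9 20.9 27.5] turn [-0.18 -0.11 -0.34] rows>= 0.8
```

Request:
step_arm --steps '[{"x": 0.003,"y": 0.013,"z": 0,"ax": -0.1,"ay": -0.1,"az": -0.2,"claw": 0.0},{"x": 0,"y": 0,"z": 0.01,"ax": 0,"ay": 0,"az": 0,"claw": 0.0},{"x": 0,"y": 0,"z": 0,"ax": 0,"ay": 0,"az": 0,"claw": 0.0},{"x": 0,"y": 0,"z": 0,"ax": 0,"ay": 0,"az": 0,"claw": 0.0}]'

```text
time_s: 15.3
ee_pos: [0.5889, -0.1872, 0.0971]
eef_rot: [-3.135, -0.003, 1.648]
force: [-0.9, -0.4, -0.4]
grip_width: 0.0193
```

```bash

python3 -c "
from h import *
plan(.5949,-.1878,.085,np.radians(94.3)); 
"
```

```text
t 15.3 p [ 0.5889 -0.1872  0.0971] rpy [-1.7964e+02 -1.6000e-01  9.4420e+01] F [-0.9 -0.4 -0.4] w 0.0193
shift mm [-1.1  6.  12.1] turn [-0.36 -0.16  0.12] rows>= 0.3
```

Request:
step_arm --steps '[{"x": -0.001,"y": 0.006,"z": 0,"ax": -0.3,"ay": -0.1,"az": 0.1,"claw": 0.0},{"x": 0,"y": 0,"z": 0.005,"ax": 0,"ay": 0,"az": 0,"claw": 0.0},{"x": 0,"y": 0,"z": 0,"ax": 0,"ay": 0,"az": 0,"claw": 0.0}]'

```text
time_s: 15.55
ee_pos: [0.5932, -0.1892, 0.0909]
eef_rot: [-3.139, -0.002, 1.644]
force: [0.1, -1.2, -1.2]
grip_width: 0.0195
```

```bash

python3 -c "
from h import *
plan(.5949,-.1878,.07,np.radians(94.3)); 
"
```

```text
t 15.55 p [ 0.5932 -0.1892  0.0909] rpy [-1.7986e+02 -9.0000e-02  9.4170e+01] F [ 0.1 -1.2 -1.2] w 0.0195
shift mm [ 1.3  1.8 20.9] turn [-0.14 -0.09 -0.13] rows>= 0.5
```

Request:
step_arm --steps '[{"x": 0.0013,"y": 0.0018,"z": 0.007,"ax": -0.1,"ay": -0.1,"az": -0.1,"claw": 0.0},{"x": 0,"y": 0,"z": 0.006,"ax": 0,"ay": 0,"az": 0,"claw": 0.0},{"x": 0,"y": 0,"z": 0,"ax": 0,"ay": 0,"az": 0,"claw": 0.0}]'

```text
time_s: 15.8
ee_pos: [0.5945, -0.1887, 0.0771]
eef_rot: [3.141, 0.001, 1.644]
force: [1.0, 0.3, -0.6]
grip_width: 0.0191
```

```bash

python3 -c "
from h import *
plan(.5949,-.1878,.07,np.radians(94.3));  snap('scene','s11',10,(145,190,210,240)); snap('wrist','w12',6,(200,190,312,280));plan(.5949,-.1878,.07,np.radians(94.3));
"
```

```text
t 15.8 p [ 0.5945 -0.1887  0.0771] rpy [1.7999e+02 4.0000e-02 9.4190e+01] F [ 1.   0.3 -0.6] w 0.0191
shift mm [0.8 0.5 7.1] turn [ 0.01  0.04 -0.11] rows>= 0.2
t 15.9 p [ 0.5949 -0.1887  0.0781] rpy [1.7994e+02 6.0000e-02 9.4200e+01] F [-0.9  0.2 -0.4] w 0.0192
shift mm [0.9 0.1 8.1] turn [ 0.06  0.06 -0.1 ] rows>= 0.2
```

```bash

python3 -c "
from h import *
im,d,C=load('w12');z=np.load('pics/w12.npz');T=pose(dict(ee_pos=z['p'],eef_rot=z['r']))
q=ray(C,255.75,203.4,.048);print(q)
k=ray(C,200+331.5/6-.5,190+287.5/6-.5,z['p'][2]+.0388);print(k, q-k, z['p'],(T[:3,:3].T@(q-k))*1e3)
"
```

```text
[ 0.5954283  -0.18564005  0.048     ]
[ 0.59456654 -0.18716728  0.11633215] [ 0.00086176  0.00152722 -0.06833215] [ 0.59463273 -0.18865712  0.07753215] [ 1.51761601  0.94159633 68.33130941]
```

Request:
step_arm --steps '[{"x": 0.0015,"y": 0.0005,"z": 0.005,"ax": 0,"ay": 0,"az": -0.1,"claw": 0.0},{"x": 0,"y": 0,"z": 0.005,"ax": 0,"ay": 0,"az": 0,"claw": 0.0},{"x": 0,"y": 0,"z": 0,"ax": 0,"ay": 0,"az": 0,"claw": 0.0}]'

```text
time_s: 16.15
ee_pos: [0.5956, -0.1872, 0.0678]
eef_rot: [3.14, 0.002, 1.646]
force: [0.3, -0.1, 0.5]
grip_width: 0.0197
```

```bash

python3 -c "
from h import *
plan(.5955,-.1872,.06,np.radians(94.3));
"
```

```text
t 16.15 p [ 0.5956 -0.1872  0.0678] rpy [1.7988e+02 9.0000e-02 9.4310e+01] F [ 0.3 -0.1  0.5] w 0.0197
shift mm [-0.  -0.1  7.8] turn [0.12 0.09 0.01] rows>= 0.2
```

Spot on. Insert.

Request:
step_arm --steps '[{"x": 0,"y": 0,"z": 0.005,"ax": 0.1,"ay": 0,"az": 0,"claw": 0.0},{"x": 0,"y": 0,"z": 0.004,"ax": 0,"ay": 0,"az": 0,"claw": 0.0}]'

```text
time_s: 16.32
ee_pos: [0.5959, -0.1872, 0.0587]
eef_rot: [3.141, 0.002, 1.646]
force: [0.6, 0.1, 0.2]
grip_width: 0.0192
```

Request:
step_arm --steps '[{"x": 0,"y": 0,"z": 0.004,"ax": 0,"ay": 0,"az": 0,"claw": 0.0},{"x": 0,"y": 0,"z": 0.004,"ax": 0,"ay": 0,"az": 0,"claw": 0.0}]'

```text
time_s: 16.48
ee_pos: [0.5959, -0.1872, 0.0497]
eef_rot: [3.141, 0.002, 1.646]
force: [0.2, 0.5, -0.7]
grip_width: 0.0195
```

```bash

python3 -c "
from h import *
plan(.5955,-.1872,.0335,np.radians(94.3));
"
```

```text
t 16.48 p [ 0.5959 -0.1872  0.0497] rpy [1.7995e+02 1.1000e-01 9.4320e+01] F [ 0.2  0.5 -0.7] w 0.0195
shift mm [ 0.  -0.4 16.2] turn [0.05 0.11 0.02] rows>= 0.4
```

In the hole. Continue down gently.

Request:
step_arm --steps '[{"x": 0,"y": 0,"z": 0.005,"ax": 0,"ay": 0.1,"az": 0,"claw": 0.0},{"x": 0,"y": 0,"z": 0.005,"ax": 0,"ay": 0,"az": 0,"claw": 0.0},{"x": 0,"y": 0,"z": 0.003,"ax": 0,"ay": 0,"az": 0,"claw": 0.0}]'

```text
time_s: 16.73
ee_pos: [0.5958, -0.1872, 0.0349]
eef_rot: [3.141, -0.0, 1.646]
force: [-1.1, -0.5, -0.5]
grip_width: 0.0194
```

Request:
step_arm --steps '[{"x": 0,"y": 0,"z": 0.002,"ax": 0,"ay": 0,"az": 0,"claw": 0.0}]'

```text
time_s: 16.82
ee_pos: [0.5957, -0.1872, 0.0328]
eef_rot: [3.141, -0.0, 1.646]
force: [-11.5, 1.5, 31.3]
grip_width: 0.0193
```

Request:
step_arm --steps '[{"x": 0,"y": 0,"z": 0.0015,"ax": 0,"ay": 0,"az": 0,"claw": 0.0}]'

```text
time_s: 16.9
ee_pos: [0.5958, -0.1873, 0.0328]
eef_rot: [3.141, 0.0, 1.646]
force: [-12.9, 4.6, 30.4]
grip_width: 0.0191
```

Request:
step_arm --steps '[{"x": 0,"y": 0,"z": 0,"ax": 0,"ay": 0,"az": 0,"claw": 0.0},{"x": 0,"y": 0,"z": 0,"ax": 0,"ay": 0,"az": 0,"claw": 0.04},{"x": 0,"y": 0,"z": 0,"ax": 0,"ay": 0,"az": 0,"claw": 0.04},{"x": 0,"y": 0,"z": -0.02,"ax": 0,"ay": 0,"az": 0,"claw": 0.04},{"x": 0,"y": 0,"z": -0.04,"ax": 0,"ay": 0,"az": 0,"claw": 0.04}]'

```text
time_s: 17.32
ee_pos: [0.5926, -0.1862, 0.0871]
eef_rot: [-3.132, -0.005, 1.646]
force: [0.7, -0.8, 0.8]
grip_width: 0.0397
```

```bash

python3 -c "
from h import *
plan(.4298,-.3189,.1,np.radians(94.3)); snap('wrist','w13',3,(170,80,340,280))
"
```

```text
t 17.32 p [ 0.5926 -0.1862  0.0871] rpy [-179.43   -0.27   94.31] F [ 0.7 -0.8  0.8] w 0.0397
shift mm [-120.  -172.4  -11.8] turn [-0.57 -0.27  0.02] rows>= 5.0
```

Request:
step_arm --steps '[{"x": -0.021,"y": -0.03,"z": -0.015,"ax": 0,"ay": 0,"az": 0,"claw": 0.04},{"x": -0.021,"y": -0.03,"z": -0.01,"ax": 0,"ay": 0,"az": 0,"claw": 0.04},{"x": -0.021,"y": -0.03,"z": -0.005,"ax": -0.2,"ay": -0.1,"az": 0,"claw": 0.04},{"x": -0.021,"y": -0.03,"z": 0,"ax": -0.2,"ay": -0.1,"az": 0,"claw": 0.04},{"x": -0.021,"y": -0.03,"z": 0,"ax": 0,"ay": 0,"az": 0,"claw": 0.04}]'

```text
time_s: 17.78
ee_pos: [0.4557, -0.304, 0.1311]
eef_rot: [3.125, 0.009, 1.655]
force: [0.1, -0.7, 0.6]
grip_width: 0.0401
```

```bash

python3 -c "
from h import *
plan(.4298,-.3189,.07,np.radians(94.3))
"
```

```text
t 17.78 p [ 0.4557 -0.304   0.1311] rpy [179.05   0.52  94.83] F [ 0.1 -0.7  0.6] w 0.0401
shift mm [-12.2 -28.1  60.8] turn [0.95 0.51 0.54] rows>= 1.6
```

Request:
step_arm --steps '[{"x": -0.01,"y": -0.02,"z": 0.01,"ax": 0.4,"ay": 0.3,"az": 0.3,"claw": 0.04},{"x": 0,"y": 0,"z": 0,"ax": 0,"ay": 0,"az": 0,"claw": 0.04},{"x": 0,"y": 0,"z": 0,"ax": 0,"ay": 0,"az": 0,"claw": 0.04}]'

```text
time_s: 18.03
ee_pos: [0.4319, -0.3205, 0.1217]
eef_rot: [3.13, 0.006, 1.644]
force: [-0.5, -0.1, -0.3]
grip_width: 0.0402
```

```bash

python3 -c "
from h import *
plan(.4298,-.3189,.07,np.radians(94.3))
"
```

```text
t 18.03 p [ 0.4319 -0.3205  0.1217] rpy [179.35   0.36  94.17] F [-0.5 -0.1 -0.3] w 0.0402
shift mm [ 2.1 -2.6 51.7] turn [ 0.65  0.36 -0.13] rows>= 1.2
```

Request:
step_arm --steps '[{"x": 0.0015,"y": -0.002,"z": 0.025,"ax": 0.5,"ay": 0.3,"az": -0.1,"claw": 0.04},{"x": 0,"y": 0,"z": 0.02,"ax": 0,"ay": 0,"az": 0,"claw": 0.04},{"x": 0,"y": 0,"z": 0,"ax": 0,"ay": 0,"az": 0,"claw": 0.04}]'

```text
time_s: 18.28
ee_pos: [0.4328, -0.3192, 0.077]
eef_rot: [3.136, 0.004, 1.646]
force: [-0.6, -0.2, -0.2]
grip_width: 0.0402
```

```bash

python3 -c "
from h import *
plan(.4298,-.3189,.025,np.radians(94.3))
"
```

```text
t 18.28 p [ 0.4328 -0.3192  0.077 ] rpy [179.66   0.23  94.3 ] F [-0.6 -0.2 -0.2] w 0.0402
shift mm [ 0.7 -3.3 52. ] turn [0.34 0.23 0.01] rows>= 1.2
```

Request:
step_arm --steps '[{"x": 0.0005,"y": -0.003,"z": 0.02,"ax": 0.3,"ay": 0.2,"az": 0,"claw": 0.04},{"x": 0,"y": -0.001,"z": 0.018,"ax": 0,"ay": 0,"az": 0,"claw": 0.04},{"x": 0,"y": 0,"z": 0,"ax": 0,"ay": 0,"az": 0,"claw": 0.04}]'

```text
time_s: 18.53
ee_pos: [0.4323, -0.3179, 0.0401]
eef_rot: [3.139, 0.002, 1.649]
force: [-0.5, 1.0, 0.1]
grip_width: 0.04
```

```bash

python3 -c "
from h import *
plan(.4298,-.3189,.025,np.radians(94.3))
"
```

```text
t 18.53 p [ 0.4323 -0.3179  0.0401] rpy [1.7985e+02 1.2000e-01 9.4500e+01] F [-0.5  1.   0.1] w 0.04
shift mm [-0.7 -2.6 15.1] turn [0.15 0.12 0.2 ] rows>= 0.4
```

Request:
step_arm --steps '[{"x": -0.001,"y": -0.003,"z": 0.008,"ax": 0.1,"ay": 0.1,"az": 0.2,"claw": 0.04},{"x": 0,"y": 0,"z": 0.006,"ax": 0,"ay": 0,"az": 0,"claw": 0.04},{"x": 0,"y": 0,"z": 0,"ax": 0,"ay": 0,"az": 0,"claw": 0.04}]'

```text
time_s: 18.78
ee_pos: [0.4316, -0.3191, 0.028]
eef_rot: [3.139, 0.002, 1.648]
force: [-1.0, 0.9, -1.3]
grip_width: 0.0404
```

```bash

python3 -c "
from h import *
plan(.4298,-.3189,.025,np.radians(94.3))
"
```

```text
t 18.78 p [ 0.4316 -0.3191  0.028 ] rpy [1.7984e+02 1.2000e-01 9.4400e+01] F [-1.   0.9 -1.3] w 0.0404
shift mm [ 0.4 -1.8  3. ] turn [0.16 0.12 0.1 ] rows>= 0.1
```

Request:
step_arm --steps '[{"x": 0,"y": -0.002,"z": 0.002,"ax": 0.1,"ay": 0,"az": 0,"claw": 0.04},{"x": 0,"y": 0,"z": 0,"ax": 0,"ay": 0,"az": 0,"claw": 0.0},{"x": 0,"y": 0,"z": 0,"ax": 0,"ay": 0,"az": 0,"claw": 0.0},{"x": 0,"y": 0,"z": 0,"ax": 0,"ay": 0,"az": 0,"claw": 0.0},{"x": 0,"y": 0,"z": 0,"ax": 0,"ay": 0,"az": 0,"claw": 0.0}]' --grip_force 20

```text
time_s: 19.2
ee_pos: [0.4307, -0.32, 0.0283]
eef_rot: [3.138, 0.005, 1.648]
force: [0.1, -1.0, -0.2]
grip_width: 0.0192
```

```bash

python3 -c "
from h import *
plan(.4298,-.3189,.025,np.radians(94.3))
"
```

```text
t 19.2 p [ 0.4307 -0.32    0.0283] rpy [179.8    0.26  94.41] F [ 0.1 -1.  -0.2] w 0.0192
shift mm [ 1.2 -0.8  3.3] turn [0.2  0.26 0.11] rows>= 0.1
```

Request:
step_arm --steps '[{"x": 0,"y": 0,"z": -0.008,"ax": 0,"ay": 0,"az": 0,"claw": 0.0},{"x": 0,"y": 0,"z": -0.015,"ax": 0,"ay": 0,"az": 0,"claw": 0.0},{"x": 0,"y": 0,"z": -0.03,"ax": 0,"ay": 0,"az": 0,"claw": 0.0},{"x": 0,"y": 0,"z": -0.035,"ax": 0,"ay": 0,"az": 0,"claw": 0.0},{"x": 0,"y": 0,"z": -0.01,"ax": 0,"ay": 0,"az": 0,"claw": 0.0}]'

```text
time_s: 19.62
ee_pos: [0.4289, -0.3185, 0.1297]
eef_rot: [-3.141, 0.0, 1.647]
force: [1.0, -0.0, -0.3]
grip_width: 0.0193
```

```bash

python3 -c "
from h import *
plan(.56,.15,.14,np.radians(94.3))
"
```

```text
t 19.62 p [ 0.4289 -0.3185  0.1297] rpy [-1.7996e+02  2.0000e-02  9.4390e+01] F [ 1.  -0.  -0.3] w 0.0193
shift mm [457.1 166.6 -10.6] turn [-0.04  0.02  0.09] rows>= 11.7
```

Request:
step_arm --steps '[{"x": 0.02,"y": 0.006,"z": -0.005,"ax": 0,"ay": 0,"az": 0,"claw": 0.0},{"x": 0.034,"y": 0.012,"z": -0.003,"ax": 0,"ay": 0,"az": 0,"claw": 0.0},{"x": 0.034,"y": 0.012,"z": 0,"ax": 0,"ay": 0,"az": 0,"claw": 0.0},{"x": 0.034,"y": 0.012,"z": 0,"ax": 0,"ay": 0,"az": 0,"claw": 0.0},{"x": 0.034,"y": 0.012,"z": 0,"ax": 0,"ay": 0,"az": 0,"claw": 0.0}]'

```text
time_s: 20.03
ee_pos: [0.4721, -0.1597, 0.1458]
eef_rot: [3.134, 0.008, 1.638]
force: [0.7, -0.3, -0.0]
grip_width: 0.0194
```

Request:
step_arm --steps '[{"x": 0.034,"y": 0.012,"z": 0,"ax": 0,"ay": 0,"az": 0,"claw": 0.0},{"x": 0.034,"y": 0.012,"z": 0,"ax": 0,"ay": 0,"az": 0,"claw": 0.0},{"x": 0.034,"y": 0.012,"z": 0,"ax": 0,"ay": 0,"az": 0,"claw": 0.0},{"x": 0.034,"y": 0.012,"z": 0,"ax": 0,"ay": 0,"az": 0,"claw": 0.0},{"x": 0.034,"y": 0.012,"z": 0,"ax": 0,"ay": 0,"az": 0,"claw": 0.0}]'

```text
time_s: 20.45
ee_pos: [0.5215, 0.0228, 0.1498]
eef_rot: [3.129, 0.009, 1.637]
force: [1.2, -0.5, -0.5]
grip_width: 0.0193
```

```bash

python3 -c "
from h import *
plan(.5665,.165,.125,np.radians(94.3))
"
```

```text
t 20.45 p [0.5215 0.0228 0.1498] rpy [179.28   0.5   93.79] F [ 1.2 -0.5 -0.5] w 0.0193
shift mm [139.1  54.   24.3] turn [ 0.71  0.5  -0.51] rows>= 3.6
```

Request:
step_arm --steps '[{"x": 0.03,"y": 0.013,"z": 0.003,"ax": 0.2,"ay": 0.1,"az": -0.1,"claw": 0.0},{"x": 0.03,"y": 0.013,"z": 0.003,"ax": 0.2,"ay": 0.1,"az": -0.1,"claw": 0.0},{"x": 0.03,"y": 0.013,"z": 0.003,"ax": 0.2,"ay": 0.1,"az": -0.1,"claw": 0.0},{"x": 0.012,"y": 0.004,"z": 0,"ax": 0,"ay": 0,"az": 0,"claw": 0.0},{"x": 0,"y": 0,"z": 0,"ax": 0,"ay": 0,"az": 0,"claw": 0.0}]'

```text
time_s: 20.87
ee_pos: [0.5588, 0.1392, 0.1441]
eef_rot: [3.136, 0.003, 1.648]
force: [-0.6, -0.2, -1.0]
grip_width: 0.0193
```

```bash

python3 -c "
from h import *
plan(.5665,.1785,.095,np.radians(94.3))
"
```

```text
t 20.87 p [0.5588 0.1392 0.1441] rpy [1.797e+02 1.600e-01 9.444e+01] F [-0.6 -0.2 -1. ] w 0.0193
shift mm [38.8 10.5 49. ] turn [0.3  0.16 0.14] rows>= 1.5
```

Request:
step_arm --steps '[{"x": 0.02,"y": 0.005,"z": 0.01,"ax": 0.2,"ay": 0.1,"az": 0.1,"claw": 0.0},{"x": 0.012,"y": 0.003,"z": 0.015,"ax": 0,"ay": 0,"az": 0,"claw": 0.0},{"x": 0,"y": 0,"z": 0.008,"ax": 0,"ay": 0,"az": 0,"claw": 0.0},{"x": 0,"y": 0,"z": 0,"ax": 0,"ay": 0,"az": 0,"claw": 0.0}]'

```text
time_s: 21.2
ee_pos: [0.5644, 0.1699, 0.1107]
eef_rot: [3.138, 0.002, 1.646]
force: [-0.3, 0.2, -0.4]
grip_width: 0.0195
```

```bash

python3 -c "
from h import *
plan(.5667,.1793,.085,np.radians(94.3))
"
```

```text
t 21.2 p [0.5644 0.1699 0.1107] rpy [1.7981e+02 1.0000e-01 9.4310e+01] F [-0.3  0.2 -0.4] w 0.0195
shift mm [ 9.3  2.9 25.7] turn [0.19 0.1  0.01] rows>= 0.7
```

Request:
step_arm --steps '[{"x": 0.008,"y": 0.002,"z": 0.008,"ax": 0.1,"ay": 0.1,"az": 0,"claw": 0.0},{"x": 0,"y": 0,"z": 0.012,"ax": 0,"ay": 0,"az": 0,"claw": 0.0},{"x": 0,"y": 0,"z": 0,"ax": 0,"ay": 0,"az": 0,"claw": 0.0}]'

```text
time_s: 21.45
ee_pos: [0.5658, 0.1757, 0.0892]
eef_rot: [3.14, 0.0, 1.644]
force: [-0.3, 0.0, 0.0]
grip_width: 0.0192
```

```bash

python3 -c "
from h import *
plan(.5667,.1793,.085,np.radians(94.3)); snap('wrist','w14',6,(200,190,312,280))
plan(.5667,.1793,.085,np.radians(94.3))
"
```

```text
t 21.45 p [0.5658 0.1757 0.0892] rpy [1.7993e+02 2.0000e-02 9.4180e+01] F [-0.3  0.   0. ] w 0.0192
shift mm [3.5 1.1 4.2] turn [ 0.07  0.02 -0.12] rows>= 0.1
t 21.5 p [0.5662 0.1759 0.0904] rpy [179.87   0.    94.18] F [-0.   0.5 -0.3] w 0.0189
shift mm [3.4 0.7 5.4] turn [ 0.13  0.   -0.12] rows>= 0.2
```

```bash

python3 -c "
from h import *
im,d,C=load('w14');z=np.load('pics/w14.npz');T=pose(dict(ee_pos=z['p'],eef_rot=z['r']))
g=lambda u,v,h:ray(C,200+(u+.5)/6-.5,190+(v+.5)/6-.5,h)
q=g(340,47,.048);k=g(332,273,z['p'][2]+.0357)
print(q,k,(T[:3,:3].T@(q-k))*1e3, z['p']+q-k)
"
```

```text
[0.5670116  0.18095638 0.048     ] [0.56582049 0.17746543 0.1249173 ] [ 3.41905395  1.34590911 76.91797761] [0.56700981 0.17922283 0.0123    ]
```

Request:
step_arm --steps '[{"x": 0.0034,"y": 0.0007,"z": 0.008,"ax": 0.1,"ay": 0,"az": -0.1,"claw": 0.0},{"x": 0,"y": 0,"z": 0.008,"ax": 0,"ay": 0,"az": 0,"claw": 0.0},{"x": 0,"y": 0,"z": 0,"ax": 0,"ay": 0,"az": 0,"claw": 0.0}]'

```text
time_s: 21.75
ee_pos: [0.5673, 0.1788, 0.0737]
eef_rot: [3.14, -0.0, 1.645]
force: [-0.8, -0.4, -2.2]
grip_width: 0.0196
```

```bash

python3 -c "
from h import *
plan(.567,.1792,.065,np.radians(94.3))
"
```

```text
t 21.75 p [0.5673 0.1788 0.0737] rpy [179.9   -0.    94.23] F [-0.8 -0.4 -2.2] w 0.0196
shift mm [ 0.4 -0.3  8.7] turn [ 0.1  -0.   -0.07] rows>= 0.2
```

Request:
step_arm --steps '[{"x": 0.0003,"y": -0.0005,"z": 0.005,"ax": 0.1,"ay": 0,"az": 0,"claw": 0.0},{"x": 0,"y": 0,"z": 0.005,"ax": 0,"ay": 0,"az": 0,"claw": 0.0}]'

```text
time_s: 21.92
ee_pos: [0.5671, 0.1791, 0.0636]
eef_rot: [3.141, -0.0, 1.645]
force: [-0.7, -0.2, -0.7]
grip_width: 0.0191
```

Request:
step_arm --steps '[{"x": 0,"y": 0,"z": 0.004,"ax": 0,"ay": 0,"az": 0,"claw": 0.0},{"x": 0,"y": 0,"z": 0.004,"ax": 0,"ay": 0,"az": 0,"claw": 0.0}]'

```text
time_s: 22.08
ee_pos: [0.5671, 0.1791, 0.0547]
eef_rot: [3.14, -0.0, 1.645]
force: [0.1, -1.0, -0.5]
grip_width: 0.0191
```

```bash

python3 -c "
from h import *
plan(.567,.1792,.0363,np.radians(94.3))
"
```

```text
t 22.08 p [0.5671 0.1791 0.0547] rpy [ 1.7994e+02 -1.0000e-02  9.4230e+01] F [ 0.1 -1.  -0.5] w 0.0191
shift mm [ 0.1 -0.1 18.4] turn [ 0.06 -0.01 -0.07] rows>= 0.4
```

Request:
step_arm --steps '[{"x": 0,"y": 0,"z": 0.005,"ax": 0,"ay": 0,"az": 0,"claw": 0.0},{"x": 0,"y": 0,"z": 0.005,"ax": 0,"ay": 0,"az": 0,"claw": 0.0},{"x": 0,"y": 0,"z": 0.004,"ax": 0,"ay": 0,"az": 0,"claw": 0.0}]'

```text
time_s: 22.33
ee_pos: [0.5671, 0.1791, 0.0393]
eef_rot: [3.14, -0.0, 1.645]
force: [-0.8, 0.1, -0.6]
grip_width: 0.0195
```

Request:
step_arm --steps '[{"x": 0,"y": 0,"z": 0.003,"ax": 0,"ay": 0,"az": 0,"claw": 0.0}]'

```text
time_s: 22.42
ee_pos: [0.5671, 0.1791, 0.0358]
eef_rot: [3.141, -0.0, 1.645]
force: [-7.2, -1.2, 28.2]
grip_width: 0.0191
```

Request:
step_arm --steps '[{"x": 0,"y": 0,"z": 0.0015,"ax": 0,"ay": 0,"az": 0,"claw": 0.0}]'

```text
time_s: 22.5
ee_pos: [0.5672, 0.1792, 0.0354]
eef_rot: [3.14, -0.0, 1.645]
force: [-13.6, -3.1, 32.8]
grip_width: 0.0193
```

Request:
step_arm --steps '[{"x": 0,"y": 0,"z": 0,"ax": 0,"ay": 0,"az": 0,"claw": 0.0},{"x": 0,"y": 0,"z": 0,"ax": 0,"ay": 0,"az": 0,"claw": 0.04},{"x": 0,"y": 0,"z": 0,"ax": 0,"ay": 0,"az": 0,"claw": 0.04},{"x": 0,"y": 0,"z": -0.02,"ax": 0,"ay": 0,"az": 0,"claw": 0.04},{"x": 0,"y": 0,"z": -0.04,"ax": 0,"ay": 0,"az": 0,"claw": 0.05}]'

```text
time_s: 22.92
ee_pos: [0.5638, 0.1783, 0.0897]
eef_rot: [-3.132, 0.002, 1.645]
force: [0.3, 0.1, 0.1]
grip_width: 0.0424
```

Request:
step_arm --steps '[{"x": 0,"y": 0,"z": -0.04,"ax": 0,"ay": 0,"az": 0,"claw": 0.065},{"x": 0,"y": 0,"z": -0.04,"ax": 0,"ay": 0,"az": 0,"claw": 0.065},{"x": 0,"y": 0,"z": -0.02,"ax": 0,"ay": 0,"az": 0,"claw": 0.065},{"x": 0,"y": 0,"z": 0,"ax": 0,"ay": 0,"az": 0,"claw": 0.065}]'

```text
time_s: 23.25
ee_pos: [0.5658, 0.1788, 0.1998]
eef_rot: [-3.138, 0.001, 1.645]
force: [0.2, 0.1, -0.3]
grip_width: 0.0645
```

```bash

python3 -c "
from h import *
plan(.553,.327,.15,np.radians(94.3)); snap('wrist','w15')
"
```

```text
t 23.25 p [0.5658 0.1788 0.1998] rpy [-1.798e+02  3.000e-02  9.424e+01] F [ 0.2  0.1 -0.3] w 0.0645
shift mm [148.8  -1.6  49.7] turn [-0.2   0.03 -0.06] rows>= 3.8
```

```bash

python3 -c "
from h import *
im,d,C=load('w15');b=im[:,:,::-1]
cv2.imwrite('pics/c15.png',cv2.resize(b[150:200,230:290],None,fx=10,fy=10,interpolation=cv2.INTER_CUBIC))
P=cloud(C,d);print(P[179,256],P[170,249])
for u,v in [(403,81),(247,132)]: print(ray(C,u*.64-.3,v*.64-.3,.06))
"
```

```text
[0.56682338 0.18207447 0.0719301 ] [0.55695261 0.18818118 0.04764965]
[0.55740327 0.33022789 0.06      ]
[0.4412514 0.2861818 0.06     ]
```

Request:
step_arm --steps '[{"x": 0.03,"y": 0,"z": 0,"ax": 0,"ay": 0,"az": 0,"claw": 0.07},{"x": 0.035,"y": 0,"z": 0,"ax": 0,"ay": 0,"az": 0,"claw": 0.07},{"x": 0.035,"y": 0,"z": 0,"ax": 0,"ay": 0,"az": 0,"claw": 0.07},{"x": 0.02,"y": 0,"z": 0.01,"ax": 0,"ay": 0,"az": 0,"claw": 0.07},{"x": 0,"y": 0,"z": 0.02,"ax": 0,"ay": 0,"az": 0,"claw": 0.07}]' --grip_force 20

```text
time_s: 23.72
ee_pos: [0.5561, 0.3016, 0.1624]
eef_rot: [-3.135, 0.001, 1.64]
force: [1.1, 0.1, -0.5]
grip_width: 0.07
```

```bash

python3 -c "
from h import *
plan(.557,.3298,.08,np.radians(94.3))
"
```

```text
t 23.72 p [0.5561 0.3016 0.1624] rpy [-1.7961e+02  8.0000e-02  9.3980e+01] F [ 1.1  0.1 -0.5] w 0.07
shift mm [28.2  3.5 82.3] turn [-0.39  0.08 -0.32] rows>= 2.1
```

Request:
step_arm --steps '[{"x": 0.018,"y": 0.002,"z": 0.015,"ax": -0.2,"ay": 0,"az": -0.2,"claw": 0.07},{"x": 0.006,"y": 0,"z": 0.02,"ax": 0,"ay": 0,"az": 0,"claw": 0.07},{"x": 0,"y": 0,"z": 0.015,"ax": 0,"ay": 0,"az": 0,"claw": 0.07},{"x": 0,"y": 0,"z": 0,"ax": 0,"ay": 0,"az": 0,"claw": 0.07}]'

```text
time_s: 24.05
ee_pos: [0.5511, 0.3267, 0.0971]
eef_rot: [-3.124, 0.007, 1.647]
force: [-0.5, -1.2, -1.4]
grip_width: 0.0697
```

```bash

python3 -c "
from h import *
plan(.557,.3298,.08,np.radians(94.3)); snap('wrist','w16')
"
```

```text
t 24.05 p [0.5511 0.3267 0.0971] rpy [-179.02    0.42   94.36] F [-0.5 -1.2 -1.4] w 0.0697
shift mm [ 2.8  6.4 17. ] turn [-0.98  0.42  0.06] rows>= 0.4
```

```bash

python3 -c "
from h import *
im,d,C=load('w16')
for u,v in [(411,307.5),(206,187),(218.5,361)]: print(ray(C,u*.64-.3,v*.64-.3,.06))
P=cloud(C,d)
for u,v in [(263,196),(131,119),(140,231)]: print(P[v,u])
bw=P[60:250,375:512].reshape(-1,3); print('bowl top',np.nanmax(bw[:,2]), bw[np.nanargmax(bw[:,2])], np.nanmin(bw[bw[:,2]>.04][:,0]))
"
```

```text
[0.55746581 0.33423335 0.06      ]
[0.43800354 0.39466369 0.06      ]
[0.44051971 0.28950248 0.06      ]
[0.55766831 0.33472    0.05993671]
[0.43716571 0.39490614 0.05917316]
[0.44085319 0.28914625 0.05976322]
bowl top 0.05624714403224923 [0.77373446 0.32102482 0.05624714] 0.6602020871703393
```

```bash

python3 -c "
from h import *
plan(.5572,.332,.06,np.radians(94.3)); snap('wrist','w17')
im,d,C=load('w17')
cv2.imwrite('pics/w17.png',cv2.resize(im[:,:,::-1][120:300,180:340],None,fx=4,fy=4,interpolation=cv2.INTER_CUBIC))
"
```

```text
t 24.1 p [0.5514 0.3266 0.0984] rpy [-179.05    0.4    94.35] F [-1.1 -1.  -0.9] w 0.0702
shift mm [ 5.2  6.8 38.2] turn [-0.95  0.4   0.05] rows>= 0.9
```

Request:
step_arm --steps '[{"x": 0.005,"y": 0.004,"z": 0.015,"ax": -0.6,"ay": 0.3,"az": 0,"claw": 0.07},{"x": 0,"y": 0,"z": 0.02,"ax": 0,"ay": 0,"az": 0,"claw": 0.07},{"x": 0,"y": 0,"z": 0,"ax": 0,"ay": 0,"az": 0,"claw": 0.07}]'

```text
time_s: 24.4
ee_pos: [0.5576, 0.3319, 0.0677]
eef_rot: [3.14, -0.001, 1.645]
force: [-0.1, -1.1, -1.2]
grip_width: 0.07
```

```bash

python3 -c "
from h import *
plan(.5572,.3325,.005,np.radians(94.3)); snap('wrist','w18',4,(180,160,340,300))
"
```

```text
t 24.4 p [0.5576 0.3319 0.0677] rpy [ 1.799e+02 -8.000e-02  9.426e+01] F [-0.1 -1.1 -1.2] w 0.07
shift mm [ 0.6 -0.5 62.7] turn [ 0.1  -0.08 -0.04] rows>= 1.5
```

```bash

python3 -c "
from h import *
im,d,C=load('w18');print(ray(C,254.4,212.4,.06))
"
```

```text
[0.5572759  0.33410312 0.06      ]
```

Request:
step_arm --steps '[{"x": 0.0015,"y": 0,"z": 0.025,"ax": 0,"ay": 0,"az": 0,"claw": 0.07},{"x": 0,"y": -0.001,"z": 0.02,"ax": 0,"ay": 0,"az": 0,"claw": 0.07},{"x": 0,"y": -0.001,"z": 0.012,"ax": 0,"ay": 0,"az": 0,"claw": 0.07},{"x": 0,"y": 0,"z": 0,"ax": 0,"ay": 0,"az": 0,"claw": 0.07}]'

```text
time_s: 24.78
ee_pos: [0.5604, 0.3347, 0.0193]
eef_rot: [3.128, -0.007, 1.644]
force: [-0.0, -0.2, -1.2]
grip_width: 0.0699
```

```bash

python3 -c "
from h import *
plan(.5572,.3325,.005,np.radians(94.3))
"
```

```text
t 24.78 p [0.5604 0.3347 0.0193] rpy [179.23  -0.37  94.18] F [-0.  -0.2 -1.2] w 0.0699
shift mm [-2.1 -3.6 14.2] turn [ 0.77 -0.37 -0.13] rows>= 0.4
```

Request:
step_arm --steps '[{"x": -0.001,"y": -0.003,"z": 0.008,"ax": 0.5,"ay": -0.3,"az": -0.1,"claw": 0.07},{"x": 0,"y": 0,"z": 0.004,"ax": 0,"ay": 0,"az": 0,"claw": 0.07},{"x": 0,"y": 0,"z": 0,"ax": 0,"ay": 0,"az": 0,"claw": 0.0},{"x": 0,"y": 0,"z": 0,"ax": 0,"ay": 0,"az": 0,"claw": 0.0},{"x": 0,"y": 0,"z": 0,"ax": 0,"ay": 0,"az": 0,"claw": 0.0}]' --grip_force 25

```text
time_s: 25.2
ee_pos: [0.5596, 0.3342, 0.0116]
eef_rot: [3.132, -0.003, 1.645]
force: [-0.2, 0.1, -0.2]
grip_width: 0.0534
```

Request:
step_arm --steps '[{"x": 0,"y": 0,"z": 0,"ax": 0,"ay": 0,"az": 0,"claw": 0.0},{"x": 0,"y": 0,"z": 0,"ax": 0,"ay": 0,"az": 0,"claw": 0.0}]'

```text
time_s: 25.37
ee_pos: [0.5599, 0.3343, 0.0125]
eef_rot: [3.132, -0.003, 1.645]
force: [0.8, 0.4, -1.0]
grip_width: 0.0477
```

```bash

python3 -c "
from h import *
plan(.5572,.3325,.005,np.radians(94.3))
"
```

```text
t 25.37 p [0.5599 0.3343 0.0125] rpy [179.43  -0.19  94.26] F [ 0.8  0.4 -1. ] w 0.0477
shift mm [-1.7 -2.9  7.5] turn [ 0.57 -0.19 -0.04] rows>= 0.2
```

Request:
step_arm --steps '[{"x": 0,"y": 0,"z": -0.01,"ax": 0,"ay": 0,"az": 0,"claw": 0.0},{"x": 0,"y": 0,"z": -0.025,"ax": 0,"ay": 0,"az": 0,"claw": 0.0},{"x": 0,"y": 0,"z": -0.035,"ax": 0,"ay": 0,"az": 0,"claw": 0.0},{"x": 0,"y": 0,"z": -0.035,"ax": 0,"ay": 0,"az": 0,"claw": 0.0},{"x": 0,"y": 0,"z": -0.015,"ax": 0,"ay": 0,"az": 0,"claw": 0.0}]'

```text
time_s: 25.78
ee_pos: [0.5565, 0.3326, 0.135]
eef_rot: [3.14, 0.0, 1.645]
force: [-0.9, 1.0, -1.2]
grip_width: 0.0478
```

```bash

python3 -c "
from h import *
plan(.637,.1256,.13,np.radians(94.3),rp=(np.radians(179.5),0))
"
```

```text
t 25.78 p [0.5565 0.3326 0.135 ] rpy [1.7988e+02 1.0000e-02 9.4250e+01] F [-0.9  1.  -1.2] w 0.0478
shift mm [-212.4   64.9    5.2] turn [-0.38  0.01 -0.05] rows>= 5.3
```

Request:
step_arm --steps '[{"x": -0.03,"y": 0.008,"z": 0,"ax": 0,"ay": 0,"az": 0,"claw": 0.0},{"x": -0.036,"y": 0.011,"z": 0,"ax": 0,"ay": 0,"az": 0,"claw": 0.0},{"x": -0.036,"y": 0.011,"z": 0,"ax": 0,"ay": 0,"az": 0,"claw": 0.0},{"x": -0.036,"y": 0.011,"z": 0,"ax": 0,"ay": 0,"az": 0,"claw": 0.0},{"x": -0.03,"y": 0.011,"z": 0,"ax": 0,"ay": 0,"az": 0,"claw": 0.0}]'

```text
time_s: 26.2
ee_pos: [0.6227, 0.1705, 0.1469]
eef_rot: [3.127, -0.005, 1.655]
force: [-0.1, 0.4, -1.4]
grip_width: 0.0477
```

```bash

python3 -c "
from h import *
plan(.637,.1256,.13,np.radians(94.3),rp=(np.radians(179.5),0))
"
```

```text
t 26.2 p [0.6227 0.1705 0.1469] rpy [179.15  -0.27  94.85] F [-0.1  0.4 -1.4] w 0.0477
shift mm [-46.   10.2  16.9] turn [ 0.34 -0.28  0.54] rows>= 1.2
```

Request:
step_arm --steps '[{"x": -0.026,"y": 0.005,"z": 0.005,"ax": 0.3,"ay": -0.2,"az": 0.4,"claw": 0.0},{"x": -0.008,"y": 0.002,"z": 0.005,"ax": 0,"ay": 0,"az": 0,"claw": 0.0},{"x": 0,"y": 0,"z": 0,"ax": 0,"ay": 0,"az": 0,"claw": 0.0},{"x": 0,"y": 0,"z": 0,"ax": 0,"ay": 0,"az": 0,"claw": 0.0}]'

```text
time_s: 26.53
ee_pos: [0.635, 0.1297, 0.1399]
eef_rot: [3.129, -0.001, 1.641]
force: [0.3, 0.2, -0.8]
grip_width: 0.0477
```

```bash

python3 -c "
from h import *
plan(.637,.1256,.09,np.radians(94.3),rp=(np.radians(179.5),0))
"
```

```text
t 26.53 p [0.635  0.1297 0.1399] rpy [ 1.7929e+02 -5.0000e-02  9.4040e+01] F [ 0.3  0.2 -0.8] w 0.0477
shift mm [-4.3  1.1 49.9] turn [ 0.21 -0.05 -0.26] rows>= 1.2
```

Request:
step_arm --steps '[{"x": -0.004,"y": 0.001,"z": 0.02,"ax": 0.2,"ay": 0,"az": -0.2,"claw": 0.0},{"x": 0,"y": 0,"z": 0.02,"ax": 0,"ay": 0,"az": 0,"claw": 0.0},{"x": 0,"y": 0,"z": 0,"ax": 0,"ay": 0,"az": 0,"claw": 0.0}]'

```text
time_s: 26.78
ee_pos: [0.6364, 0.13, 0.1013]
eef_rot: [3.129, -0.002, 1.648]
force: [-1.1, 0.3, -1.9]
grip_width: 0.0477
```

```bash

python3 -c "
from h import *
plan(.637,.1256,.045,np.radians(94.3),rp=(np.radians(179.5),0));snap('wrist','w19',4,(160,160,350,300))
"
```

```text
t 26.78 p [0.6364 0.13   0.1013] rpy [ 1.7929e+02 -1.1000e-01  9.4450e+01] F [-1.1  0.3 -1.9] w 0.0477
shift mm [-4.6 -0.5 56.3] turn [ 0.21 -0.11  0.15] rows>= 1.4
```

```bash

python3 -c "
from h import *
im,d,C=load('w19');z=np.load('pics/w19.npz');T=pose(dict(ee_pos=z['p'],eef_rot=z['r']))
q=ray(C,254.6,243.9,z['p'][2]+.0475);print(q,(np.linalg.inv(T)@np.append(q,1))*1e3)
P=cloud(C,d);print(P[244,254])
"
```

```text
[0.6357389  0.13097362 0.14883982] [ 1.07158754e+00 -4.74834593e-02 -4.75022319e+01  1.00000000e+03]
[0.63536797 0.13083297 0.14875223]
```

Request:
step_arm --steps '[{"x": -0.005,"y": 0,"z": 0.02,"ax": 0.1,"ay": -0.1,"az": 0.1,"claw": 0.0},{"x": 0,"y": 0,"z": 0.02,"ax": 0,"ay": 0,"az": 0,"claw": 0.0},{"x": 0,"y": 0,"z": 0.008,"ax": 0,"ay": 0,"az": 0,"claw": 0.0},{"x": 0,"y": 0,"z": 0,"ax": 0,"ay": 0,"az": 0,"claw": 0.0}]'

```text
time_s: 27.17
ee_pos: [0.6396, 0.1303, 0.0607]
eef_rot: [3.122, -0.001, 1.652]
force: [-0.1, 0.5, -1.6]
grip_width: 0.048
```

```bash

python3 -c "
from h import *
plan(.637,.1248,.038,np.radians(94.3),rp=(np.radians(179.4),0))
"
```

```text
t 27.17 p [0.6396 0.1303 0.0607] rpy [ 1.7887e+02 -7.0000e-02  9.4660e+01] F [-0.1  0.5 -1.6] w 0.048
shift mm [-5.3 -3.5 22.6] turn [ 0.53 -0.08  0.36] rows>= 0.6
```

Request:
step_arm --steps '[{"x": -0.005,"y": -0.003,"z": 0,"ax": 0.4,"ay": 0,"az": 0.3,"claw": 0.0},{"x": 0,"y": 0,"z": 0,"ax": 0,"ay": 0,"az": 0,"claw": 0.0},{"x": 0,"y": 0,"z": 0,"ax": 0,"ay": 0,"az": 0,"claw": 0.0}]'

```text
time_s: 27.42
ee_pos: [0.6378, 0.1262, 0.0645]
eef_rot: [3.126, -0.002, 1.648]
force: [0.8, -0.0, -0.4]
grip_width: 0.0476
```

```bash

python3 -c "
from h import *
plan(.637,.1248,.038,np.radians(94.3),rp=(np.radians(179.4),0))
"
```

```text
t 27.42 p [0.6378 0.1262 0.0645] rpy [ 1.7911e+02 -1.0000e-01  9.4420e+01] F [ 0.8 -0.  -0.4] w 0.0476
shift mm [-1.4 -1.3 26.5] turn [ 0.29 -0.1   0.12] rows>= 0.6
```

Request:
step_arm --steps '[{"x": -0.002,"y": -0.002,"z": 0.01,"ax": 0.4,"ay": -0.1,"az": 0.1,"claw": 0.0},{"x": -0.001,"y": -0.001,"z": 0.008,"ax": 0.1,"ay": 0,"az": 0,"claw": 0.0},{"x": 0,"y": 0,"z": 0,"ax": 0,"ay": 0,"az": 0,"claw": 0.0}]'

```text
time_s: 27.67
ee_pos: [0.636, 0.1228, 0.0475]
eef_rot: [3.132, -0.0, 1.646]
force: [-0.0, -0.4, -1.7]
grip_width: 0.0472
```

```bash

python3 -c "
from h import *
plan(.637,.1248,.038,np.radians(94.3),rp=(np.radians(179.4),0))
"
```

```text
t 27.67 p [0.636  0.1228 0.0475] rpy [179.45  -0.    94.3 ] F [-0.  -0.4 -1.7] w 0.0472
shift mm [1.9 1.  9.5] turn [-0.05 -0.    0.  ] rows>= 0.2
```

Request:
step_arm --steps '[{"x": 0.002,"y": 0.001,"z": 0.004,"ax": 0,"ay": 0,"az": 0,"claw": 0.0},{"x": 0,"y": 0,"z": 0.003,"ax": 0,"ay": 0,"az": 0,"claw": 0.0},{"x": 0,"y": 0,"z": 0,"ax": 0,"ay": 0,"az": 0,"claw": 0.0}]'

```text
time_s: 27.92
ee_pos: [0.6368, 0.1249, 0.0391]
eef_rot: [3.133, 0.0, 1.646]
force: [0.1, 0.4, -1.7]
grip_width: 0.0474
```

```bash

python3 -c "
from h import *
plan(.637,.1248,.038,np.radians(94.3),rp=(np.radians(179.4),0))
"
```

```text
t 27.92 p [0.6368 0.1249 0.0391] rpy [179.5    0.    94.28] F [ 0.1  0.4 -1.7] w 0.0474
shift mm [-0.1  0.2  1.1] turn [-0.1   0.   -0.02] rows>= 0.0
```

Nearly down; touch, then release to 62 mm.

Request:
step_arm --steps '[{"x": 0,"y": 0,"z": 0.0015,"ax": 0,"ay": 0,"az": 0,"claw": 0.0},{"x": 0,"y": 0,"z": 0,"ax": 0,"ay": 0,"az": 0,"claw": 0.0}]'

```text
time_s: 28.08
ee_pos: [0.6367, 0.125, 0.0372]
eef_rot: [3.133, 0.0, 1.646]
force: [-0.1, -0.9, -2.0]
grip_width: 0.0474
```

Request:
step_arm --steps '[{"x": 0,"y": 0,"z": 0,"ax": 0,"ay": 0,"az": 0,"claw": 0.062},{"x": 0,"y": 0,"z": 0,"ax": 0,"ay": 0,"az": 0,"claw": 0.062},{"x": 0,"y": 0,"z": 0,"ax": 0,"ay": 0,"az": 0,"claw": 0.062},{"x": 0,"y": 0,"z": -0.015,"ax": 0,"ay": 0,"az": 0,"claw": 0.062},{"x": 0,"y": 0,"z": -0.03,"ax": 0,"ay": 0,"az": 0,"claw": 0.062}]'

```text
time_s: 28.5
ee_pos: [0.6341, 0.1246, 0.0783]
eef_rot: [3.141, 0.001, 1.646]
force: [0.9, -1.1, 1.2]
grip_width: 0.0619
```

Request:
step_arm --steps '[{"x": 0,"y": 0,"z": -0.04,"ax": 0,"ay": 0,"az": 0,"claw": 0.07},{"x": 0,"y": 0,"z": -0.04,"ax": 0,"ay": 0,"az": 0,"claw": 0.07},{"x": 0,"y": 0,"z": -0.01,"ax": 0,"ay": 0,"az": 0,"claw": 0.07}]'

```text
time_s: 28.75
ee_pos: [0.6341, 0.1247, 0.1749]
eef_rot: [3.139, 0.0, 1.646]
force: [0.4, 0.7, 0.6]
grip_width: 0.0697
```

```bash

python3 -c "
from h import *
plan(.44,.288,.15,np.radians(94.3));snap('wrist','w20')
"
```

```text
t 28.75 p [0.6341 0.1247 0.1749] rpy [1.7985e+02 2.0000e-02 9.4290e+01] F [0.4 0.7 0.6] w 0.0697
shift mm [ 177.4 -181.4   24.4] turn [ 0.15  0.02 -0.01] rows>= 6.1
```

```bash

python3 -c "
from h import *
im,d,C=load('w20')
print(ray(C,401*.64-.3,295.5*.64-.3,.085))
for u,v in [(402,345.5),(402,406)]:print(ray(C,u*.64-.3,v*.64-.3,.025))
P=cloud(C,d);print(P[190,256])
"
```

```text
[0.63618577 0.12537137 0.085     ]
[0.64246902 0.06289819 0.025     ]
[0.64722804 0.00208971 0.025     ]
[0.6359276  0.12378714 0.08434828]
```

Request:
step_arm --steps '[{"x": 0.022,"y": -0.024,"z": 0,"ax": 0,"ay": 0,"az": 0,"claw": 0.07},{"x": 0.026,"y": -0.027,"z": 0,"ax": 0,"ay": 0,"az": 0,"claw": 0.07},{"x": 0.026,"y": -0.027,"z": 0,"ax": 0,"ay": 0,"az": 0,"claw": 0.07},{"x": 0.026,"y": -0.027,"z": 0,"ax": 0,"ay": 0,"az": 0,"claw": 0.07},{"x": 0.026,"y": -0.027,"z": 0,"ax": 0,"ay": 0,"az": 0,"claw": 0.07}]'

```text
time_s: 29.22
ee_pos: [0.4916, 0.2394, 0.1712]
eef_rot: [3.137, 0.001, 1.637]
force: [0.9, 0.8, -0.5]
grip_width: 0.0698
```

```bash

python3 -c "
from h import *
plan(.4405,.285,.12,np.radians(94.3))
"
```

```text
t 29.22 p [0.4916 0.2394 0.1712] rpy [1.7975e+02 6.0000e-02 9.3790e+01] F [ 0.9  0.8 -0.5] w 0.0698
shift mm [ 49.  -48.2  50.9] turn [ 0.25  0.06 -0.51] rows>= 2.1
```

Request:
step_arm --steps '[{"x": 0.025,"y": -0.024,"z": 0,"ax": 0.1,"ay": 0,"az": -0.3,"claw": 0.07},{"x": 0.012,"y": -0.01,"z": 0.02,"ax": 0,"ay": 0,"az": 0,"claw": 0.07},{"x": 0,"y": 0,"z": 0.02,"ax": 0,"ay": 0,"az": 0,"claw": 0.07},{"x": 0,"y": 0,"z": 0,"ax": 0,"ay": 0,"az": 0,"claw": 0.07}]'

```text
time_s: 29.55
ee_pos: [0.4476, 0.2794, 0.1289]
eef_rot: [3.139, 0.0, 1.649]
force: [-0.2, -0.2, -1.8]
grip_width: 0.0705
```

```bash

python3 -c "
from h import *
plan(.4405,.288,.07,np.radians(94.3));snap('wrist','w21')
"
```

```text
t 29.55 p [0.4476 0.2794 0.1289] rpy [179.83   0.    94.46] F [-0.2 -0.2 -1.8] w 0.0705
shift mm [ 9.1 -6.6 58.9] turn [0.17 0.   0.16] rows>= 1.4
```

```bash

python3 -c "
from h import *
im,d,C=load('w21')
for u,v,z in [(384,291,.06),(392,121,.06),(262,307,.03)]: print(ray(C,u*.64-.3,v*.64-.3,z))
"
```

```text
[0.4375009  0.28793302 0.06      ]
[0.43496305 0.39358809 0.06      ]
[0.34672059 0.26069929 0.03      ]
```

Request:
step_arm --steps '[{"x": 0.008,"y": -0.008,"z": 0.015,"ax": 0.1,"ay": 0,"az": 0.1,"claw": 0.066},{"x": 0,"y": 0,"z": 0.03,"ax": 0,"ay": 0,"az": 0,"claw": 0.066},{"x": 0,"y": 0,"z": 0,"ax": 0,"ay": 0,"az": 0,"claw": 0.066}]'

```text
time_s: 29.85
ee_pos: [0.442, 0.2869, 0.0872]
eef_rot: [3.135, -0.002, 1.645]
force: [-0.2, 0.1, -1.3]
grip_width: 0.0661
```

```bash

python3 -c "
from h import *
plan(.4378,.288,.007,np.radians(94.3))
"
```

```text
t 29.85 p [0.442  0.2869 0.0872] rpy [ 1.7964e+02 -1.3000e-01  9.4230e+01] F [-0.2  0.1 -1.3] w 0.0661
shift mm [ 1.3 -4.6 80.2] turn [ 0.36 -0.13 -0.07] rows>= 1.9
```

Request:
step_arm --steps '[{"x": 0.001,"y": -0.005,"z": 0.015,"ax": 0.3,"ay": -0.1,"az": 0,"claw": 0.066},{"x": 0,"y": -0.001,"z": 0.01,"ax": 0.1,"ay": 0,"az": 0,"claw": 0.066},{"x": 0,"y": 0,"z": 0,"ax": 0,"ay": 0,"az": 0,"claw": 0.066}]'

```text
time_s: 30.1
ee_pos: [0.4386, 0.2872, 0.0651]
eef_rot: [3.14, -0.002, 1.642]
force: [0.2, -0.4, -0.8]
grip_width: 0.0661
```

```bash

python3 -c "
from h import *
plan(.4378,.288,.007,np.radians(94.3))
"
```

```text
t 30.1 p [0.4386 0.2872 0.0651] rpy [ 1.7991e+02 -9.0000e-02  9.4110e+01] F [ 0.2 -0.4 -0.8] w 0.0661
shift mm [ 0.8 -0.9 58.1] turn [ 0.09 -0.09 -0.19] rows>= 1.4
```

Request:
step_arm --steps '[{"x": 0.001,"y": -0.001,"z": 0.018,"ax": 0.1,"ay": -0.1,"az": -0.1,"claw": 0.066},{"x": 0,"y": -0.001,"z": 0.016,"ax": 0.1,"ay": 0,"az": 0,"claw": 0.066},{"x": 0,"y": -0.001,"z": 0.014,"ax": 0.1,"ay": 0,"az": 0,"claw": 0.066},{"x": 0,"y": 0,"z": 0,"ax": 0,"ay": 0,"az": 0,"claw": 0.066}]'

```text
time_s: 30.43
ee_pos: [0.4404, 0.2885, 0.022]
eef_rot: [3.138, -0.003, 1.642]
force: [-0.1, -0.8, -0.7]
grip_width: 0.0662
```

```bash

python3 -c "
from h import *
plan(.4378,.288,.007,np.radians(94.3))
"
```

```text
t 30.43 p [0.4404 0.2885 0.022 ] rpy [ 1.798e+02 -1.700e-01  9.409e+01] F [-0.1 -0.8 -0.7] w 0.0662
shift mm [-0.4 -2.6 15. ] turn [ 0.2  -0.17 -0.21] rows>= 0.4
```

Request:
step_arm --steps '[{"x": 0,"y": -0.003,"z": 0.01,"ax": 0.2,"ay": -0.1,"az": -0.2,"claw": 0.066},{"x": 0,"y": 0,"z": 0.003,"ax": 0,"ay": 0,"az": 0,"claw": 0.066},{"x": 0,"y": 0,"z": 0,"ax": 0,"ay": 0,"az": 0,"claw": 0.0},{"x": 0,"y": 0,"z": 0,"ax": 0,"ay": 0,"az": 0,"claw": 0.0},{"x": 0,"y": 0,"z": 0,"ax": 0,"ay": 0,"az": 0,"claw": 0.0}]' --grip_force 25

```text
time_s: 30.85
ee_pos: [0.4402, 0.2891, 0.0128]
eef_rot: [3.137, -0.003, 1.645]
force: [-1.3, -0.5, -0.6]
grip_width: 0.0491
```

Request:
step_arm --steps '[{"x": 0,"y": 0,"z": 0,"ax": 0,"ay": 0,"az": 0,"claw": 0.0}]'

```text
time_s: 30.93
ee_pos: [0.4403, 0.2892, 0.0132]
eef_rot: [3.136, -0.004, 1.645]
force: [0.5, -0.8, -1.4]
grip_width: 0.0479
```

```bash

python3 -c "
from h import *
plan(.4378,.288,.007,np.radians(94.3))
"
```

```text
t 30.93 p [0.4403 0.2892 0.0132] rpy [179.71  -0.2   94.25] F [ 0.5 -0.8 -1.4] w 0.0479
shift mm [-1.  -2.7  6.2] turn [ 0.29 -0.2  -0.05] rows>= 0.2
```

Request:
step_arm --steps '[{"x": 0,"y": 0,"z": -0.015,"ax": 0,"ay": 0,"az": 0,"claw": 0.0},{"x": 0,"y": 0,"z": -0.03,"ax": 0,"ay": 0,"az": 0,"claw": 0.0},{"x": 0,"y": 0,"z": -0.035,"ax": 0,"ay": 0,"az": 0,"claw": 0.0},{"x": 0,"y": 0,"z": -0.035,"ax": 0,"ay": 0,"az": 0,"claw": 0.0},{"x": -0.01,"y": 0.01,"z": -0.03,"ax": 0,"ay": 0,"az": 0,"claw": 0.0}]'

```text
time_s: 31.35
ee_pos: [0.4463, 0.2784, 0.1582]
eef_rot: [-3.135, 0.002, 1.647]
force: [0.1, 1.2, -1.7]
grip_width: 0.0472
```

```bash

python3 -c "
from h import *
plan(.6415,.0635,.16,np.radians(94.3))
"
```

```text
t 31.35 p [0.4463 0.2784 0.1582] rpy [-1.7963e+02  9.0000e-02  9.4340e+01] F [ 0.1  1.2 -1.7] w 0.0472
shift mm [-229.   178.4   -2.6] turn [-0.37  0.09  0.04] rows>= 7.0
```

Request:
step_arm --steps '[{"x": -0.027,"y": 0.021,"z": -0.003,"ax": 0,"ay": 0,"az": 0,"claw": 0.0},{"x": -0.03,"y": 0.023,"z": 0,"ax": 0,"ay": 0,"az": 0,"claw": 0.0},{"x": -0.03,"y": 0.023,"z": 0,"ax": 0,"ay": 0,"az": 0,"claw": 0.0},{"x": -0.03,"y": 0.023,"z": 0,"ax": 0,"ay": 0,"az": 0,"claw": 0.0},{"x": -0.03,"y": 0.023,"z": 0,"ax": 0,"ay": 0,"az": 0,"claw": 0.0}]'

```text
time_s: 31.77
ee_pos: [0.5753, 0.1402, 0.1731]
eef_rot: [3.132, -0.004, 1.655]
force: [0.3, 0.8, -1.4]
grip_width: 0.0478
```

```bash

python3 -c "
from h import *
plan(.6415,.0635,.13,np.radians(94.3))
"
```

```text
t 31.77 p [0.5753 0.1402 0.1731] rpy [179.47  -0.21  94.85] F [ 0.3  0.8 -1.4] w 0.0478
shift mm [-82.2  59.1  43.4] turn [ 0.52 -0.21  0.54] rows>= 2.6
```

Request:
step_arm --steps '[{"x": -0.028,"y": 0.021,"z": 0,"ax": 0.2,"ay": -0.1,"az": 0.3,"claw": 0.0},{"x": -0.025,"y": 0.018,"z": 0.01,"ax": 0.1,"ay": 0,"az": 0,"claw": 0.0},{"x": -0.012,"y": 0.008,"z": 0.02,"ax": 0.1,"ay": 0,"az": 0,"claw": 0.0},{"x": 0,"y": 0,"z": 0,"ax": 0,"ay": 0,"az": 0,"claw": 0.0},{"x": 0,"y": 0,"z": 0,"ax": 0,"ay": 0,"az": 0,"claw": 0.0}]'

```text
time_s: 32.18
ee_pos: [0.6333, 0.0692, 0.1434]
eef_rot: [3.137, -0.001, 1.643]
force: [-0.7, 0.7, -0.9]
grip_width: 0.0474
```

```bash

python3 -c "
from h import *
plan(.6415,.0635,.1,np.radians(94.3))
"
```

```text
t 32.18 p [0.6333 0.0692 0.1434] rpy [ 1.7975e+02 -7.0000e-02  9.4130e+01] F [-0.7  0.7 -0.9] w 0.0474
shift mm [-6.3  7.6 43.4] turn [ 0.25 -0.07 -0.17] rows>= 1.1
```

Request:
step_arm --steps '[{"x": -0.006,"y": 0.006,"z": 0.01,"ax": 0.2,"ay": -0.1,"az": -0.1,"claw": 0.0},{"x": 0,"y": 0,"z": 0.015,"ax": 0,"ay": 0,"az": 0,"claw": 0.0},{"x": 0,"y": 0,"z": 0,"ax": 0,"ay": 0,"az": 0,"claw": 0.0}]'

```text
time_s: 32.43
ee_pos: [0.64, 0.0652, 0.1193]
eef_rot: [3.139, 0.001, 1.647]
force: [-0.3, 0.6, -2.3]
grip_width: 0.0476
```

```bash

python3 -c "
from h import *
plan(.6415,.0635,.038,np.radians(94.3));snap('wrist','w22',4,(160,140,350,290))
"
```

```text
t 32.43 p [0.64   0.0652 0.1193] rpy [1.7985e+02 4.0000e-02 9.4370e+01] F [-0.3  0.6 -2.3] w 0.0476
shift mm [-1.8  1.1 81.3] turn [0.15 0.04 0.07] rows>= 1.9
```

Request:
step_arm --steps '[{"x": -0.003,"y": 0,"z": 0.02,"ax": 0.2,"ay": 0,"az": 0.1,"claw": 0.0},{"x": -0.001,"y": -0.002,"z": 0.02,"ax": 0.2,"ay": 0,"az": 0,"claw": 0.0},{"x": -0.001,"y": -0.001,"z": 0.018,"ax": 0.1,"ay": 0,"az": 0,"claw": 0.0},{"x": 0,"y": 0,"z": 0,"ax": 0,"ay": 0,"az": 0,"claw": 0.0}]'

```text
time_s: 32.82
ee_pos: [0.64, 0.0628, 0.0672]
eef_rot: [3.138, 0.001, 1.65]
force: [-0.2, 0.0, -1.8]
grip_width: 0.0476
```

```bash

python3 -c "
from h import *
plan(.6418,.0625,.0382,np.radians(94.3),rp=(np.radians(179.7),0))
"
```

```text
t 32.82 p [0.64   0.0628 0.0672] rpy [1.7981e+02 7.0000e-02 9.4510e+01] F [-0.2  0.  -1.8] w 0.0476
shift mm [-0.4  1.7 29.1] turn [-0.11  0.07  0.21] rows>= 0.7
```

Request:
step_arm --steps '[{"x": -0.001,"y": 0.001,"z": 0.012,"ax": 0,"ay": 0,"az": 0.1,"claw": 0.0},{"x": -0.0005,"y": 0,"z": 0.009,"ax": 0.1,"ay": 0,"az": 0,"claw": 0.0},{"x": 0,"y": 0,"z": 0,"ax": 0,"ay": 0,"az": 0,"claw": 0.0}]'

```text
time_s: 33.07
ee_pos: [0.6427, 0.0626, 0.0486]
eef_rot: [3.136, 0.001, 1.649]
force: [-0.4, 0.1, -0.3]
grip_width: 0.0478
```

```bash

python3 -c "
from h import *
plan(.6418,.0625,.0382,np.radians(94.3),rp=(np.radians(179.7),0))
"
```

```text
t 33.07 p [0.6427 0.0626 0.0486] rpy [1.7966e+02 7.0000e-02 9.4500e+01] F [-0.4  0.1 -0.3] w 0.0478
shift mm [-0.1 -1.  10.3] turn [0.04 0.07 0.2 ] rows>= 0.2
```

Request:
step_arm --steps '[{"x": 0,"y": -0.001,"z": 0.005,"ax": 0,"ay": 0,"az": 0.1,"claw": 0.0},{"x": 0,"y": 0,"z": 0.0045,"ax": 0,"ay": 0,"az": 0,"claw": 0.0},{"x": 0,"y": 0,"z": 0,"ax": 0,"ay": 0,"az": 0,"claw": 0.0}]'

```text
time_s: 33.32
ee_pos: [0.6426, 0.0629, 0.0399]
eef_rot: [3.133, 0.001, 1.648]
force: [0.4, -0.5, -1.2]
grip_width: 0.047
```

```bash

python3 -c "
from h import *
plan(.6418,.0625,.0382,np.radians(94.3),rp=(np.radians(179.7),0))
"
```

```text
t 33.32 p [0.6426 0.0629 0.0399] rpy [1.7952e+02 8.0000e-02 9.4410e+01] F [ 0.4 -0.5 -1.2] w 0.047
shift mm [-0.3 -0.9  1.7] turn [0.18 0.08 0.11] rows>= 0.0
```

Lower 2 mm, release, rise.

Request:
step_arm --steps '[{"x": 0,"y": -0.001,"z": 0.0018,"ax": 0.1,"ay": 0,"az": 0,"claw": 0.0},{"x": 0,"y": 0,"z": 0,"ax": 0,"ay": 0,"az": 0,"claw": 0.0},{"x": 0,"y": 0,"z": 0,"ax": 0,"ay": 0,"az": 0,"claw": 0.062},{"x": 0,"y": 0,"z": 0,"ax": 0,"ay": 0,"az": 0,"claw": 0.062},{"x": 0,"y": 0,"z": 0,"ax": 0,"ay": 0,"az": 0,"claw": 0.062}]'

```text
time_s: 33.73
ee_pos: [0.6423, 0.0628, 0.0394]
eef_rot: [3.133, 0.001, 1.648]
force: [-0.1, 0.3, -0.8]
grip_width: 0.0614
```

Request:
step_arm --steps '[{"x": 0,"y": 0,"z": -0.015,"ax": 0,"ay": 0,"az": 0,"claw": 0.062},{"x": 0,"y": 0,"z": -0.03,"ax": 0,"ay": 0,"az": 0,"claw": 0.062},{"x": 0,"y": 0,"z": -0.04,"ax": 0,"ay": 0,"az": 0,"claw": 0.066},{"x": 0,"y": 0,"z": -0.04,"ax": 0,"ay": 0,"az": 0,"claw": 0.066},{"x": 0.01,"y": -0.01,"z": -0.01,"ax": 0,"ay": 0,"az": 0,"claw": 0.066}]'

```text
time_s: 34.15
ee_pos: [0.6293, 0.0709, 0.1763]
eef_rot: [3.14, 0.001, 1.646]
force: [0.0, -0.4, 0.3]
grip_width: 0.0663
```

```bash

python3 -c "
from h import *
plan(.435,.392,.16,np.radians(94.3));snap('wrist','w23',2,(100,100,400,300))
"
```

```text
t 34.15 p [0.6293 0.0709 0.1763] rpy [1.799e+02 8.000e-02 9.432e+01] F [ 0.  -0.4  0.3] w 0.0663
shift mm [ 334.9 -169.6   15.5] turn [0.1  0.08 0.02] rows>= 9.0
```

Request:
step_arm --steps '[{"x": 0.03,"y": -0.015,"z": 0,"ax": 0,"ay": 0,"az": 0,"claw": 0.066},{"x": 0.034,"y": -0.017,"z": 0,"ax": 0,"ay": 0,"az": 0,"claw": 0.066},{"x": 0.034,"y": -0.017,"z": 0,"ax": 0,"ay": 0,"az": 0,"claw": 0.066},{"x": 0.034,"y": -0.017,"z": 0,"ax": 0,"ay": 0,"az": 0,"claw": 0.066},{"x": 0.034,"y": -0.017,"z": 0,"ax": 0,"ay": 0,"az": 0,"claw": 0.066}]'

```text
time_s: 34.62
ee_pos: [0.5312, 0.2322, 0.1758]
eef_rot: [3.136, 0.001, 1.639]
force: [-0.3, 1.7, 0.2]
grip_width: 0.0662
```

```bash

python3 -c "
from h import *
plan(.435,.39,.15,np.radians(94.3))
"
```

```text
t 34.62 p [0.5312 0.2322 0.1758] rpy [1.7971e+02 8.0000e-02 9.3920e+01] F [-0.3  1.7  0.2] w 0.0662
shift mm [164.  -85.4  25.2] turn [ 0.29  0.08 -0.38] rows>= 4.5
```

Request:
step_arm --steps '[{"x": 0.034,"y": -0.018,"z": 0,"ax": 0.1,"ay": 0,"az": -0.2,"claw": 0.066},{"x": 0.034,"y": -0.018,"z": 0,"ax": 0.1,"ay": 0,"az": -0.1,"claw": 0.066},{"x": 0.034,"y": -0.018,"z": 0.005,"ax": 0,"ay": 0,"az": 0,"claw": 0.066},{"x": 0.025,"y": -0.012,"z": 0.01,"ax": 0,"ay": 0,"az": 0,"claw": 0.066},{"x": 0,"y": 0,"z": 0.01,"ax": 0,"ay": 0,"az": 0,"claw": 0.066}]'

```text
time_s: 35.03
ee_pos: [0.4486, 0.3643, 0.1499]
eef_rot: [3.138, -0.001, 1.65]
force: [-0.5, -0.1, -0.1]
grip_width: 0.066
```

```bash

python3 -c "
from h import *
plan(.435,.392,.1,np.radians(94.3));snap('wrist','w24')
"
```

```text
t 35.03 p [0.4486 0.3643 0.1499] rpy [ 1.7982e+02 -4.0000e-02  9.4510e+01] F [-0.5 -0.1 -0.1] w 0.066
shift mm [ 28.7 -11.6  49.8] turn [ 0.18 -0.04  0.21] rows>= 1.4
```

```bash

python3 -c "
from h import *
im,d,C=load('w24')
q=ray(C,382*.64-.3,252.5*.64-.3,.06);print(q);plan(q[0],q[1]-.001,.1,np.radians(94.3))
"
```

```text
[0.43492625 0.39520961 0.06      ]
t 35.08 p [0.4489 0.3622 0.1476] rpy [1.7996e+02 7.0000e-02 9.4490e+01] F [ 0.   0.1 -1.4] w 0.0658
shift mm [ 33.  -11.5  47.5] turn [0.04 0.07 0.19] rows>= 1.4
```

Request:
step_arm --steps '[{"x": 0.024,"y": -0.009,"z": 0.01,"ax": 0,"ay": 0,"az": 0.1,"claw": 0.066},{"x": 0.006,"y": -0.002,"z": 0.02,"ax": 0,"ay": 0,"az": 0,"claw": 0.066},{"x": 0,"y": 0,"z": 0.015,"ax": 0,"ay": 0,"az": 0,"claw": 0.066},{"x": 0,"y": 0,"z": 0,"ax": 0,"ay": 0,"az": 0,"claw": 0.066}]'

```text
time_s: 35.42
ee_pos: [0.4368, 0.3898, 0.0998]
eef_rot: [3.141, 0.003, 1.647]
force: [-0.6, 0.3, 0.0]
grip_width: 0.0659
```

```bash

python3 -c "
from h import *
plan(.4352,.394,.007,np.radians(94.3))
"
```

```text
t 35.42 p [0.4368 0.3898 0.0998] rpy [1.7999e+02 1.5000e-01 9.4340e+01] F [-0.6  0.3  0. ] w 0.0659
shift mm [ 4.6 -1.3 92.8] turn [0.01 0.15 0.04] rows>= 2.2
```

Request:
step_arm --steps '[{"x": 0.004,"y": -0.002,"z": 0.02,"ax": 0,"ay": 0.1,"az": 0,"claw": 0.066},{"x": 0,"y": -0.001,"z": 0.018,"ax": 0,"ay": 0,"az": 0,"claw": 0.066},{"x": 0,"y": 0,"z": 0,"ax": 0,"ay": 0,"az": 0,"claw": 0.066}]'

```text
time_s: 35.67
ee_pos: [0.4361, 0.3913, 0.0621]
eef_rot: [3.14, 0.001, 1.644]
force: [0.1, -0.7, 0.1]
grip_width: 0.0661
```

```bash

python3 -c "
from h import *
plan(.4352,.394,.007,np.radians(94.3));snap('wrist','w25',3,(150,130,360,300))
im,d,C=load('w25')
"
```

```text
t 35.67 p [0.4361 0.3913 0.0621] rpy [1.7993e+02 4.0000e-02 9.4170e+01] F [ 0.1 -0.7  0.1] w 0.0661
shift mm [ 2.8 -0.8 55.1] turn [ 0.07  0.04 -0.13] rows>= 1.3
```

Request:
step_arm --steps '[{"x": 0.003,"y": -0.002,"z": 0.018,"ax": 0.1,"ay": 0,"az": -0.1,"claw": 0.066},{"x": 0,"y": -0.001,"z": 0.016,"ax": 0.1,"ay": 0,"az": 0,"claw": 0.066},{"x": 0,"y": -0.001,"z": 0.014,"ax": 0.1,"ay": 0,"az": 0,"claw": 0.066},{"x": 0,"y": 0,"z": 0,"ax": 0,"ay": 0,"az": 0,"claw": 0.066}]'

```text
time_s: 36.05
ee_pos: [0.4372, 0.3942, 0.0209]
eef_rot: [3.138, -0.004, 1.642]
force: [-0.9, -0.4, -0.1]
grip_width: 0.066
```

```bash

python3 -c "
from h import *
plan(.4352,.394,.007,np.radians(94.3))
"
```

```text
t 36.05 p [0.4372 0.3942 0.0209] rpy [179.78  -0.26  94.09] F [-0.9 -0.4 -0.1] w 0.066
shift mm [-0.2 -2.  13.9] turn [ 0.22 -0.26 -0.21] rows>= 0.3
```

Request:
step_arm --steps '[{"x": 0,"y": -0.002,"z": 0.01,"ax": 0.2,"ay": -0.2,"az": -0.2,"claw": 0.066},{"x": 0,"y": 0,"z": 0.003,"ax": 0,"ay": 0,"az": 0,"claw": 0.066},{"x": 0,"y": 0,"z": 0,"ax": 0,"ay": 0,"az": 0,"claw": 0.0},{"x": 0,"y": 0,"z": 0,"ax": 0,"ay": 0,"az": 0,"claw": 0.0},{"x": 0,"y": 0,"z": 0,"ax": 0,"ay": 0,"az": 0,"claw": 0.0}]' --grip_force 25

```text
time_s: 36.47
ee_pos: [0.4371, 0.3945, 0.0105]
eef_rot: [3.138, -0.003, 1.645]
force: [-0.4, -0.0, -0.1]
grip_width: 0.0494
```

Request:
step_arm --steps '[{"x": 0,"y": 0,"z": 0,"ax": 0,"ay": 0,"az": 0,"claw": 0.0},{"x": 0,"y": 0,"z": 0,"ax": 0,"ay": 0,"az": 0,"claw": 0.0}]'

```text
time_s: 36.63
ee_pos: [0.4373, 0.3947, 0.0111]
eef_rot: [3.138, -0.003, 1.645]
force: [0.2, 1.0, -1.2]
grip_width: 0.0475
```

Request:
step_arm --steps '[{"x": 0,"y": 0,"z": -0.015,"ax": 0,"ay": 0,"az": 0,"claw": 0.0},{"x": 0,"y": 0,"z": -0.03,"ax": 0,"ay": 0,"az": 0,"claw": 0.0},{"x": 0,"y": 0,"z": -0.035,"ax": 0,"ay": 0,"az": 0,"claw": 0.0},{"x": 0,"y": 0,"z": -0.035,"ax": 0,"ay": 0,"az": 0,"claw": 0.0},{"x": -0.02,"y": 0.01,"z": -0.03,"ax": 0,"ay": 0,"az": 0,"claw": 0.0}]'

```text
time_s: 37.05
ee_pos: [0.444, 0.3745, 0.1544]
eef_rot: [-3.134, 0.004, 1.648]
force: [1.2, 0.9, -1.7]
grip_width: 0.0477
```

```bash

python3 -c "
from h import *
plan(.6462,.0015,.16,np.radians(94.3))
"
```

```text
t 37.05 p [0.444  0.3745 0.1544] rpy [-179.55    0.25   94.43] F [ 1.2  0.9 -1.7] w 0.0477
shift mm [-387.5  172.8   -5.3] turn [-0.45  0.25  0.13] rows>= 10.2
```

Request:
step_arm --steps '[{"x": -0.03,"y": 0.013,"z": -0.004,"ax": 0,"ay": 0,"az": 0,"claw": 0.0},{"x": -0.034,"y": 0.015,"z": 0,"ax": 0,"ay": 0,"az": 0,"claw": 0.0},{"x": -0.034,"y": 0.015,"z": 0,"ax": 0,"ay": 0,"az": 0,"claw": 0.0},{"x": -0.034,"y": 0.015,"z": 0,"ax": 0,"ay": 0,"az": 0,"claw": 0.0},{"x": -0.034,"y": 0.015,"z": 0,"ax": 0,"ay": 0,"az": 0,"claw": 0.0}]'

```text
time_s: 37.47
ee_pos: [0.5334, 0.2135, 0.1692]
eef_rot: [3.136, -0.002, 1.656]
force: [0.5, 0.7, -1.2]
grip_width: 0.0476
```

```bash

python3 -c "
from h import *
plan(.6462,.0015,.16,np.radians(94.3))
"
```

```text
t 37.47 p [0.5334 0.2135 0.1692] rpy [ 1.7966e+02 -1.4000e-01  9.4890e+01] F [ 0.5  0.7 -1.2] w 0.0476
shift mm [-220.8   94.3    9.2] turn [ 0.34 -0.14  0.59] rows>= 5.8
```

Request:
step_arm --steps '[{"x": -0.034,"y": 0.014,"z": 0,"ax": 0.1,"ay": -0.1,"az": 0.1,"claw": 0.0},{"x": -0.034,"y": 0.014,"z": 0,"ax": 0.1,"ay": 0,"az": 0.1,"claw": 0.0},{"x": -0.034,"y": 0.014,"z": 0,"ax": 0.1,"ay": 0,"az": 0.1,"claw": 0.0},{"x": -0.034,"y": 0.014,"z": 0.005,"ax": 0,"ay": 0,"az": 0,"claw": 0.0},{"x": -0.03,"y": 0.012,"z": 0.01,"ax": 0,"ay": 0,"az": 0,"claw": 0.0}]'

```text
time_s: 37.88
ee_pos: [0.6186, 0.0443, 0.1573]
eef_rot: [3.136, -0.001, 1.651]
force: [1.0, 0.8, -1.5]
grip_width: 0.0477
```

```bash

python3 -c "
from h import *
plan(.6462,.0015,.12,np.radians(94.3))
"
```

```text
t 37.88 p [0.6186 0.0443 0.1573] rpy [ 1.7968e+02 -3.0000e-02  9.4580e+01] F [ 1.   0.8 -1.5] w 0.0477
shift mm [-44.8  23.9  37.4] turn [ 0.32 -0.04  0.28] rows>= 1.5
```

Request:
step_arm --steps '[{"x": -0.024,"y": 0.013,"z": 0.01,"ax": 0.2,"ay": 0,"az": 0.2,"claw": 0.0},{"x": -0.008,"y": 0.005,"z": 0.012,"ax": 0.1,"ay": 0,"az": 0,"claw": 0.0},{"x": 0,"y": 0,"z": 0,"ax": 0,"ay": 0,"az": 0,"claw": 0.0},{"x": 0,"y": 0,"z": 0,"ax": 0,"ay": 0,"az": 0,"claw": 0.0}]'

```text
time_s: 38.22
ee_pos: [0.6405, 0.0061, 0.1321]
eef_rot: [-3.139, -0.0, 1.64]
force: [-0.1, 0.9, -1.7]
grip_width: 0.0476
```

```bash

python3 -c "
from h import *
plan(.6462,.0015,.1,np.radians(94.3))
"
```

```text
t 38.22 p [0.6405 0.0061 0.1321] rpy [-1.7987e+02 -2.0000e-02  9.3980e+01] F [-0.1  0.9 -1.7] w 0.0476
shift mm [-5.   5.5 32.1] turn [-0.13 -0.02 -0.32] rows>= 0.8
```

Request:
step_arm --steps '[{"x": -0.005,"y": 0.004,"z": 0.01,"ax": 0,"ay": 0,"az": -0.2,"claw": 0.0},{"x": 0,"y": 0,"z": 0.015,"ax": 0,"ay": 0,"az": 0,"claw": 0.0},{"x": 0,"y": 0,"z": 0,"ax": 0,"ay": 0,"az": 0,"claw": 0.0}]'

```text
time_s: 38.47
ee_pos: [0.6446, 0.0046, 0.1071]
eef_rot: [-3.141, -0.0, 1.648]
force: [0.0, 0.9, -1.7]
grip_width: 0.0473
```

```bash

python3 -c "
from h import *
plan(.6462,.0015,.036,np.radians(94.3));snap('wrist','w26',4,(160,140,350,290))
"
```

```text
t 38.47 p [0.6446 0.0046 0.1071] rpy [-1.7997e+02 -3.0000e-02  9.4430e+01] F [ 0.   0.9 -1.7] w 0.0473
shift mm [-3.3  1.4 71.1] turn [-0.03 -0.03  0.13] rows>= 1.7
```

```bash

python3 -c "
from h import *
im,d,C=load('w26');z=np.load('pics/w26.npz');T=pose(dict(ee_pos=z['p'],eef_rot=z['r']))
q=ray(C,254.7,242.4,z['p'][2]+.0489);print(q,(np.linalg.inv(T)@np.append(q,1))*1e3)
"
```

```text
[0.64443146 0.00741873 0.15598654] [ 2.80712445e+00  2.31743368e-02 -4.88986645e+01  1.00000000e+03]
```

Request:
step_arm --steps '[{"x": -0.005,"y": 0.001,"z": 0.02,"ax": 0.1,"ay": 0,"az": 0.1,"claw": 0.0},{"x": -0.001,"y": -0.001,"z": 0.02,"ax": 0.2,"ay": 0,"az": 0,"claw": 0.0},{"x": -0.0005,"y": -0.001,"z": 0.012,"ax": 0.1,"ay": 0,"az": 0,"claw": 0.0},{"x": 0,"y": 0,"z": 0,"ax": 0,"ay": 0,"az": 0,"claw": 0.0}]'

```text
time_s: 38.85
ee_pos: [0.6464, 0.0013, 0.06]
eef_rot: [3.141, 0.0, 1.651]
force: [-0.2, -1.0, -2.8]
grip_width: 0.0472
```

```bash

python3 -c "
from h import *
plan(.6466,-.001,.0361,np.radians(94.3),rp=(np.radians(179.8),0))
"
```

```text
t 38.85 p [0.6464 0.0013 0.06  ] rpy [1.7995e+02 3.0000e-02 9.4610e+01] F [-0.2 -1.  -2.8] w 0.0472
shift mm [-2.3 -0.  23.9] turn [-0.15  0.03  0.31] rows>= 0.6
```

Request:
step_arm --steps '[{"x": -0.002,"y": -0.001,"z": 0.009,"ax": 0,"ay": 0,"az": 0.2,"claw": 0.0},{"x": -0.0005,"y": -0.0005,"z": 0.007,"ax": 0,"ay": 0,"az": 0,"claw": 0.0},{"x": 0,"y": 0,"z": 0,"ax": 0,"ay": 0,"az": 0,"claw": 0.0}]'

```text
time_s: 39.1
ee_pos: [0.646, -0.0005, 0.0453]
eef_rot: [3.138, 0.001, 1.649]
force: [0.0, -0.1, -1.0]
grip_width: 0.0474
```

```bash

python3 -c "
from h import *
plan(.6466,-.001,.0361,np.radians(94.3),rp=(np.radians(179.8),0))
"
```

```text
t 39.1 p [ 6.46e-01 -5.00e-04  4.53e-02] rpy [1.7978e+02 5.0000e-02 9.4470e+01] F [ 0.  -0.1 -1. ] w 0.0474
shift mm [-0.5  0.6  9.2] turn [0.02 0.04 0.17] rows>= 0.2
```

Request:
step_arm --steps '[{"x": -0.0005,"y": 0.0005,"z": 0.005,"ax": 0,"ay": 0,"az": 0.1,"claw": 0.0},{"x": 0,"y": 0,"z": 0.004,"ax": 0,"ay": 0,"az": 0,"claw": 0.0},{"x": 0,"y": 0,"z": 0,"ax": 0,"ay": 0,"az": 0,"claw": 0.0}]'

```text
time_s: 39.35
ee_pos: [0.6473, -0.001, 0.0369]
eef_rot: [3.136, 0.001, 1.647]
force: [-0.1, 0.8, -1.4]
grip_width: 0.0479
```

```bash

python3 -c "
from h import *
plan(.6466,-.001,.0361,np.radians(94.3),rp=(np.radians(179.8),0))
"
```

```text
t 39.35 p [ 0.6473 -0.001   0.0369] rpy [1.7966e+02 6.0000e-02 9.4360e+01] F [-0.1  0.8 -1.4] w 0.0479
shift mm [ 0.1 -0.7  0.8] turn [0.14 0.06 0.06] rows>= 0.0
```

Request:
step_arm --steps '[{"x": 0,"y": -0.0008,"z": 0.001,"ax": 0.1,"ay": 0,"az": 0,"claw": 0.0},{"x": 0,"y": 0,"z": 0,"ax": 0,"ay": 0,"az": 0,"claw": 0.0},{"x": 0,"y": 0,"z": 0,"ax": 0,"ay": 0,"az": 0,"claw": 0.062},{"x": 0,"y": 0,"z": 0,"ax": 0,"ay": 0,"az": 0,"claw": 0.062},{"x": 0,"y": 0,"z": 0,"ax": 0,"ay": 0,"az": 0,"claw": 0.062}]'

```text
time_s: 39.77
ee_pos: [0.6472, -0.0011, 0.0371]
eef_rot: [3.136, 0.001, 1.647]
force: [0.0, 0.0, 0.2]
grip_width: 0.061
```

Request:
step_arm --steps '[{"x": 0,"y": 0,"z": -0.015,"ax": 0,"ay": 0,"az": 0,"claw": 0.062},{"x": 0,"y": 0,"z": -0.03,"ax": 0,"ay": 0,"az": 0,"claw": 0.062},{"x": 0,"y": 0,"z": -0.04,"ax": 0,"ay": 0,"az": 0,"claw": 0.066},{"x": 0,"y": 0,"z": -0.04,"ax": 0,"ay": 0,"az": 0,"claw": 0.066},{"x": 0,"y": 0,"z": -0.01,"ax": 0,"ay": 0,"az": 0,"claw": 0.066}]'

```text
time_s: 40.18
ee_pos: [0.6446, -0.001, 0.1742]
eef_rot: [-3.141, 0.0, 1.647]
force: [-0.6, -0.1, 1.6]
grip_width: 0.0658
```

```bash

python3 -c "
from h import *
plan(.579,-.42,.16,np.radians(94.3));snap('wrist','w27',2,(80,60,430,340));snap('top','t27')
"
```

```text
t 40.18 p [ 0.6446 -0.001   0.1742] rpy [-1.7996e+02  2.0000e-02  9.4360e+01] F [-0.6 -0.1  1.6] w 0.0658
shift mm [-412.8  -97.2   14.4] turn [-0.04  0.02  0.06] rows>= 10.2
```

```bash

python3 -c "
from h import *
im,d,C=load('w27')
g=lambda u,v,z: ray(C,80+(u+.5)/2-.5,60+(v+.5)/2-.5,z)
J=[g(316,58,.085),g(353,148,.085),g(353.5,258,.085)]
for j in J: print('jar',j.round(4))
for u,v in [(353.5,322),(353,399),(361,38)]: print('disc',g(u,v,.025).round(4))
mid=np.array([.5812,-.003]);a=np.radians(4.33);R2=np.array([[np.cos(a),np.sin(a)],[-np.sin(a),np.cos(a)]])
for j in J: print((R2@(j[:2]-mid)*1e3).round(1))
plan(J[0][0],J[0][1],.15,np.radians(94.3))
"
```

```text
jar [0.6192 0.1039 0.085 ]
jar [0.6415 0.0605 0.085 ]
jar [0.6466 0.     0.085 ]
disc [ 0.6519 -0.0624  0.025 ]
disc [ 0.6563 -0.1227  0.025 ]
disc [0.6418 0.1228 0.025 ]
[ 45.9 103.7]
[64.9 58.8]
[65.4 -1.9]
t 40.28 p [ 0.6439 -0.0009  0.1705] rpy [-179.8    -0.     94.36] F [ 0.5 -0.7 -0.6] w 0.066
shift mm [106.4 -16.7  20.6] turn [-0.2  -0.    0.06] rows>= 2.6
```

Request:
step_arm --steps '[{"x": 0.03,"y": -0.004,"z": 0,"ax": 0,"ay": 0,"az": 0,"claw": 0.062},{"x": 0.033,"y": -0.005,"z": 0,"ax": 0,"ay": 0,"az": 0,"claw": 0.062},{"x": 0.02,"y": -0.004,"z": 0.005,"ax": 0,"ay": 0,"az": 0,"claw": 0.062},{"x": 0,"y": 0,"z": 0.01,"ax": 0,"ay": 0,"az": 0,"claw": 0.062},{"x": 0,"y": 0,"z": 0,"ax": 0,"ay": 0,"az": 0,"claw": 0.062}]'

```text
time_s: 40.7
ee_pos: [0.622, 0.0825, 0.1479]
eef_rot: [-3.131, 0.0, 1.645]
force: [-0.2, 0.0, -0.1]
grip_width: 0.062
```

```bash

python3 -c "
from h import *
plan(.6191,.105,.12,np.radians(94.3));snap('wrist','w28',2,(80,60,430,340))
"
```

```text
t 40.7 p [0.622  0.0825 0.1479] rpy [-1.7941e+02  1.0000e-02  9.4220e+01] F [-0.2  0.  -0.1] w 0.062
shift mm [22.7 -0.9 28. ] turn [-0.59  0.01 -0.08] rows>= 0.9
```

```bash

python3 -c "
from h import *
im,d,C=load('w28')
g=lambda u,v,z: ray(C,80+(u+.5)/2-.5,60+(v+.5)/2-.5,z)
J=[g(348,228,.085),g(385,311,.085),g(383.5,412.5,.085),g(384,178,.025)]
mid=np.array([.5812,-.003]);a=np.radians(4.33);R2=np.array([[np.cos(a),np.sin(a)],[-np.sin(a),np.cos(a)]])
for j in J: print(j.round(4),(R2@(j[:2]-mid)*1e3).round(1))
plan(J[0][0],J[0][1],.09,np.radians(94.3))
"
```

```text
[0.6187 0.1058 0.085 ] [ 45.6 105.7]
[0.6414 0.0628 0.085 ] [65.  61.1]
[0.6462 0.0028 0.085 ] [65.2  0.8]
[0.6382 0.1256 0.025 ] [ 66.6 123.9]
t 40.75 p [0.6223 0.0823 0.1489] rpy [-179.45   -0.     94.2 ] F [-0.2  0.4 -0.2] w 0.0619
shift mm [23.7 -1.3 58.9] turn [-0.55 -0.   -0.1 ] rows>= 1.5
```

Request:
step_arm --steps '[{"x": 0.018,"y": -0.002,"z": 0.005,"ax": -0.3,"ay": 0,"az": 0,"claw": 0.062},{"x": 0.005,"y": 0,"z": 0.015,"ax": -0.1,"ay": 0,"az": 0,"claw": 0.062},{"x": 0,"y": 0,"z": 0.01,"ax": 0,"ay": 0,"az": 0,"claw": 0.062},{"x": 0,"y": 0,"z": 0,"ax": 0,"ay": 0,"az": 0,"claw": 0.062}]'

```text
time_s: 41.08
ee_pos: [0.6192, 0.1014, 0.1161]
eef_rot: [-3.138, 0.001, 1.64]
force: [0.6, -0.7, -0.5]
grip_width: 0.0622
```

```bash

python3 -c "
from h import *
plan(.6188,.1058,.045,np.radians(94.3))
"
```

```text
t 41.08 p [0.6192 0.1014 0.1161] rpy [-1.7977e+02  4.0000e-02  9.3990e+01] F [ 0.6 -0.7 -0.5] w 0.0622
shift mm [ 4.4  0.2 71.1] turn [-0.23  0.04 -0.31] rows>= 1.7
```

Request:
step_arm --steps '[{"x": 0.004,"y": -0.001,"z": 0.015,"ax": 0,"ay": 0,"az": -0.2,"claw": 0.062},{"x": 0,"y": -0.001,"z": 0.014,"ax": 0,"ay": 0,"az": 0,"claw": 0.062},{"x": 0,"y": 0,"z": 0,"ax": 0,"ay": 0,"az": 0,"claw": 0.062}]'

```text
time_s: 41.33
ee_pos: [0.6178, 0.102, 0.0866]
eef_rot: [-3.137, 0.001, 1.641]
force: [0.4, -0.3, 0.1]
grip_width: 0.0619
```

```bash

python3 -c "
from h import *
plan(.6188,.1058,.045,np.radians(94.3))
"
```

```text
t 41.33 p [0.6178 0.102  0.0866] rpy [-1.7976e+02  6.0000e-02  9.4030e+01] F [ 0.4 -0.3  0.1] w 0.0619
shift mm [ 3.7  1.4 41.5] turn [-0.24  0.06 -0.27] rows>= 1.0
```

Request:
step_arm --steps '[{"x": 0.004,"y": 0.001,"z": 0.012,"ax": -0.1,"ay": 0,"az": -0.2,"claw": 0.062},{"x": 0,"y": 0,"z": 0.012,"ax": 0,"ay": 0,"az": 0,"claw": 0.062},{"x": 0,"y": 0,"z": 0,"ax": 0,"ay": 0,"az": 0,"claw": 0.062}]'

```text
time_s: 41.58
ee_pos: [0.6197, 0.1045, 0.0622]
eef_rot: [-3.141, 0.001, 1.643]
force: [0.0, -0.3, -0.8]
grip_width: 0.0621
```

```bash

python3 -c "
from h import *
plan(.6188,.1058,.045,np.radians(94.3))
"
```

```text
t 41.58 p [0.6197 0.1045 0.0622] rpy [-1.7996e+02  6.0000e-02  9.4130e+01] F [ 0.  -0.3 -0.8] w 0.0621
shift mm [ 1.3 -0.8 17.2] turn [-0.04  0.06 -0.17] rows>= 0.4
```

Request:
step_arm --steps '[{"x": 0.001,"y": -0.001,"z": 0.008,"ax": 0,"ay": 0,"az": -0.1,"claw": 0.062},{"x": 0,"y": 0,"z": 0.006,"ax": 0,"ay": 0,"az": 0,"claw": 0.062},{"x": 0,"y": 0,"z": 0,"ax": 0,"ay": 0,"az": 0,"claw": 0.0},{"x": 0,"y": 0,"z": 0,"ax": 0,"ay": 0,"az": 0,"claw": 0.0},{"x": 0,"y": 0,"z": 0,"ax": 0,"ay": 0,"az": 0,"claw": 0.0}]' --grip_force 25

```text
time_s: 42.0
ee_pos: [0.619, 0.1053, 0.0472]
eef_rot: [-3.141, 0.001, 1.645]
force: [-0.4, 0.1, -1.4]
grip_width: 0.0472
```

Request:
step_arm --steps '[{"x": 0,"y": 0,"z": 0,"ax": 0,"ay": 0,"az": 0,"claw": 0.0}]'

```text
time_s: 42.08
ee_pos: [0.6191, 0.1053, 0.0474]
eef_rot: [-3.141, 0.001, 1.645]
force: [-0.4, -0.1, -1.2]
grip_width: 0.0476
```

```bash

python3 -c "
from h import *
plan(.637,.1256,.045,np.radians(94.3));snap('wrist','w29',3,(130,120,380,300))
"
```

```text
t 42.08 p [0.6191 0.1053 0.0474] rpy [-1.7999e+02  6.0000e-02  9.4230e+01] F [-0.4 -0.1 -1.2] w 0.0476
shift mm [19.  19.4  2.4] turn [-0.01  0.06 -0.07] rows>= 0.7
```

```bash

python3 -c "
from h import *
im,d,C=load('w29');z=np.load('pics/w29.npz');T=pose(dict(ee_pos=z['p'],eef_rot=z['r']))
q=ray(C,255,236,.085);print(q,(np.linalg.inv(T)@np.append(q,1))*1e3)
print(ray(C,130+447.5/3-.5,120+205.5/3-.5,.025))
"
```

```text
[0.61918018 0.10723981 0.085     ] [ 1.92627716e+00  2.28586939e-01 -3.75991875e+01  1.00000000e+03]
[0.63845196 0.1261173  0.025     ]
```

Request:
step_arm --steps '[{"x": 0,"y": 0,"z": -0.01,"ax": 0,"ay": 0,"az": 0,"claw": 0.0},{"x": 0,"y": 0,"z": -0.008,"ax": 0,"ay": 0,"az": 0,"claw": 0.0},{"x": 0.005,"y": 0.005,"z": 0,"ax": 0,"ay": 0,"az": 0,"claw": 0.0},{"x": 0.007,"y": 0.007,"z": 0,"ax": 0,"ay": 0,"az": 0,"claw": 0.0},{"x": 0,"y": 0,"z": 0,"ax": 0,"ay": 0,"az": 0,"claw": 0.0}]'

```text
time_s: 42.55
ee_pos: [0.6317, 0.119, 0.0696]
eef_rot: [3.139, 0.001, 1.644]
force: [-0.8, -0.6, -1.1]
grip_width: 0.0474
```

```bash

python3 -c "
from h import *
plan(.637,.1246,.0474,np.radians(94.3))
"
```

```text
t 42.55 p [0.6317 0.119  0.0696] rpy [1.7984e+02 5.0000e-02 9.4200e+01] F [-0.8 -0.6 -1.1] w 0.0474
shift mm [ 5.2  5.6 22.3] turn [ 0.16  0.05 -0.1 ] rows>= 0.6
```

Request:
step_arm --steps '[{"x": 0.004,"y": 0.005,"z": 0.007,"ax": 0.1,"ay": 0,"az": -0.1,"claw": 0.0},{"x": 0,"y": 0,"z": 0.006,"ax": 0,"ay": 0,"az": 0,"claw": 0.0},{"x": 0,"y": 0,"z": 0,"ax": 0,"ay": 0,"az": 0,"claw": 0.0}]'

```text
time_s: 42.8
ee_pos: [0.6372, 0.1242, 0.0558]
eef_rot: [3.14, 0.001, 1.647]
force: [-0.3, -0.7, -1.1]
grip_width: 0.0475
```

```bash

python3 -c "
from h import *
plan(.6375,.1242,.0474,np.radians(94.3))
"
```

```text
t 42.8 p [0.6372 0.1242 0.0558] rpy [1.7989e+02 4.0000e-02 9.4350e+01] F [-0.3 -0.7 -1.1] w 0.0475
shift mm [-0.   0.3  8.4] turn [0.11 0.04 0.05] rows>= 0.2
```

Request:
step_arm --steps '[{"x": 0,"y": 0,"z": 0.004,"ax": 0.1,"ay": 0,"az": 0,"claw": 0.0},{"x": 0,"y": 0,"z": 0.003,"ax": 0,"ay": 0,"az": 0,"claw": 0.0},{"x": 0,"y": 0,"z": 0,"ax": 0,"ay": 0,"az": 0,"claw": 0.0}]'

```text
time_s: 43.05
ee_pos: [0.6367, 0.1239, 0.0471]
eef_rot: [-3.14, 0.001, 1.647]
force: [1.0, 0.3, 0.4]
grip_width: 0.0472
```

```bash

python3 -c "
from h import *
plan(.6375,.1242,.0474,np.radians(94.3))
"
```

```text
t 43.05 p [0.6367 0.1239 0.0471] rpy [-1.7991e+02  5.0000e-02  9.4340e+01] F [1.  0.3 0.4] w 0.0472
shift mm [ 0.3  0.8 -0.3] turn [-0.09  0.05  0.04] rows>= 0.0
```

Seated. Release and rise, then head to jar d.

Request:
step_arm --steps '[{"x": 0,"y": 0,"z": 0,"ax": 0,"ay": 0,"az": 0,"claw": 0.062},{"x": 0,"y": 0,"z": 0,"ax": 0,"ay": 0,"az": 0,"claw": 0.062},{"x": 0,"y": 0,"z": 0,"ax": 0,"ay": 0,"az": 0,"claw": 0.062},{"x": 0,"y": 0,"z": -0.02,"ax": 0,"ay": 0,"az": 0,"claw": 0.062},{"x": 0,"y": 0,"z": -0.04,"ax": 0,"ay": 0,"az": 0,"claw": 0.062}]'

```text
time_s: 43.47
ee_pos: [0.6332, 0.1229, 0.1009]
eef_rot: [-3.128, 0.002, 1.646]
force: [-0.4, 0.3, 0.9]
grip_width: 0.0621
```

Request:
step_arm --steps '[{"x": 0,"y": 0,"z": -0.04,"ax": 0,"ay": 0,"az": 0,"claw": 0.066},{"x": -0.02,"y": -0.002,"z": -0.03,"ax": 0,"ay": 0,"az": 0,"claw": 0.066},{"x": -0.034,"y": -0.006,"z": 0,"ax": 0,"ay": 0,"az": 0,"claw": 0.066},{"x": -0.034,"y": -0.006,"z": 0,"ax": 0,"ay": 0,"az": 0,"claw": 0.066},{"x": -0.034,"y": -0.006,"z": 0,"ax": 0,"ay": 0,"az": 0,"claw": 0.066}]'

```text
time_s: 43.88
ee_pos: [0.6254, 0.0023, 0.1849]
eef_rot: [-3.141, 0.002, 1.655]
force: [0.1, 0.2, 0.3]
grip_width: 0.0664
```

```bash

python3 -c "
from h import *
plan(.57,-.41,.16,np.radians(94.3));snap('wrist','w30')
"
```

```text
t 43.88 p [0.6254 0.0023 0.1849] rpy [-1.7998e+02  1.0000e-01  9.4800e+01] F [0.1 0.2 0.3] w 0.0664
shift mm [-406.2  -89.7   25.6] turn [-0.02  0.1   0.5 ] rows>= 10.0
```

Request:
step_arm --steps '[{"x": -0.035,"y": -0.008,"z": 0,"ax": 0,"ay": 0,"az": 0.1,"claw": 0.066},{"x": -0.035,"y": -0.008,"z": 0,"ax": 0,"ay": 0,"az": 0.1,"claw": 0.066},{"x": -0.035,"y": -0.008,"z": 0,"ax": 0,"ay": 0,"az": 0.1,"claw": 0.066},{"x": -0.035,"y": -0.008,"z": 0,"ax": 0,"ay": 0,"az": 0.1,"claw": 0.066},{"x": -0.035,"y": -0.008,"z": 0,"ax": 0,"ay": 0,"az": 0,"claw": 0.066}]'

```text
time_s: 44.35
ee_pos: [0.5974, -0.1844, 0.1874]
eef_rot: [3.139, 0.003, 1.647]
force: [1.3, 0.0, -0.4]
grip_width: 0.0661
```

```bash

python3 -c "
from h import *
plan(.578,-.345,.15,np.radians(94.3))
"
```

```text
t 44.35 p [ 0.5974 -0.1844  0.1874] rpy [179.86   0.2   94.36] F [ 1.3  0.  -0.4] w 0.0661
shift mm [-158.5  -31.7   37.9] turn [0.14 0.2  0.06] rows>= 4.0
```

Request:
step_arm --steps '[{"x": -0.036,"y": -0.007,"z": 0.005,"ax": 0,"ay": 0.1,"az": 0.1,"claw": 0.066},{"x": -0.036,"y": -0.007,"z": 0.005,"ax": 0,"ay": 0,"az": 0,"claw": 0.066},{"x": -0.036,"y": -0.007,"z": 0.01,"ax": 0,"ay": 0,"az": 0,"claw": 0.066},{"x": -0.02,"y": -0.003,"z": 0.01,"ax": 0,"ay": 0,"az": 0,"claw": 0.066},{"x": 0,"y": 0,"z": 0,"ax": 0,"ay": 0,"az": 0,"claw": 0.066}]'

```text
time_s: 44.77
ee_pos: [0.5795, -0.3268, 0.1586]
eef_rot: [3.136, 0.004, 1.639]
force: [0.2, -0.1, -0.2]
grip_width: 0.066
```

```bash

python3 -c "
from h import *
plan(.578,-.365,.1,np.radians(94.3));snap('wrist','w31')
"
```

```text
t 44.77 p [ 0.5795 -0.3268  0.1586] rpy [179.69   0.25  93.9 ] F [ 0.2 -0.1 -0.2] w 0.066
shift mm [-37.7  -4.4  58.8] turn [ 0.31  0.25 -0.4 ] rows>= 1.7
```

```bash

python3 -c "
from h import *
im,d,C=load('w31')
for u,v in [(398,341),(241,388)]: print(ray(C,u*.64-.3,v*.64-.3,.06))
P=cloud(C,d); print(np.nanmax(P[185:240,345:400,2]), np.nanmax(P[280:300,200:300,2]))
plan(.578,-.365,.1,np.radians(94.3))
"
```

```text
[ 0.58239325 -0.36516497  0.06      ]
[ 0.46090214 -0.41324329  0.06      ]
0.05070842277506288 0.2964368372577546
t 44.82 p [ 0.58   -0.3254  0.1596] rpy [179.65   0.26  93.93] F [ 0.2 -1.1 -0.3] w 0.0657
shift mm [-39.1  -5.1  59.8] turn [ 0.35  0.26 -0.37] rows>= 1.7
```

Request:
step_arm --steps '[{"x": -0.025,"y": -0.002,"z": 0.01,"ax": 0.2,"ay": 0.2,"az": -0.2,"claw": 0.066},{"x": -0.012,"y": -0.002,"z": 0.02,"ax": 0.1,"ay": 0,"az": 0,"claw": 0.066},{"x": 0,"y": 0,"z": 0.02,"ax": 0,"ay": 0,"az": 0,"claw": 0.066},{"x": 0,"y": 0,"z": 0,"ax": 0,"ay": 0,"az": 0,"claw": 0.066}]'

```text
time_s: 45.15
ee_pos: [0.5813, -0.3604, 0.1124]
eef_rot: [3.136, 0.003, 1.646]
force: [0.0, 0.6, -0.3]
grip_width: 0.0658
```

```bash

python3 -c "
from h import *
plan(.580,-.365,.07,np.radians(94.3));snap('wrist','w32',3,(150,130,360,300))
"
```

```text
t 45.15 p [ 0.5813 -0.3604  0.1124] rpy [179.7   0.2  94.3] F [ 0.   0.6 -0.3] w 0.0658
shift mm [-4.4 -1.9 42.4] turn [0.3 0.2 0. ] rows>= 1.0
```

```bash

python3 -c "
from h import *
im,d,C=load('w32')
print(ray(C,150+316.5/3-.5,130+227.5/3-.5,.06))
"
```

```text
[ 0.58243059 -0.36701739  0.06      ]
```

Request:
step_arm --steps '[{"x": -0.004,"y": 0,"z": 0.02,"ax": 0.2,"ay": 0.1,"az": 0,"claw": 0.066},{"x": 0,"y": -0.001,"z": 0.018,"ax": 0.1,"ay": 0,"az": 0,"claw": 0.066},{"x": 0,"y": 0,"z": 0,"ax": 0,"ay": 0,"az": 0,"claw": 0.066}]'

```text
time_s: 45.45
ee_pos: [0.5849, -0.3623, 0.0827]
eef_rot: [3.134, 0.008, 1.65]
force: [-0.8, 0.7, -0.2]
grip_width: 0.0662
```

```bash

python3 -c "
from h import *
plan(.5818,-.366,.007,np.radians(94.3))
"
```

```text
t 45.45 p [ 0.5849 -0.3623  0.0827] rpy [179.56   0.43  94.52] F [-0.8  0.7 -0.2] w 0.0662
shift mm [-2.9 -4.  75.7] turn [0.44 0.43 0.22] rows>= 1.8
```

Request:
step_arm --steps '[{"x": -0.003,"y": -0.004,"z": 0.012,"ax": 0.4,"ay": 0.4,"az": 0.2,"claw": 0.066},{"x": 0,"y": -0.001,"z": 0.012,"ax": 0.1,"ay": 0,"az": 0,"claw": 0.066},{"x": 0,"y": 0,"z": 0,"ax": 0,"ay": 0,"az": 0,"claw": 0.066}]'

```text
time_s: 45.7
ee_pos: [0.5823, -0.3648, 0.0624]
eef_rot: [3.139, 0.003, 1.648]
force: [-0.2, 0.4, -0.2]
grip_width: 0.066
```

```bash

python3 -c "
from h import *
plan(.5818,-.366,.007,np.radians(94.3))
"
```

```text
t 45.7 p [ 0.5823 -0.3648  0.0624] rpy [179.85   0.19  94.45] F [-0.2  0.4 -0.2] w 0.066
shift mm [-1.  -0.8 55.4] turn [0.15 0.19 0.15] rows>= 1.3
```

Request:
step_arm --steps '[{"x": -0.002,"y": -0.002,"z": 0.018,"ax": 0.2,"ay": 0.2,"az": 0.1,"claw": 0.066},{"x": -0.001,"y": -0.001,"z": 0.016,"ax": 0.1,"ay": 0,"az": 0,"claw": 0.066},{"x": 0,"y": -0.001,"z": 0.013,"ax": 0.1,"ay": 0,"az": 0,"claw": 0.066},{"x": 0,"y": 0,"z": 0,"ax": 0,"ay": 0,"az": 0,"claw": 0.066}]'

```text
time_s: 46.03
ee_pos: [0.5797, -0.3685, 0.0157]
eef_rot: [-3.14, 0.002, 1.647]
force: [0.0, 0.7, -1.4]
grip_width: 0.0657
```

```bash

python3 -c "
from h import *
plan(.5818,-.366,.007,np.radians(94.3))
"
```

```text
t 46.03 p [ 0.5797 -0.3685  0.0157] rpy [-1.799e+02  1.300e-01  9.437e+01] F [ 0.   0.7 -1.4] w 0.0657
shift mm [2.3 2.3 8.7] turn [-0.1   0.13  0.07] rows>= 0.2
```

Request:
step_arm --steps '[{"x": 0.002,"y": 0.002,"z": 0.006,"ax": 0,"ay": 0.1,"az": 0,"claw": 0.066},{"x": 0,"y": 0,"z": 0,"ax": 0,"ay": 0,"az": 0,"claw": 0.066},{"x": 0,"y": 0,"z": 0,"ax": 0,"ay": 0,"az": 0,"claw": 0.0},{"x": 0,"y": 0,"z": 0,"ax": 0,"ay": 0,"az": 0,"claw": 0.0},{"x": 0,"y": 0,"z": 0,"ax": 0,"ay": 0,"az": 0,"claw": 0.0}]' --grip_force 25

```text
time_s: 46.45
ee_pos: [0.5826, -0.3661, 0.0106]
eef_rot: [-3.141, 0.001, 1.647]
force: [-0.1, -0.1, 0.1]
grip_width: 0.0497
```

Request:
step_arm --steps '[{"x": 0,"y": 0,"z": 0,"ax": 0,"ay": 0,"az": 0,"claw": 0.0},{"x": 0,"y": 0,"z": 0,"ax": 0,"ay": 0,"az": 0,"claw": 0.0}]'

```text
time_s: 46.62
ee_pos: [0.5829, -0.3663, 0.0114]
eef_rot: [3.141, 0.002, 1.647]
force: [-0.7, -0.5, -1.3]
grip_width: 0.0474
```

```bash

python3 -c "
from h import *
plan(.6508,-.06,.16,np.radians(94.3))
"
```

```text
t 46.62 p [ 0.5829 -0.3663  0.0114] rpy [1.7998e+02 1.0000e-01 9.4390e+01] F [-0.7 -0.5 -1.3] w 0.0474
shift mm [ 299.9   91.2 -149.1] turn [0.02 0.1  0.09] rows>= 8.3
```

Request:
step_arm --steps '[{"x": 0,"y": 0,"z": -0.015,"ax": 0,"ay": 0,"az": 0,"claw": 0.0},{"x": 0,"y": 0,"z": -0.03,"ax": 0,"ay": 0,"az": 0,"claw": 0.0},{"x": 0,"y": 0,"z": -0.035,"ax": 0,"ay": 0,"az": 0,"claw": 0.0},{"x": 0.015,"y": 0.004,"z": -0.025,"ax": 0,"ay": 0,"az": 0,"claw": 0.0},{"x": 0.03,"y": 0.009,"z": -0.01,"ax": 0,"ay": 0,"az": 0,"claw": 0.0}]'

```text
time_s: 47.03
ee_pos: [0.5891, -0.3227, 0.1267]
eef_rot: [-3.136, -0.003, 1.642]
force: [0.2, -0.1, -0.7]
grip_width: 0.0477
```

Request:
step_arm --steps '[{"x": 0.034,"y": 0.01,"z": 0,"ax": 0,"ay": 0,"az": 0,"claw": 0.0},{"x": 0.034,"y": 0.01,"z": 0,"ax": 0,"ay": 0,"az": 0,"claw": 0.0},{"x": 0.034,"y": 0.01,"z": 0,"ax": 0,"ay": 0,"az": 0,"claw": 0.0},{"x": 0.034,"y": 0.01,"z": 0,"ax": 0,"ay": 0,"az": 0,"claw": 0.0},{"x": 0.03,"y": 0.01,"z": 0,"ax": 0,"ay": 0,"az": 0,"claw": 0.0}]'

```text
time_s: 47.45
ee_pos: [0.629, -0.1491, 0.133]
eef_rot: [3.139, 0.002, 1.637]
force: [-0.4, -0.6, -0.9]
grip_width: 0.0474
```

```bash

python3 -c "
from h import *
plan(.6508,-.0615,.12,np.radians(94.3))
"
```

```text
t 47.45 p [ 0.629  -0.1491  0.133 ] rpy [1.7987e+02 1.1000e-01 9.3790e+01] F [-0.4 -0.6 -0.9] w 0.0474
shift mm [86.  27.5 12.9] turn [ 0.13  0.12 -0.51] rows>= 2.2
```

Request:
step_arm --steps '[{"x": 0.028,"y": 0.009,"z": 0,"ax": 0.1,"ay": 0.1,"az": -0.2,"claw": 0.0},{"x": 0.025,"y": 0.008,"z": 0,"ax": 0,"ay": 0,"az": -0.1,"claw": 0.0},{"x": 0.012,"y": 0.004,"z": 0.005,"ax": 0,"ay": 0,"az": 0,"claw": 0.0},{"x": 0,"y": 0,"z": 0,"ax": 0,"ay": 0,"az": 0,"claw": 0.0},{"x": 0,"y": 0,"z": 0,"ax": 0,"ay": 0,"az": 0,"claw": 0.0}]'

```text
time_s: 47.87
ee_pos: [0.6469, -0.0735, 0.1286]
eef_rot: [3.14, 0.0, 1.649]
force: [0.1, -0.0, -0.8]
grip_width: 0.0474
```

```bash

python3 -c "
from h import *
plan(.6508,-.0615,.1,np.radians(94.3))
"
```

```text
t 47.87 p [ 0.6469 -0.0735  0.1286] rpy [179.88   0.    94.48] F [ 0.1 -0.  -0.8] w 0.0474
shift mm [11.6  4.8 28.7] turn [0.12 0.   0.18] rows>= 0.8
```

Request:
step_arm --steps '[{"x": 0.009,"y": 0.003,"z": 0.008,"ax": 0.1,"ay": 0,"az": 0.1,"claw": 0.0},{"x": 0,"y": 0,"z": 0.012,"ax": 0,"ay": 0,"az": 0,"claw": 0.0},{"x": 0,"y": 0,"z": 0,"ax": 0,"ay": 0,"az": 0,"claw": 0.0}]'

```text
time_s: 48.12
ee_pos: [0.6488, -0.0668, 0.1066]
eef_rot: [-3.142, 0.0, 1.644]
force: [0.2, -0.4, -2.5]
grip_width: 0.0475
```

```bash

python3 -c "
from h import *
plan(.6508,-.0615,.036,np.radians(94.3));snap('wrist','w33',4,(160,140,350,290))
"
```

```text
t 48.12 p [ 0.6488 -0.0668  0.1066] rpy [-1.800e+02  2.000e-02  9.419e+01] F [ 0.2 -0.4 -2.5] w 0.0475
shift mm [ 5.2  2.3 70.6] turn [-0.    0.02 -0.11] rows>= 1.7
```

```bash

python3 -c "
from h import *
im,d,C=load('w33');z=np.load('pics/w33.npz');T=pose(dict(ee_pos=z['p'],eef_rot=z['r']))
q=ray(C,254.7,246.4,z['p'][2]+.0486);print(q,(np.linalg.inv(T)@np.append(q,1))*1e3)
print(ray(C,160+391.5/4-.5,140+187.5/4-.5,.025))
plan(.6508,-.0598,.036,np.radians(94.3))
"
```

```text
[ 0.6488765  -0.06690992  0.15518829] [-1.17164629e-01  2.51539371e-02 -4.85999575e+01  1.00000000e+03]
[ 0.65140971 -0.061075    0.025     ]
t 48.17 p [ 0.6492 -0.0669  0.1077] rpy [1.7995e+02 3.0000e-02 9.4180e+01] F [ 0.4  0.4 -1.6] w 0.0477
shift mm [ 7.   2.1 71.7] turn [ 0.05  0.03 -0.12] rows>= 1.7
```

Offset ≈ 0; target TCP (0.651, −0.060).

Request:
step_arm --steps '[{"x": 0.006,"y": 0.001,"z": 0.018,"ax": 0.1,"ay": 0,"az": -0.1,"claw": 0.0},{"x": 0,"y": -0.001,"z": 0.018,"ax": 0.2,"ay": 0,"az": 0,"claw": 0.0},{"x": 0,"y": -0.001,"z": 0.012,"ax": 0.1,"ay": 0,"az": 0,"claw": 0.0},{"x": 0,"y": 0,"z": 0,"ax": 0,"ay": 0,"az": 0,"claw": 0.0}]'

```text
time_s: 48.5
ee_pos: [0.6479, -0.064, 0.0585]
eef_rot: [-3.137, 0.001, 1.642]
force: [-0.2, -0.2, -1.4]
grip_width: 0.0478
```

```bash

python3 -c "
from h import *
plan(.651,-.06,.0364,np.radians(94.3))
"
```

```text
t 48.5 p [ 0.6479 -0.064   0.0585] rpy [-1.7973e+02  7.0000e-02  9.4080e+01] F [-0.2 -0.2 -1.4] w 0.0478
shift mm [ 3.8  3.5 22.1] turn [-0.27  0.07 -0.22] rows>= 0.5
```

Request:
step_arm --steps '[{"x": 0.004,"y": 0.003,"z": 0.006,"ax": -0.2,"ay": 0,"az": -0.2,"claw": 0.0},{"x": 0,"y": 0,"z": 0.006,"ax": 0,"ay": 0,"az": 0,"claw": 0.0},{"x": 0,"y": 0,"z": 0,"ax": 0,"ay": 0,"az": 0,"claw": 0.0}]'

```text
time_s: 48.75
ee_pos: [0.6513, -0.0607, 0.0467]
eef_rot: [3.141, 0.001, 1.644]
force: [0.0, -1.3, -2.1]
grip_width: 0.0471
```

```bash

python3 -c "
from h import *
plan(.651,-.06,.0364,np.radians(94.3))
"
```

```text
t 48.75 p [ 0.6513 -0.0607  0.0467] rpy [1.7998e+02 8.0000e-02 9.4210e+01] F [ 0.  -1.3 -2.1] w 0.0471
shift mm [ 0.7 -0.2 10.3] turn [ 0.02  0.08 -0.09] rows>= 0.2
```

Request:
step_arm --steps '[{"x": 0.0005,"y": 0,"z": 0.005,"ax": 0,"ay": 0,"az": 0,"claw": 0.0},{"x": 0,"y": 0,"z": 0.004,"ax": 0,"ay": 0,"az": 0,"claw": 0.0},{"x": 0,"y": 0,"z": 0,"ax": 0,"ay": 0,"az": 0,"claw": 0.0}]'

```text
time_s: 49.0
ee_pos: [0.652, -0.0602, 0.0381]
eef_rot: [3.139, 0.002, 1.644]
force: [0.0, -0.1, -1.1]
grip_width: 0.0476
```

```bash

python3 -c "
from h import *
plan(.651,-.06,.0364,np.radians(94.3))
"
```

```text
t 49.0 p [ 0.652  -0.0602  0.0381] rpy [1.7986e+02 1.1000e-01 9.4220e+01] F [ 0.  -0.1 -1.1] w 0.0476
shift mm [ 0.3 -1.   1.7] turn [ 0.14  0.11 -0.08] rows>= 0.0
```

Request:
step_arm --steps '[{"x": 0,"y": -0.001,"z": 0.0018,"ax": 0.1,"ay": 0,"az": 0,"claw": 0.0},{"x": 0,"y": 0,"z": 0,"ax": 0,"ay": 0,"az": 0,"claw": 0.0},{"x": 0,"y": 0,"z": 0,"ax": 0,"ay": 0,"az": 0,"claw": 0.062},{"x": 0,"y": 0,"z": 0,"ax": 0,"ay": 0,"az": 0,"claw": 0.062},{"x": 0,"y": 0,"z": 0,"ax": 0,"ay": 0,"az": 0,"claw": 0.062}]'

```text
time_s: 49.42
ee_pos: [0.6515, -0.0604, 0.0373]
eef_rot: [3.139, 0.002, 1.644]
force: [-1.1, -0.1, -0.5]
grip_width: 0.0614
```

Request:
step_arm --steps '[{"x": 0,"y": 0,"z": -0.015,"ax": 0,"ay": 0,"az": 0,"claw": 0.062},{"x": 0,"y": 0,"z": -0.03,"ax": 0,"ay": 0,"az": 0,"claw": 0.062},{"x": 0,"y": 0,"z": -0.04,"ax": 0,"ay": 0,"az": 0,"claw": 0.066},{"x": -0.005,"y": -0.005,"z": -0.04,"ax": 0,"ay": 0,"az": 0,"claw": 0.066},{"x": -0.02,"y": -0.015,"z": -0.01,"ax": 0,"ay": 0,"az": 0,"claw": 0.066}]'

```text
time_s: 49.83
ee_pos: [0.6321, -0.084, 0.174]
eef_rot: [-3.137, 0.001, 1.648]
force: [0.5, 0.1, 1.2]
grip_width: 0.066
```

```bash

python3 -c "
from h import *
plan(.46,-.39,.16,np.radians(94.3));snap('wrist','w34')
"
```

```text
t 49.83 p [ 0.6321 -0.084   0.174 ] rpy [-1.7973e+02  3.0000e-02  9.4410e+01] F [0.5 0.1 1.2] w 0.066
shift mm [-291.9 -195.1   15.1] turn [-0.27  0.03  0.11] rows>= 8.4
```

Row looks good. Now jar e at about (0.459, −0.413).

Request:
step_arm --steps '[{"x": -0.032,"y": -0.021,"z": 0,"ax": 0,"ay": 0,"az": 0,"claw": 0.066},{"x": -0.032,"y": -0.021,"z": 0,"ax": 0,"ay": 0,"az": 0,"claw": 0.066},{"x": -0.032,"y": -0.021,"z": 0,"ax": 0,"ay": 0,"az": 0,"claw": 0.066},{"x": -0.032,"y": -0.021,"z": 0,"ax": 0,"ay": 0,"az": 0,"claw": 0.066},{"x": -0.032,"y": -0.021,"z": 0,"ax": 0,"ay": 0,"az": 0,"claw": 0.066}]'

```text
time_s: 50.3
ee_pos: [0.536, -0.2576, 0.1769]
eef_rot: [3.141, 0.003, 1.652]
force: [1.5, 0.9, -0.3]
grip_width: 0.0663
```

```bash

python3 -c "
from h import *
plan(.46,-.395,.15,np.radians(94.3))
"
```

```text
t 50.3 p [ 0.536  -0.2576  0.1769] rpy [179.98   0.19  94.66] F [ 1.5  0.9 -0.3] w 0.0663
shift mm [-130.7  -86.9   27.3] turn [0.02 0.19 0.36] rows>= 3.8
```

Request:
step_arm --steps '[{"x": -0.032,"y": -0.021,"z": 0,"ax": 0,"ay": 0.1,"az": 0.2,"claw": 0.066},{"x": -0.032,"y": -0.021,"z": 0.005,"ax": 0,"ay": 0,"az": 0.1,"claw": 0.066},{"x": -0.03,"y": -0.02,"z": 0.01,"ax": 0,"ay": 0,"az": 0,"claw": 0.066},{"x": -0.014,"y": -0.01,"z": 0.01,"ax": 0,"ay": 0,"az": 0,"claw": 0.066},{"x": 0,"y": 0,"z": 0,"ax": 0,"ay": 0,"az": 0,"claw": 0.066}]'

```text
time_s: 50.72
ee_pos: [0.4648, -0.3818, 0.1519]
eef_rot: [3.14, 0.004, 1.64]
force: [-0.0, 0.1, -0.5]
grip_width: 0.0662
```

```bash

python3 -c "
from h import *
plan(.459,-.413,.1,np.radians(94.3));snap('wrist','w35',2,(80,60,430,340))
"
```

```text
t 50.72 p [ 0.4648 -0.3818  0.1519] rpy [179.89   0.24  93.97] F [-0.   0.1 -0.5] w 0.0662
shift mm [-30.5  -8.1  52. ] turn [ 0.1   0.24 -0.33] rows>= 1.5
```

```bash

python3 -c "
from h import *
im,d,C=load('w35')
q=ray(C,80+333.5/2-.5,60+312.5/2-.5,.06);print(q)
P=cloud(C,d);x=P[245:255,300:320].reshape(-1,3);print(x[np.nanargmax(x[:,2])], P[248:252,275:300,:].reshape(-1,3)[::8].round(3))
plan(q[0],q[1],.1,np.radians(94.3))
"
```

```text
[ 0.45751211 -0.41546364  0.06      ]
[ 0.49833885 -0.37074788  0.22589357] [[ 0.502 -0.484  0.003]
 [ 0.514 -0.484  0.002]
 [ 0.526 -0.484 -0.   ]
 [ 0.537 -0.484 -0.001]
 [ 0.512 -0.485  0.004]
 [ 0.524 -0.484  0.004]
 [ 0.535 -0.484  0.003]
 [ 0.51  -0.484  0.009]
 [ 0.522 -0.484  0.006]
 [ 0.534 -0.484  0.005]
 [ 0.509 -0.485  0.011]
 [ 0.52  -0.484  0.011]
 [ 0.532 -0.485  0.007]]
t 50.77 p [ 0.4658 -0.3809  0.1529] rpy [179.85   0.26  93.99] F [-0.7  0.6  0.6] w 0.0664
shift mm [-33.7 -10.8  53. ] turn [ 0.14  0.26 -0.31] rows>= 1.5
```

Request:
step_arm --steps '[{"x": -0.022,"y": -0.007,"z": 0.01,"ax": 0.1,"ay": 0.2,"az": -0.2,"claw": 0.066},{"x": -0.008,"y": -0.003,"z": 0.02,"ax": 0,"ay": 0,"az": 0,"claw": 0.066},{"x": 0,"y": 0,"z": 0.02,"ax": 0,"ay": 0,"az": 0,"claw": 0.066},{"x": 0,"y": 0,"z": 0,"ax": 0,"ay": 0,"az": 0,"claw": 0.066}]'

```text
time_s: 51.1
ee_pos: [0.4615, -0.4102, 0.1047]
eef_rot: [3.137, 0.004, 1.647]
force: [0.2, 0.5, -1.2]
grip_width: 0.0657
```

```bash

python3 -c "
from h import *
plan(.4575,-.4145,.07,np.radians(94.3))
"
```

```text
t 51.1 p [ 0.4615 -0.4102  0.1047] rpy [179.74   0.23  94.34] F [ 0.2  0.5 -1.2] w 0.0657
shift mm [-3.9 -4.5 34.7] turn [0.26 0.23 0.04] rows>= 0.8
```

Request:
step_arm --steps '[{"x": -0.004,"y": -0.004,"z": 0.015,"ax": 0.2,"ay": 0.2,"az": 0,"claw": 0.066},{"x": 0,"y": -0.001,"z": 0.015,"ax": 0.1,"ay": 0,"az": 0,"claw": 0.066},{"x": 0,"y": 0,"z": 0,"ax": 0,"ay": 0,"az": 0,"claw": 0.066}]'

```text
time_s: 51.35
ee_pos: [0.4594, -0.4131, 0.0756]
eef_rot: [3.141, 0.002, 1.65]
force: [0.4, -0.4, -0.1]
grip_width: 0.0661
```

```bash

python3 -c "
from h import *
plan(.4575,-.4145,.007,np.radians(94.3));snap('wrist','w36',3,(150,130,360,300))
"
```

```text
t 51.35 p [ 0.4594 -0.4131  0.0756] rpy [1.7995e+02 1.2000e-01 9.4540e+01] F [ 0.4 -0.4 -0.1] w 0.0661
shift mm [-1.1 -2.  68.6] turn [0.05 0.12 0.24] rows>= 1.6
```

Request:
step_arm --steps '[{"x": -0.002,"y": -0.004,"z": 0.018,"ax": 0.1,"ay": 0.1,"az": 0.2,"claw": 0.066},{"x": -0.001,"y": -0.001,"z": 0.018,"ax": 0.1,"ay": 0,"az": 0,"claw": 0.066},{"x": 0,"y": -0.001,"z": 0.016,"ax": 0.1,"ay": 0,"az": 0,"claw": 0.066},{"x": 0,"y": 0,"z": 0,"ax": 0,"ay": 0,"az": 0,"claw": 0.066}]'

```text
time_s: 51.73
ee_pos: [0.4573, -0.4178, 0.0294]
eef_rot: [3.14, 0.007, 1.649]
force: [0.3, 0.3, -0.7]
grip_width: 0.0659
```

```bash

python3 -c "
from h import *
plan(.457,-.4145,.009,np.radians(94.3))
"
```

```text
t 51.73 p [ 0.4573 -0.4178  0.0294] rpy [179.9    0.42  94.48] F [ 0.3  0.3 -0.7] w 0.0659
shift mm [ 3.4 -0.1 20.3] turn [0.1  0.42 0.18] rows>= 0.5
```

Request:
step_arm --steps '[{"x": 0.003,"y": -0.001,"z": 0.01,"ax": 0.1,"ay": 0.3,"az": 0.1,"claw": 0.066},{"x": 0,"y": 0,"z": 0.007,"ax": 0,"ay": 0,"az": 0,"claw": 0.066},{"x": 0,"y": 0,"z": 0,"ax": 0,"ay": 0,"az": 0,"claw": 0.066}]'

```text
time_s: 51.98
ee_pos: [0.4579, -0.4153, 0.0148]
eef_rot: [3.139, 0.005, 1.648]
force: [-0.5, 0.0, -1.1]
grip_width: 0.0663
```

```bash

python3 -c "
from h import *
plan(.457,-.4145,.009,np.radians(94.3))
"
```

```text
t 51.98 p [ 0.4579 -0.4153  0.0148] rpy [179.84   0.27  94.42] F [-0.5  0.  -1.1] w 0.0663
shift mm [ 0.9 -0.8  5.8] turn [0.16 0.27 0.12] rows>= 0.1
```

Request:
step_arm --steps '[{"x": 0.001,"y": -0.001,"z": 0.003,"ax": 0.1,"ay": 0.2,"az": 0.1,"claw": 0.066},{"x": 0,"y": 0,"z": 0,"ax": 0,"ay": 0,"az": 0,"claw": 0.0},{"x": 0,"y": 0,"z": 0,"ax": 0,"ay": 0,"az": 0,"claw": 0.0},{"x": 0,"y": 0,"z": 0,"ax": 0,"ay": 0,"az": 0,"claw": 0.0},{"x": 0,"y": 0,"z": 0,"ax": 0,"ay": 0,"az": 0,"claw": 0.0}]' --grip_force 25

```text
time_s: 52.4
ee_pos: [0.4577, -0.4149, 0.0138]
eef_rot: [3.139, 0.003, 1.646]
force: [0.4, 0.1, -2.7]
grip_width: 0.0476
```

Request:
step_arm --steps '[{"x": 0,"y": 0,"z": 0,"ax": 0,"ay": 0,"az": 0,"claw": 0.0}]'

```text
time_s: 52.48
ee_pos: [0.4577, -0.4149, 0.0139]
eef_rot: [3.139, 0.003, 1.646]
force: [-0.3, 0.5, -1.5]
grip_width: 0.0473
```

```bash

python3 -c "
from h import *
plan(.6557,-.122,.15,np.radians(94.3))
"
```

```text
t 52.48 p [ 0.4577 -0.4149  0.0139] rpy [1.7984e+02 1.7000e-01 9.4330e+01] F [-0.3  0.5 -1.5] w 0.0473
shift mm [ 276.7  219.9 -136.3] turn [0.16 0.17 0.03] rows>= 9.1
```

Request:
step_arm --steps '[{"x": 0,"y": 0,"z": -0.015,"ax": 0,"ay": 0,"az": 0,"claw": 0.0},{"x": 0,"y": 0,"z": -0.03,"ax": 0,"ay": 0,"az": 0,"claw": 0.0},{"x": 0,"y": 0,"z": -0.035,"ax": 0,"ay": 0,"az": 0,"claw": 0.0},{"x": 0.012,"y": 0.009,"z": -0.03,"ax": 0,"ay": 0,"az": 0,"claw": 0.0},{"x": 0.025,"y": 0.02,"z": -0.01,"ax": 0,"ay": 0,"az": 0,"claw": 0.0}]'

```text
time_s: 52.9
ee_pos: [0.4797, -0.3765, 0.1342]
eef_rot: [-3.138, -0.004, 1.641]
force: [1.2, -0.4, -1.0]
grip_width: 0.0475
```

Request:
step_arm --steps '[{"x": 0.029,"y": 0.023,"z": 0,"ax": 0,"ay": 0,"az": 0,"claw": 0.0},{"x": 0.029,"y": 0.023,"z": 0,"ax": 0,"ay": 0,"az": 0,"claw": 0.0},{"x": 0.029,"y": 0.023,"z": 0,"ax": 0,"ay": 0,"az": 0,"claw": 0.0},{"x": 0.029,"y": 0.023,"z": 0,"ax": 0,"ay": 0,"az": 0,"claw": 0.0},{"x": 0.025,"y": 0.02,"z": 0,"ax": 0,"ay": 0,"az": 0,"claw": 0.0}]'

```text
time_s: 53.32
ee_pos: [0.5856, -0.224, 0.14]
eef_rot: [3.139, 0.001, 1.636]
force: [-0.1, -1.1, -1.7]
grip_width: 0.048
```

```bash

python3 -c "
from h import *
plan(.6557,-.122,.12,np.radians(94.3))
"
```

```text
t 53.32 p [ 0.5856 -0.224   0.14  ] rpy [1.7984e+02 7.0000e-02 9.3720e+01] F [-0.1 -1.1 -1.7] w 0.048
shift mm [97.2 76.5 20.1] turn [ 0.16  0.07 -0.58] rows>= 3.0
```

Request:
step_arm --steps '[{"x": 0.027,"y": 0.021,"z": 0,"ax": 0.1,"ay": 0,"az": -0.3,"claw": 0.0},{"x": 0.025,"y": 0.02,"z": 0,"ax": 0,"ay": 0,"az": -0.1,"claw": 0.0},{"x": 0.018,"y": 0.014,"z": 0,"ax": 0,"ay": 0,"az": 0,"claw": 0.0},{"x": 0.006,"y": 0.006,"z": 0.005,"ax": 0,"ay": 0,"az": 0,"claw": 0.0},{"x": 0,"y": 0,"z": 0,"ax": 0,"ay": 0,"az": 0,"claw": 0.0}]'

```text
time_s: 53.73
ee_pos: [0.6456, -0.1333, 0.1342]
eef_rot: [3.141, 0.0, 1.649]
force: [-0.4, 0.1, -2.9]
grip_width: 0.0477
```

```bash

python3 -c "
from h import *
plan(.6557,-.123,.11,np.radians(94.3))
"
```

```text
t 53.73 p [ 0.6456 -0.1333  0.1342] rpy [1.7996e+02 2.0000e-02 9.4510e+01] F [-0.4  0.1 -2.9] w 0.0477
shift mm [ 9.5 10.9 24.2] turn [0.05 0.02 0.21] rows>= 0.7
```

Request:
step_arm --steps '[{"x": 0.007,"y": 0.007,"z": 0.008,"ax": 0,"ay": 0,"az": 0.1,"claw": 0.0},{"x": 0,"y": 0.001,"z": 0.014,"ax": 0,"ay": 0,"az": 0,"claw": 0.0},{"x": 0,"y": 0,"z": 0,"ax": 0,"ay": 0,"az": 0,"claw": 0.0}]'

```text
time_s: 53.98
ee_pos: [0.6527, -0.1271, 0.1104]
eef_rot: [3.141, 0.001, 1.646]
force: [-1.0, -0.2, -2.3]
grip_width: 0.0473
```

```bash

python3 -c "
from h import *
plan(.6557,-.122,.039,np.radians(94.3));snap('wrist','w37',4,(160,140,350,290))
plan(.6557,-.122,.039,np.radians(94.3))
"
```

```text
t 53.98 p [ 0.6527 -0.1271  0.1104] rpy [1.7999e+02 3.0000e-02 9.4300e+01] F [-1.  -0.2 -2.3] w 0.0473
shift mm [ 4.9  3.4 71.4] turn [ 0.01  0.03 -0.  ] rows>= 1.7
t 54.03 p [ 0.6531 -0.1272  0.1119] rpy [1.7991e+02 5.0000e-02 9.4290e+01] F [ 0.5  0.5 -0.9] w 0.0477
shift mm [ 5.1  2.9 72.9] turn [ 0.09  0.05 -0.01] rows>= 1.8
```

```bash

python3 -c "
from h import *
im,d,C=load('w37');z=np.load('pics/w37.npz');T=pose(dict(ee_pos=z['p'],eef_rot=z['r']))
q=ray(C,254.6,244.1,z['p'][2]+.0461);print(q,(np.linalg.inv(T)@np.append(q,1))*1e3)
print(ray(C,160+394/4-.5,140+190/4-.5,.025))
"
```

```text
[ 0.65261473 -0.12685582  0.15649818] [ 2.27588062e-01 -3.85241497e-02 -4.61001502e+01  1.00000000e+03]
[ 0.65612002 -0.12301526  0.025     ]
```

Target TCP (0.6558, −0.1222).

Request:
step_arm --steps '[{"x": 0.004,"y": 0.003,"z": 0.018,"ax": 0.1,"ay": 0,"az": 0,"claw": 0.0},{"x": 0,"y": 0,"z": 0.018,"ax": 0,"ay": 0,"az": 0,"claw": 0.0},{"x": 0,"y": 0,"z": 0.012,"ax": 0,"ay": 0,"az": 0,"claw": 0.0},{"x": 0,"y": 0,"z": 0,"ax": 0,"ay": 0,"az": 0,"claw": 0.0}]'

```text
time_s: 54.37
ee_pos: [0.6561, -0.1267, 0.0651]
eef_rot: [3.138, 0.002, 1.641]
force: [-1.1, -0.1, -1.6]
grip_width: 0.0476
```

```bash

python3 -c "
from h import *
plan(.6558,-.1222,.0389,np.radians(94.3))
"
```

```text
t 54.37 p [ 0.6561 -0.1267  0.0651] rpy [1.7982e+02 1.3000e-01 9.4020e+01] F [-1.1 -0.1 -1.6] w 0.0476
shift mm [ 4.5 -0.  26.2] turn [ 0.18  0.13 -0.28] rows>= 0.6
```

Request:
step_arm --steps '[{"x": 0.0045,"y": -0.001,"z": 0.009,"ax": 0.1,"ay": 0.1,"az": -0.2,"claw": 0.0},{"x": 0,"y": -0.0005,"z": 0.008,"ax": 0,"ay": 0,"az": 0,"claw": 0.0},{"x": 0,"y": 0,"z": 0,"ax": 0,"ay": 0,"az": 0,"claw": 0.0}]'

```text
time_s: 54.62
ee_pos: [0.6545, -0.1233, 0.0486]
eef_rot: [3.139, 0.001, 1.643]
force: [-0.2, 0.3, -1.4]
grip_width: 0.0476
```

```bash

python3 -c "
from h import *
plan(.6558,-.1222,.0389,np.radians(94.3))
"
```

```text
t 54.62 p [ 0.6545 -0.1233  0.0486] rpy [1.7983e+02 6.0000e-02 9.4150e+01] F [-0.2  0.3 -1.4] w 0.0476
shift mm [1.  1.4 9.7] turn [ 0.17  0.06 -0.15] rows>= 0.2
```

Request:
step_arm --steps '[{"x": 0.001,"y": 0.001,"z": 0.005,"ax": 0.1,"ay": 0,"az": -0.1,"claw": 0.0},{"x": 0,"y": 0,"z": 0.004,"ax": 0,"ay": 0,"az": 0,"claw": 0.0},{"x": 0,"y": 0,"z": 0,"ax": 0,"ay": 0,"az": 0,"claw": 0.0}]'

```text
time_s: 54.87
ee_pos: [0.656, -0.1223, 0.04]
eef_rot: [3.139, 0.002, 1.645]
force: [0.2, 0.0, -2.4]
grip_width: 0.0473
```

```bash

python3 -c "
from h import *
plan(.6558,-.1222,.0389,np.radians(94.3))
"
```

```text
t 54.87 p [ 0.656  -0.1223  0.04  ] rpy [1.7985e+02 9.0000e-02 9.4250e+01] F [ 0.2  0.  -2.4] w 0.0473
shift mm [ 0.1 -0.2  1.1] turn [ 0.15  0.09 -0.05] rows>= 0.0
```

Request:
step_arm --steps '[{"x": 0,"y": 0,"z": 0.0014,"ax": 0,"ay": 0,"az": 0,"claw": 0.0},{"x": 0,"y": 0,"z": 0,"ax": 0,"ay": 0,"az": 0,"claw": 0.0},{"x": 0,"y": 0,"z": 0,"ax": 0,"ay": 0,"az": 0,"claw": 0.062},{"x": 0,"y": 0,"z": 0,"ax": 0,"ay": 0,"az": 0,"claw": 0.062},{"x": 0,"y": 0,"z": 0,"ax": 0,"ay": 0,"az": 0,"claw": 0.062}]'

```text
time_s: 55.28
ee_pos: [0.657, -0.1224, 0.0401]
eef_rot: [3.136, 0.002, 1.645]
force: [-0.3, -0.8, 0.3]
grip_width: 0.0613
```

Request:
step_arm --steps '[{"x": 0,"y": 0,"z": -0.015,"ax": 0,"ay": 0,"az": 0,"claw": 0.062},{"x": 0,"y": 0,"z": -0.03,"ax": 0,"ay": 0,"az": 0,"claw": 0.062},{"x": 0,"y": 0,"z": -0.04,"ax": 0,"ay": 0,"az": 0,"claw": 0.066},{"x": 0,"y": 0,"z": -0.04,"ax": 0,"ay": 0,"az": 0,"claw": 0.066},{"x": 0,"y": -0.015,"z": -0.03,"ax": 0,"ay": 0,"az": 0,"claw": 0.066}]'

```text
time_s: 55.7
ee_pos: [0.639, -0.1224, 0.1929]
eef_rot: [-3.134, -0.002, 1.646]
force: [0.8, -0.1, 0.3]
grip_width: 0.0657
```

Request:
step_arm --steps '[{"x": -0.02,"y": -0.02,"z": -0.02,"ax": 0,"ay": 0,"az": 0,"claw": 0.066},{"x": -0.03,"y": -0.03,"z": 0,"ax": 0,"ay": 0,"az": 0,"claw": 0.066},{"x": -0.03,"y": -0.03,"z": 0,"ax": 0,"ay": 0,"az": 0,"claw": 0.066},{"x": -0.03,"y": -0.03,"z": 0,"ax": 0,"ay": 0,"az": 0,"claw": 0.066},{"x": -0.03,"y": -0.03,"z": 0,"ax": 0,"ay": 0,"az": 0,"claw": 0.066}]'

```text
time_s: 56.12
ee_pos: [0.5124, -0.2699, 0.2249]
eef_rot: [3.133, 0.005, 1.655]
force: [1.3, -1.2, -0.2]
grip_width: 0.0663
```

Request:
step_arm --steps '[{"x": -0.03,"y": -0.025,"z": 0,"ax": 0,"ay": 0,"az": 0,"claw": 0.066},{"x": -0.03,"y": -0.025,"z": 0,"ax": 0,"ay": 0,"az": 0,"claw": 0.066},{"x": -0.03,"y": -0.025,"z": 0,"ax": 0,"ay": 0,"az": 0,"claw": 0.066},{"x": 0,"y": 0,"z": 0,"ax": 0,"ay": 0,"az": 0,"claw": 0.066},{"x": 0,"y": 0,"z": 0,"ax": 0,"ay": 0,"az": 0,"claw": 0.066}]'

```text
time_s: 56.53
ee_pos: [0.4362, -0.3754, 0.2277]
eef_rot: [3.131, 0.009, 1.649]
force: [0.3, -0.8, 0.2]
grip_width: 0.0661
```

```bash

python3 -c "
from h import *
plan(.4,-.3,.2,np.radians(94.3));snap('wrist','w38');snap('top','t38');snap('scene','s38')
"
```

```text
t 56.53 p [ 0.4362 -0.3754  0.2277] rpy [179.37   0.54  94.46] F [ 0.3 -0.8  0.2] w 0.0661
shift mm [ 78.2 -30.6  26.6] turn [0.63 0.54 0.16] rows>= 2.1
```

```bash
cat h.py | head -60; ls pics | tail -8; python3 - <<'E'
from h import *
import numpy as np, cv2
d=snap('t39','top') if True else 0
E
ls pics | tail -4
```

```text
from station import ctrl,vision,ticket
import cv2,numpy as np
from scipy.spatial.transform import Rotation as R
def pose(o): 
    T=np.eye(4);T[:3,:3]=R.from_euler('xyz',o['eef_rot']).as_matrix();T[:3,3]=o['ee_pos'];return T
def camT(n,o=None):
    p=vision.camera_params(n)
    if n=='wrist': T=pose(o)@p['mount']
    else:
        T=np.eye(4);T[:3,:3]=R.from_euler('xyz',p['attitude']).as_matrix();T[:3,3]=p['origin']
    f=192/np.tan(np.radians(p['fov_y']/2))
    return T,f,p['cx'],p['cy']
def ray(C,u,v,z):
    T,f,cx,cy=C
    d=T[:3,:3]@np.array([(u-cx)/f,-(v-cy)/f,-1]);o=T[:3,3]
    return o+d*(z-o[2])/d[2]
def proj(C,P):
    T,f,cx,cy=C
    q=T[:3,:3].T@(np.asarray(P)-T[:3,3]);return np.array([cx+f*q[0]/-q[2],cy-f*q[1]/-q[2]])
def cloud(C,d):
    T,f,cx,cy=C
    v,u=np.mgrid[0:d.shape[0],0:d.shape[1]]
    X=np.stack([(u-cx)/f*d,-(v-cy)/f*d,-d],-1)
    P=X@T[:3,:3].T+T[:3,3];P[d==0]=np.nan;return P
def plan(x,y,z,yaw,o=None,rp=(np.pi,0)):
    o=o or ctrl.get_obs();T=pose(o)
    d=T[:3,:3].T@(np.array([x,y,z])-T[:3,3])
    Rt=R.from_euler('xyz',[rp[0],rp[1],yaw]).as_matrix()
    rv=R
[... 425 characters left out ...]
savez(f'pics/{tag}.npz',im=im,d=d,p=o['ee_pos'],r=o['eef_rot'])
    b=im[:,:,::-1]
    if crop: u0,v0,u1,v1=crop;b=b[v0:v1,u0:u1]
    cv2.imwrite(f'pics/{tag}.png',cv2.resize(b,None,fx=scale,fy=scale,interpolation=cv2.INTER_CUBIC))
    return o
def load(tag,n='wrist'):
    z=np.load(f'pics/{tag}.npz');o=dict(ee_pos=z['p'],eef_rot=z['r']);return z['im'],z['d'],camT(n,o)
w5.npz
w5.png
w6.npz
w6.png
w9.npz
w9.png
wrist0.npz
wrist0.png
w9.npz
w9.png
wrist0.npz
wrist0.pngTraceback (most recent call last):
  File "<stdin>", line 3, in <module>
  File "h.py", line 33, in snap
    o=ctrl.get_obs();im,d=vision.camera(n)
                          ~~~~~~~~~~~~~^^^
ValueError: cameras: scene, top, wrist
```

```bash
python3 - <<'E'
from h import *
o=snap('top','t39',4,(290,190,485,275)); snap('scene','s39')
im,d,C=load('t39','top');P=cloud(C,d)
c,s=np.cos(np.radians(4.33)),np.sin(np.radians(4.33))
Q=P[...,:2]-[.5812,-.003]
X=Q[...,0]*c+Q[...,1]*s;Y=-Q[...,0]*s+Q[...,1]*c;Z=P[...,2]
print(o['time_s'],o['force'].round(1),o['ee_pos'].round(3))
for y in (.124,.062,0,-.062,-.124):
    m=(abs(X-.065)<.04)&(abs(Y-y)<.031)&(Z>.07)&(Z<.1)
    print(y*1e3,m.sum(),np.median(Z[m]).round(4),[((X[m].min()+X[m].max())*500).round(1),((Y[m].min()+Y[m].max())*500).round(1)],(X[m].mean()*1e3).round(1),(Y[m].mean()*1e3).round(1))
for y in (.184,-.184):
    m=(abs(X)<.009)&(abs(Y-y)<.009)
    print('screw',y,np.nanmax(Z[m]).round(4),np.nanmedian(Z[m]).round(4))
E
```

```text
56.6833 [0.2 0.5 0.1] [ 0.438 -0.374  0.227]
124.0 191 0.0828 [np.float64(63.7), np.float64(119.8)] 62.5 120.0
62.0 193 0.0824 [np.float64(63.3), np.float64(57.4)] 62.6 57.4
0.0 186 0.0834 [np.float64(64.8), np.float64(-5.0)] 62.8 -4.3
-62.0 189 0.0826 [np.float64(64.6), np.float64(-66.1)] 63.5 -66.0
-124.0 193 0.0831 [np.float64(65.5), np.float64(-128.3)] 63.8 -127.4
screw 0.184 0.0774 0.0707
screw -0.184 0.0772 0.069
```

View pics/t39.png

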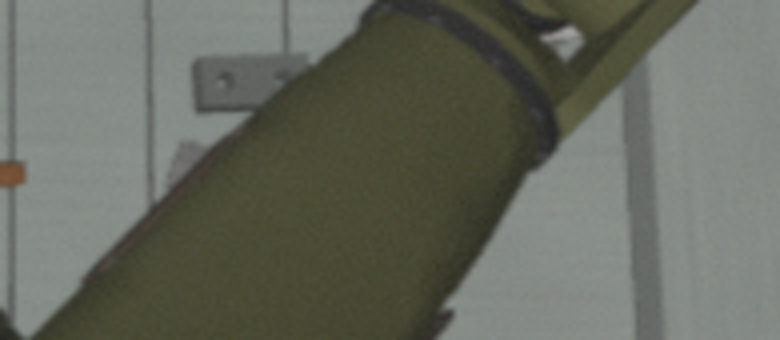

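View pics/s39.png

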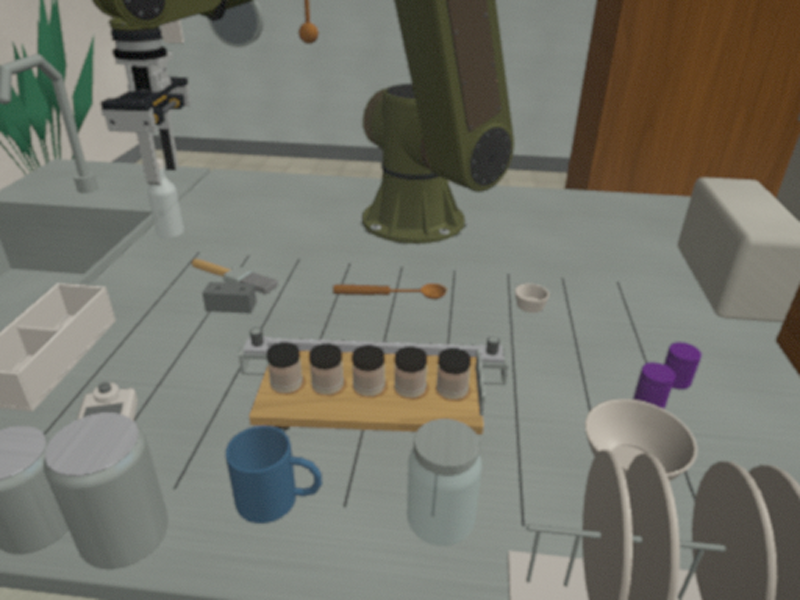

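Every jar reads about −4 mm in y. I'll check whether that's camera bias by measuring the screws and end panel in the same picture.

```bash
python3 - <<'E'
from h import *
im,d,C=load('t39','top');P=cloud(C,d)
c,s=np.cos(np.radians(4.33)),np.sin(np.radians(4.33))
Q=P[...,:2]-[.5812,-.003]
X=Q[...,0]*c+Q[...,1]*s;Y=-Q[...,0]*s+Q[...,1]*c;Z=P[...,2]
def rep(n,m): print(n,m.sum(),'x',(np.nanmean(X[m])*1e3).round(1),'y',(np.nanmean(Y[m])*1e3).round(1),'ymin/max',(Y[m].min()*1e3).round(1),(Y[m].max()*1e3).round(1),'xmm',(X[m].min()*1e3).round(1),(X[m].max()*1e3).round(1))
for y in (.184,-.184): rep('knob',(abs(X)<.025)&(abs(Y-y)<.025)&(Z>.06)&(Z<.09))
rep('panel',(X>.03)&(X<.16)&(abs(Y-.16)<.012)&(Z>.05)&(Z<.075))
rep('board',(X>-.03)&(X<.2)&(abs(Y)<.18)&(Z>.017)&(Z<.032))
rep('rail',(abs(X)<.02)&(abs(Y)<.16)&(Z>.046)&(Z<.065))
snap=im
f=cv2.resize(im[190:275,290:520,::-1],None,fx=3.4,fy=3.4,interpolation=cv2.INTER_CUBIC);
# whole-view locate: where row projects
print([proj(C,[*( np.array([.5812,-.003])+[.065*c-y*s,.065*s+y*c]),.085]).round(1) for y in (.124,-.124)])
u=[proj(C,[*( np.array([.5812,-.003])+[.065*c-y*s,.065*s+y*c]),.085]) for y in (0,)][0].astype(int)
a=max(u[0]-110,0);b=max(u[1]-60,0)
cv2.imwrite('pics/t39b.png',cv2.resize(im[b:b+120,a:a+220,::-1],None,fx=3.5,fy=3.5,interpolation=cv2.INTER_CUBIC));print(a,b)
E
```

```text
knob 40 x -0.2 y 181.2 ymin/max 160.3 191.8 xmm -10.0 22.2
knob 34 x -1.1 y -183.8 ymin/max -192.0 -174.6 xmm -9.2 7.5
panel 47 x 74.8 y 159.9 ymin/max 157.3 162.9 xmm 30.7 118.2
board 3257 x 55.0 y -1.8 ymin/max -167.4 164.4 xmm -26.1 142.0
rail 367 x -1.2 y 2.6 ymin/max -159.4 159.0 xmm -8.1 19.6
[array([219.5, 138.2]), array([299.1, 133.9])]
149 76
```

```bash
python3 - <<'E'
from h import *
plan(.48,-.02,.33,ctrl.get_obs()['eef_rot'][2])
im,d,C=load('w38') ; cv2.imwrite('pics/w38v.png',cv2.resize(im[:,:,::-1],None,fx=1.5,fy=1.5))
E
```

```text
t 56.78 p [ 0.438  -0.3733  0.2273] rpy [179.39   0.51  94.7 ] F [-0.4  0.3 -0.2] w 0.0657
shift mm [ 347.7   71.9 -105. ] turn [0.61 0.51 0.  ] rows>= 8.9
```

View pics/t39b.png

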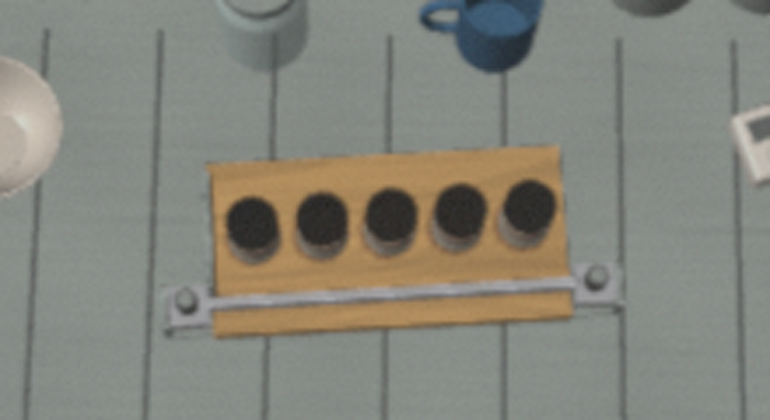

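The panel and board also read about −2 mm, so part of this is camera bias. There's plenty of time for one close wrist look at the cork rims.

Request:
step_arm --steps '[{"x": 0,"y": 0,"z": -0.035,"ax": 0,"ay": 0,"az": 0,"claw": 0.066},{"x": 0,"y": 0,"z": -0.035,"ax": 0,"ay": 0,"az": 0,"claw": 0.066},{"x": 0,"y": 0,"z": -0.035,"ax": 0,"ay": 0,"az": 0,"claw": 0.066},{"x": 0.038,"y": 0.008,"z": 0,"ax": 0,"ay": 0,"az": 0,"claw": 0.066},{"x": 0.038,"y": 0.008,"z": 0,"ax": 0,"ay": 0,"az": 0,"claw": 0.066}]'

```text
time_s: 57.2
ee_pos: [0.4486, -0.2932, 0.3345]
eef_rot: [3.133, 0.006, 1.655]
force: [0.8, 0.6, -0.6]
grip_width: 0.0658
```

Request:
step_arm --steps '[{"x": 0.038,"y": 0.008,"z": 0,"ax": 0,"ay": 0,"az": 0,"claw": 0.066},{"x": 0.038,"y": 0.008,"z": 0,"ax": 0,"ay": 0,"az": 0,"claw": 0.066},{"x": 0.038,"y": 0.008,"z": 0,"ax": 0,"ay": 0,"az": 0,"claw": 0.066},{"x": 0.038,"y": 0.008,"z": 0,"ax": 0,"ay": 0,"az": 0,"claw": 0.066},{"x": 0.038,"y": 0.008,"z": 0,"ax": 0,"ay": 0,"az": 0,"claw": 0.066}]'

```text
time_s: 57.62
ee_pos: [0.4732, -0.0879, 0.3353]
eef_rot: [3.13, 0.007, 1.66]
force: [1.5, -0.4, -0.1]
grip_width: 0.0661
```

Request:
step_arm --steps '[{"x": 0.038,"y": 0.008,"z": 0,"ax": 0,"ay": 0,"az": 0,"claw": 0.066},{"x": 0.038,"y": 0.008,"z": 0,"ax": 0,"ay": 0,"az": 0,"claw": 0.066},{"x": 0,"y": 0,"z": 0,"ax": 0,"ay": 0,"az": 0,"claw": 0.066},{"x": 0,"y": 0,"z": 0,"ax": 0,"ay": 0,"az": 0,"claw": 0.066}]'

```text
time_s: 57.95
ee_pos: [0.4818, 0.0038, 0.3356]
eef_rot: [3.128, 0.007, 1.675]
force: [-0.2, 0.0, -0.3]
grip_width: 0.0659
```

```bash
python3 - <<'E'
from h import *
o=snap('wrist','w40');print(o['time_s'],o['ee_pos'].round(3),np.abs(o['joint_vel']).max().round(3))
E
```

```text
57.95 [0.482 0.004 0.336] 0.096
```

View pics/w40.png

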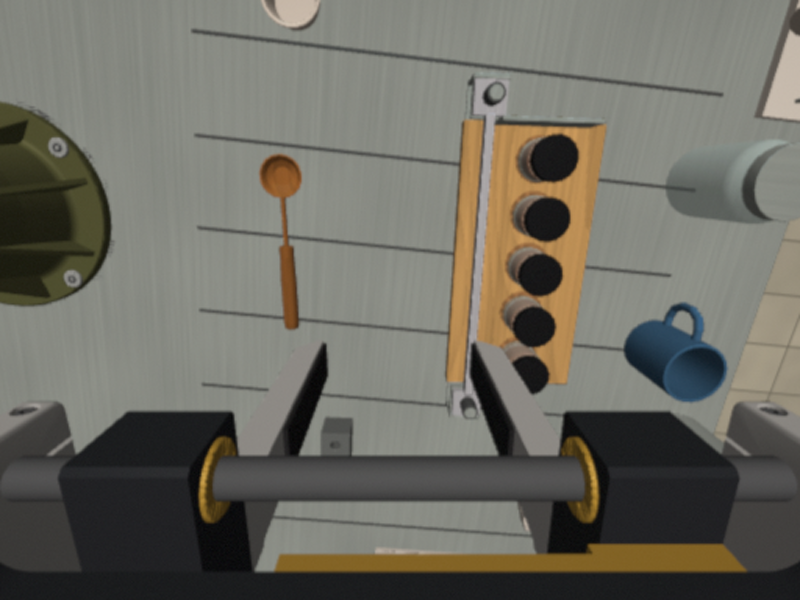

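```bash
python3 - <<'E'
from h import *
im,d,C=load('w40');P=cloud(C,d)
c,s=np.cos(np.radians(4.33)),np.sin(np.radians(4.33))
Q=P[...,:2]-[.5812,-.003]
X=Q[...,0]*c+Q[...,1]*s;Y=-Q[...,0]*s+Q[...,1]*c;Z=P[...,2]
def rep(n,m): print(n,m.sum(),'z',np.median(Z[m]).round(4),'mean',(np.nanmean(X[m])*1e3).round(1),(np.nanmean(Y[m])*1e3).round(1),'y',(Y[m].min()*1e3).round(1),(Y[m].max()*1e3).round(1),'x',(X[m].min()*1e3).round(1),(X[m].max()*1e3).round(1))
for y in (.124,.062,0,-.062): rep('cap',(abs(X-.065)<.04)&(abs(Y-y)<.031)&(Z>.08)&(Z<.095))
for y in (.184,-.184): rep('knob',(abs(X)<.025)&(abs(Y-y)<.025)&(Z>.068)&(Z<.08))
rep('panel',(X>.03)&(X<.16)&(abs(Y-.16)<.012)&(Z>.058)&(Z<.068))
rep('board',(X>-.03)&(X<.2)&(abs(Y)<.18)&(Z>.019)&(Z<.030))
rep('rail',(abs(X)<.02)&(abs(Y)<.16)&(Z>.05)&(Z<.06))
cv2.imwrite('pics/w40c.png',cv2.resize(im[75:265,285:395,::-1],None,fx=3.1,fy=3.1,interpolation=cv2.INTER_CUBIC))
E
```

```text
cap 724 z 0.0842 mean 63.3 122.1 y 99.1 145.2 x 40.2 86.9
cap 642 z 0.0841 mean 63.7 59.4 y 35.5 81.9 x 40.6 88.0
cap 573 z 0.0841 mean 64.0 -2.2 y -26.3 20.2 x 40.9 87.9
cap 521 z 0.0841 mean 64.2 -64.1 y -87.1 -41.4 x 41.0 88.3
knob 137 z 0.0715 mean -0.9 184.1 y 174.6 193.4 x -10.3 9.0
knob 74 z 0.0714 mean 0.3 -182.3 y -191.8 -173.5 x -8.0 10.1
panel 187 z 0.0611 mean 74.0 161.5 y 159.1 164.3 x 30.2 119.3
board 8323 z 0.0241 mean 55.1 24.3 y -165.3 164.2 x -25.0 140.4
rail 938 z 0.0549 mean -1.3 27.2 y -159.3 160.0 x -6.0 19.4
```

View pics/w40c.png

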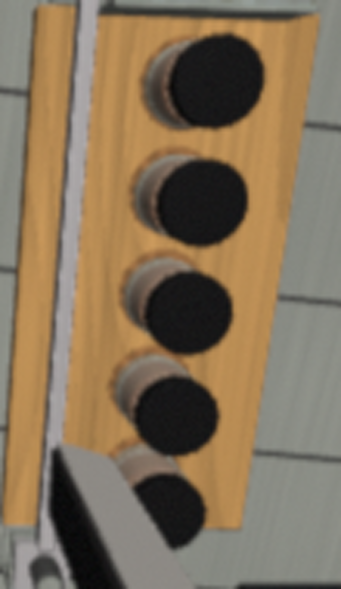

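```bash
python3 -c "
from station import ticket;print(ticket.hand_in())"
```

```text
the job is handed in; nothing more can be done
None
```

I finished the job and handed it in at about 58 s of the 210 s allowed. The rail is on both brackets with a thumbscrew through each pair of holes. All five jars stand upright in a row on discs 1–5. The gripper was empty and clear of everything.

**What went differently from plan:**
- My first grasp attempts missed because the fingertips are about 20 mm above the reported TCP.
- The jar on disc 1 was knocked aside at about 40 s, and I put it back.

**Last checks:**
- **Screws:** in the final wrist view both heads top out at z = 71.4–71.5 mm, against 72 mm for flush. The centres are 0.3–1 mm off the hole line and within 2 mm of the hole positions along the rail.
- **Jars 1–4:** in the wrist view these caps are about 1–2 mm short of their disc centres in x and 2–2.5 mm in y. The end panel also reads about 1 mm short in y, so part of that is camera bias.
- **Jar 5:** a finger partly hid this cap in the wrist view, so I measured it only from the top camera.
- **Disagreement:** the top camera put all five caps about 4 mm short in y. It also read the end panel about 2.5 mm short, so I trusted the wrist view.
- **Bystanders:** the white dish and the purple look-alikes are where they were.

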